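Rig the stage lamp bar

TASK

The bar is live: switch its power off at the toggle before rigging anything. Then hang every loose spot lamp on a stud pair of its own, pushed home flush against the bar, and lock each with a pin from the block, dropped through its tab into the bar until the collar sits on the tab. With all lamps hung and locked, switch the power back on, and leave the other things on the table as they are.

Things in the scene. Friction and masses are not known exactly. Their poses are not given: they have to be found in the camera images.
- bar: fixed lamp bar. Origin on the table below the middle of the rail's flat front face, which is the plane x = 0 and looks to -x (the robot); z up. Aluminium rail x 0 to 60, y -200 to +200, z 151 to 191 mm, on posts at y = -188 and +235 mm. Three stations at y = -120, 0, +120 mm. At the +y end a grey box (x -28 to 52, y 201 to 271, z 139 to 191 mm) carries the power toggle.
- power (a joint): power toggle: 50 mm lever with a 26 mm ball at its tip, turning about the bar's y direction; pivot at x 12, y 236, z 213 mm in the bar's frame. 0 = off, leaning 0.5 rad to the bar's -x (the robot); 1.0 = on, leaning 0.5 rad to +x. End stops at both. Stays where left; about 1.5 N at the ball. Its black base block reaches z 216, a cross hub z 226 mm.
- station_0 (a point): station at the bar's y = -120 mm: the point (bar x 26, z 198 mm) where a hung lamp's tab-hole point comes; axes as the bar's. 7 mm below it, in the rail's top, is the mouth of a vertical 12 mm through hole for the lock pin. The station's two level studs stand out of the front face to bar x = -24 mm (8 mm thick, last 10 mm tapered), at y +-26 mm from here, z 175 mm.
- station_1 (a point): station at the bar's y = 0 mm: the point (bar x 26, z 198 mm) where a hung lamp's tab-hole point comes; axes as the bar's. 7 mm below it, in the rail's top, is the mouth of a vertical 12 mm through hole for the lock pin. The station's two level studs stand out of the front face to bar x = -24 mm (8 mm thick, last 10 mm tapered), at y +-26 mm from here, z 175 mm.
- station_2 (a point): station at the bar's y = +120 mm: the point (bar x 26, z 198 mm) where a hung lamp's tab-hole point comes; axes as the bar's. 7 mm below it, in the rail's top, is the mouth of a vertical 12 mm through hole for the lock pin. The station's two level studs stand out of the front face to bar x = -24 mm (8 mm thick, last 10 mm tapered), at y +-26 mm from here, z 175 mm.
- lamp_a: spot lamp, 0.25-0.46 kg; all alike, one may be absent. Origin: centre of the underside of its grey can (72 mm across, z 0 to 86), on which it stands at first; z up. Steel plate on top, x +-3, y +-38, z 86 to 150 mm, with two 12 mm holes at y +-26, z 125. Above it a grip fin, x +-3, y +-20, z 150 to 190 mm; pinch it from above. Hung: plate's +x face flush on the bar's front, origin 48 mm above the table.
- lamp_a_tab (a point): centre of the 12 mm vertical hole in that lamp's lock tab, on the tab's top face (x 29, y 0, z 150 mm in the lamp). The tab is level, 5 mm thick, 32 mm wide, and runs back from the plate, x 3 to 48 mm; hung, it lies about 2 mm over the rail's top, holes in line.
- lamp_b: spot lamp, 0.25-0.46 kg; all alike, one may be absent. Origin: centre of the underside of its grey can (72 mm across, z 0 to 86), on which it stands at first; z up. Steel plate on top, x +-3, y +-38, z 86 to 150 mm, with two 12 mm holes at y +-26, z 125. Above it a grip fin, x +-3, y +-20, z 150 to 190 mm; pinch it from above. Hung: plate's +x face flush on the bar's front, origin 48 mm above the table.
- lamp_b_tab (a point): centre of the 12 mm vertical hole in that lamp's lock tab, on the tab's top face (x 29, y 0, z 150 mm in the lamp). The tab is level, 5 mm thick, 32 mm wide, and runs back from the plate, x 3 to 48 mm; hung, it lies about 2 mm over the rail's top, holes in line.
- lamp_c: spot lamp, 0.25-0.46 kg; all alike, one may be absent. Origin: centre of the underside of its grey can (72 mm across, z 0 to 86), on which it stands at first; z up. Steel plate on top, x +-3, y +-38, z 86 to 150 mm, with two 12 mm holes at y +-26, z 125. Above it a grip fin, x +-3, y +-20, z 150 to 190 mm; pinch it from above. Hung: plate's +x face flush on the bar's front, origin 48 mm above the table.
- lamp_c_tab (a point): centre of the 12 mm vertical hole in that lamp's lock tab, on the tab's top face (x 29, y 0, z 150 mm in the lamp). The tab is level, 5 mm thick, 32 mm wide, and runs back from the plate, x 3 to 48 mm; hung, it lies about 2 mm over the rail's top, holes in line.
- pin_block: fixed wooden block, 150 x 44 x 34 mm, origin at the centre of its underside; four pins stand in holes in a row along its x, at -57, -19, 19, 57 mm
- pin_a: lock pin, 40 g; four alike, spares stay in the block. Origin at the centre of its collar's underside, z up. Steel shaft 8 mm thick, tapered tip, z -38 to 0; collar 22 mm across, z 0 to 4; black round head 16 mm across, z 4 to 34 mm. In the block the origin is 42 mm above the table, 30 mm of shaft in the hole. Home in a lamp: collar down on the tab, origin at the tab hole's point.
- pin_b: lock pin, 40 g; four alike, spares stay in the block. Origin at the centre of its collar's underside, z up. Steel shaft 8 mm thick, tapered tip, z -38 to 0; collar 22 mm across, z 0 to 4; black round head 16 mm across, z 4 to 34 mm. In the block the origin is 42 mm above the table, 30 mm of shaft in the hole. Home in a lamp: collar down on the tab, origin at the tab hole's point.
- pin_c: lock pin, 40 g; four alike, spares stay in the block. Origin at the centre of its collar's underside, z up. Steel shaft 8 mm thick, tapered tip, z -38 to 0; collar 22 mm across, z 0 to 4; black round head 16 mm across, z 4 to 34 mm. In the block the origin is 42 mm above the table, 30 mm of shaft in the hole. Home in a lamp: collar down on the tab, origin at the tab hole's point.
- pin_d: lock pin, 40 g; four alike, spares stay in the block. Origin at the centre of its collar's underside, z up. Steel shaft 8 mm thick, tapered tip, z -38 to 0; collar 22 mm across, z 0 to 4; black round head 16 mm across, z 4 to 34 mm. In the block the origin is 42 mm above the table, 30 mm of shaft in the hole. Home in a lamp: collar down on the tab, origin at the tab hole's point.
- steel_bowl: bystander: empty steel mixing bowl used as a gong, 190 mm across, 70 mm high, behind the bar
- water_bottle: bystander: clear water bottle, 62 mm across, 190 mm high
- tumbler: bystander: steel tumbler, 68 mm across, 85 mm high
- mortar: bystander: dark wooden mortar bowl, 90 mm across, 50 mm high
- wood_block: bystander: percussion wood block, 50 x 140 x 40 mm
- cymbal: bystander: finger cymbal lying flat, 64 mm across, 12 mm high
- mallet: bystander: mallet lying flat, about 240 mm long (along its y), 24 mm high
- brass_bell: bystander: brass hand bell standing on its mouth, 68 mm across, 107 mm high

How it is judged:
By the outcome, as a careful person would: the job done as asked, in the order asked, and still so for the second after the job is handed in, with the robot touching nothing.
Of lamp_a, lamp_b, lamp_c only 2 to 3 are there at a start; the rules pass over those that are not, and their reading is None.
At some moment in a run one of lamp_a, lamp_b, lamp_c may be knocked a few centimetres aside while the robot is not near it.
It also fails if it takes over 210 s, if anything falls off the work surface, if the arm or the gripper's body presses on something with over 40 N, if the wrist force passes 120 N, or if a joint passes its speed limit or range.

ROBOT

A 6-joint arm with a two-finger parallel gripper is mounted at the origin on the work surface. World frame = base frame: x ahead of the robot, y to its left, z up, the work surface at z = 0. Lengths are in m, angles in rad, forces in N, time in s.
With the tool pointing down it reaches from about 0.375 to 0.9 m from the base axis. Payload 3.1 kg.
Tool frame: the origin (TCP) lies at the centre of the arm's flange, where the gripper is bolted on; the fingertips stand 182 mm ahead of it and the grasp point (between the pads) lies 164 mm ahead of it; y points along the fingers, x is the direction in which the jaws open and shut, and the axes are right-handed (so a half turn about y gives the same grasp; the last joint's range is limited). The gripper opens to 87 mm and grips with 3 to 60 N. Pads are 19 mm wide; open, the fingers measure 117 mm over their backs; the gripper's body (75 mm by 190 mm) begins 51 mm behind the grasp point.
Start: joints at [0.968, 0.527, 1.433, -0, 1.181, -0.178], TCP at [0.258, 0.569, 0.405] pointing down, gripper open.
Joint ranges: [-3.08, 3.08], [-0.75, 2.2], [0.22, 2.44], [-1.43, 4.57], [0, 2.65], [-2.85, 2.85]. Speed limits (rad/s): [2.79, 2.79, 3.14, 3.14, 3.14, 3.14].

INTERFACE

Orientations are given as a 3x3 rotation matrix whose columns are the frame's x, y, z axes.
In Python, from plant import monitor, optics, env gives the robot as it stands. The module is installed in compiled form; this text tells all that it offers.
- The arm moves only by the tool apply_moves, never from a script. Its argument "steps" is a list of rows, each an object with "slide": the shift along the tool's x, y, z in cm, a list of three; "turn": the turn, a rotation vector about the tool's x, y, z in degrees, a list of three; "claw": the finger opening in cm, from 0 to 8.7. In form: [{"slide": [x, y, z], "turn": [ax, ay, az], "claw": claw}, ...]. A call has exactly 8 rows; each row shifts and turns the commanded pose from where the row before left it, along the tool's axes as they then stand; what a row does not reach is not made up. A row lasts 1/8 s, in which the tool goes at most 62.5 mm and 10.7 degrees, less where a joint would pass 70% of its speed; a pose out of reach is approached as far as the arm can. A call is refused whole if a number of a shift passes 6.25 or a number of a turn 10.7, either way. A call with a gripper value outside its range is refused whole. The fingers move at their own pace and stop on an object; the grip force is fixed at half the most. Time passes only in rows, so rows that do not move let the fingers close, or fill a call up. It gives the time, the measured TCP pose, the force and the opening at its end, in the units of the state.
- monitor.read_state(): the state, without advancing time (a new reading comes with each control period).
- optics.grab_frame(name): name is "scene" or "side" or "wrist"; returns the picture (420x560x3 uint8, red, green, blue); there is no depth.
- optics.camera_model(name): a dict with "fx", "fy", "cx", "cy" (pixels), "dist_coeffs" ([k1, k2, p1, p2, k3] as OpenCV has them; the pictures are not rectified), "R" (3x3) and "t" (3): a world point X has camera coordinates R X + t; the wrist camera has in their place "hand_eye" (4x4, takes a point from camera to tool coordinates, whose origin is the TCP and whose axes are the tool frame's). Camera axes: x right, y down, z forward; pixel columns grow to the right and rows downward; lengths in m; the calibration is good to about 2 mm. A picture is of the moment at which its call begins: read the wrist's pose just before it. camera_model takes no time and is no camera call.
- env.close_job(): hands the job in, once; it reports no verdict.
The state is a dict: "t": time; "joint_positions": joint angles; "qvel": joint speeds; "joint_efforts": joint torques, N m; "eef_pos": TCP position; "tcp_rot": TCP orientation; "contact_force": force on the tool from outside, world axes, zero at the start; "moment": the same for the moment, N m; "finger_gap": finger opening in m.
Only numpy, scipy, OpenCV 4.12 (cv2) and the standard library are available. Lean on these libraries where they do the work, as an engineer would, in place of code of your own. Each camera call takes 0.05 s, during which the arm holds its last target.

## Working session

There is one attempt and no reset: what is moved stays moved. The work goes in short steps, Python scripts to look and compute and a tool call to move; the robot and the scene stay as the last step left them, time stands still between calls to the robot, and variables do not carry over. Pictures are saved under pics/ and viewed, and the job is handed in when it is done.

Besides the shell and the picture viewer there is one more tool, called after "Call:" by a JSON object that holds its "method" and its "body", one argument or row to a line. apply_moves: Moves the arm, as the interface text tells. Its arguments: {"type":"object","properties":{"steps":{"type":"array","items":{"type":"object","properties":{"slide":{"type":"array","items":{"type":"number"}},"turn":{"type":"array","items":{"type":"number"}},"claw":{"type":"number"}}}}},"required":["steps"]}

```bash
mkdir -p pics; ls; python3 - <<'E'
from plant import monitor, optics, env
import cv2, numpy as np
np.set_printoptions(precision=4,suppress=True)
s=monitor.read_state(); print(s)
for n in ["scene","side","wrist"]:
    cv2.imwrite(f"pics/{n}0.png",optics.grab_frame(n)[:,:,::-1]); print(n,optics.camera_model(n))
E
```

```text
pics
{'t': 0.0, 'joint_positions': array([ 0.9675,  0.5285,  1.4339, -0.    ,  1.1814, -0.1785]), 'qvel': array([ 0.0012,  0.0007, -0.0018, -0.0006, -0.0005,  0.0021]), 'joint_efforts': array([ -0.0005, -44.0048, -17.659 ,   0.0633,   0.0582,  -0.0002]), 'eef_pos': array([0.2574, 0.5692, 0.4038]), 'tcp_rot': array([[ 0.4121, -0.0012, -0.9111],
       [ 0.9111, -0.0018,  0.4121],
       [-0.0021, -1.    ,  0.0004]]), 'contact_force': array([-0.3341,  0.3638, -0.5797]), 'moment': array([-0.0199,  0.0107,  0.0865]), 'finger_gap': 0.08699912767259284}
scene {'fx': 422.55250138538673, 'fy': 422.55250138538673, 'cx': 277.8643423436903, 'cy': 211.8789275972954, 'dist_coeffs': array([0.0115, 0.    , 0.    , 0.    , 0.    ]), 'R': array([[-0.7986,  0.6017,  0.0129],
       [ 0.3155,  0.4367, -0.8425],
       [-0.5126, -0.6687, -0.5386]]), 't': array([ 0.4377, -0.0483,  1.5166])}
side {'fx': 461.0758511418321, 'fy': 461.0758511418321, 'cx': 278.27279520430267, 'cy': 209.27876110872722, 'dist_coeffs': array([-0.1527,  0.    ,  0.    ,  0.    ,  0.    ]), 'R': array([[ 0.6693, -0.7428, -0.0137],
       [-0.5345, -0.4686, -0.7033],
       [ 0.516 ,  0.4781, -0.7107]]), 't': array([-0.3704,  0.3731,  0.9362])}
wrist {'fx': 301.88794013794654, 'fy': 301.88794013794654, 'cx': 280.48993251808116, 'cy': 201.53525025105526, 'dist_coeffs': array([-0.0431,  0.    ,  0.    ,  0.    ,  0.    ]), 'hand_eye': array([[ 1.    ,  0.0017,  0.0004, -0.0006],
       [ 0.0001, -0.2549,  0.967 ,  0.0199],
       [ 0.0017, -0.967 , -0.2549,  0.0679],
       [ 0.    ,  0.    ,  0.    ,  1.    ]])}
```

View pics/scene0.png

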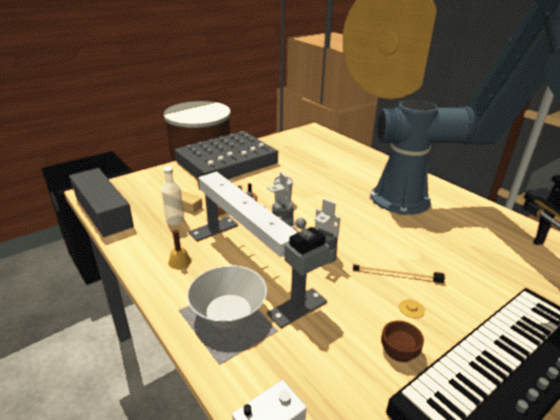

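View pics/side0.png

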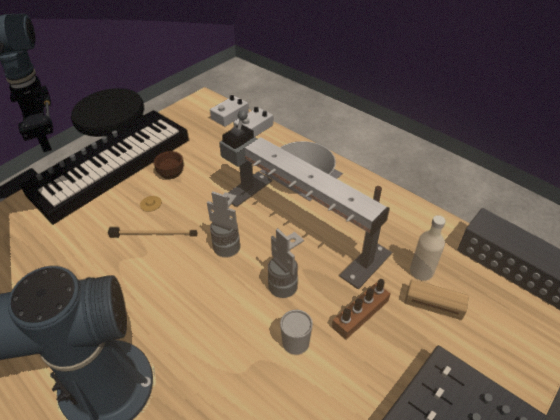

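View pics/wrist0.png

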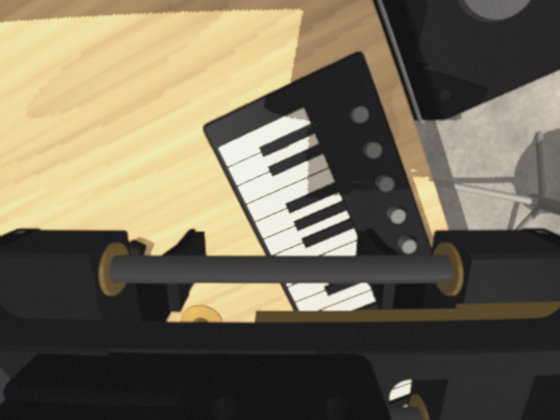

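```bash
python3 - <<'E'
import cv2
a=cv2.imread("pics/side0.png"); 
def crop(a,x0,y0,x1,y1,k,o):
    cv2.imwrite(o,cv2.resize(a[y0:y1,x0:x1],None,fx=k,fy=k,interpolation=cv2.INTER_CUBIC))
crop(a,190,90,410,300,3.6/1.0,"pics/side0c.png")
a=cv2.imread("pics/scene0.png")
crop(a,150,150,370,330,3.6,"pics/scene0c.png")
a=cv2.imread("pics/side0.png"); crop(a,190,170,410,360,3.6/1.2,"pics/side0d.png")
E
```

```text
(no output)
```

View pics/side0c.png

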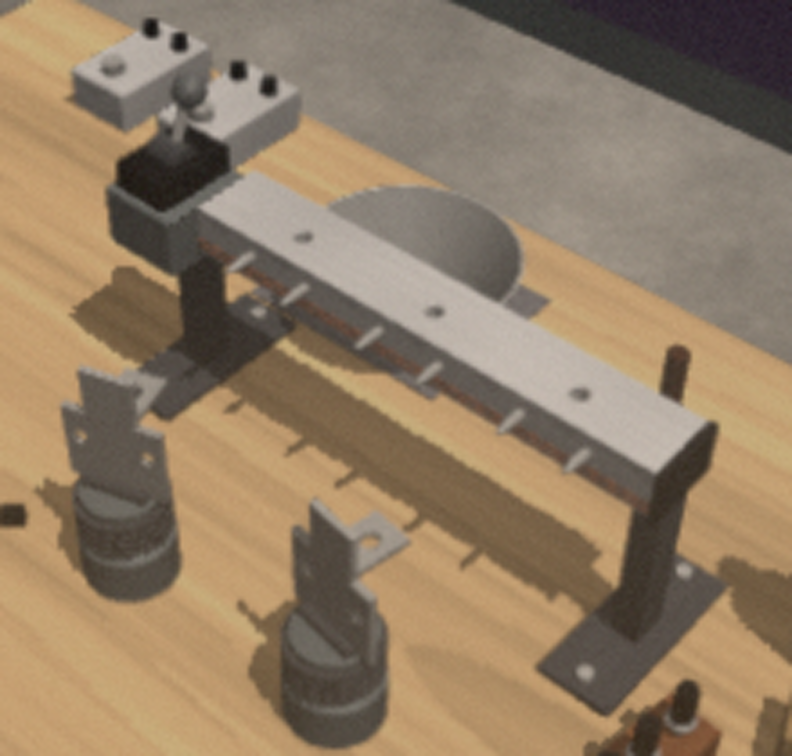

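View pics/scene0c.png

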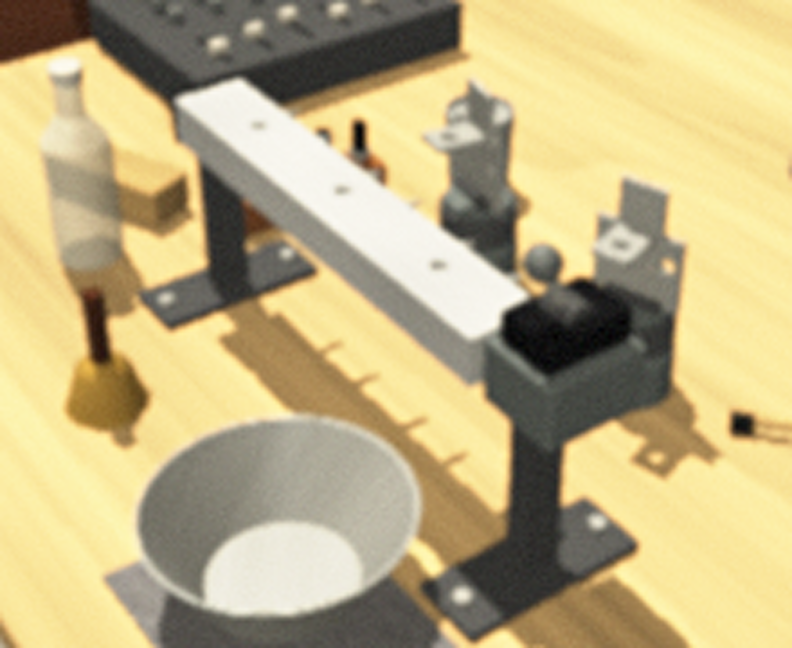

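View pics/side0d.png

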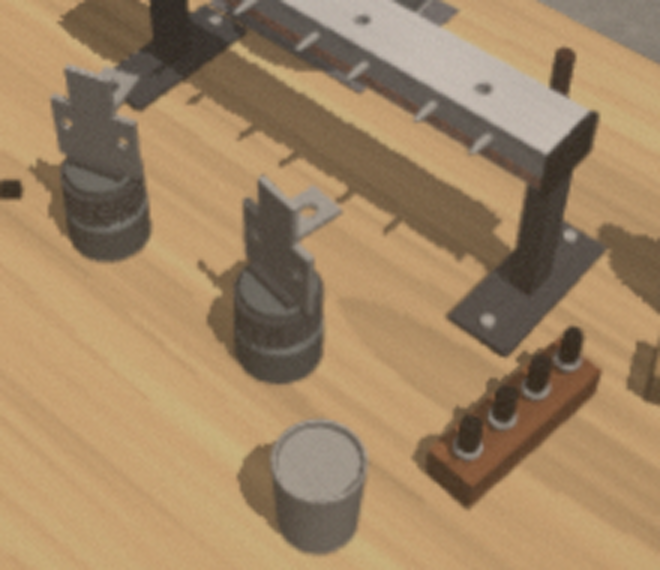

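```bash
cat > h.py <<'E'
from plant import monitor, optics, env
import cv2, numpy as np
from scipy.optimize import least_squares
from scipy.spatial.transform import Rotation as Ro
np.set_printoptions(precision=4,suppress=True)
def proj(n,X,st=None):
    c=optics.camera_model(n); X=np.atleast_2d(X).astype(float)
    K=np.array([[c['fx'],0,c['cx']],[0,c['fy'],c['cy']],[0,0,1]])
    if 'R' in c: R,t=c['R'],c['t']
    else:
        H=c['hand_eye']; Rw=st['tcp_rot']@H[:3,:3]; p=st['tcp_rot']@H[:3,3]+st['eef_pos']; R=Rw.T; t=-R@p
    return cv2.projectPoints(X,cv2.Rodrigues(R)[0],t,K,c['dist_coeffs'])[0].reshape(-1,2)
def ray(n,px,st=None):
    c=optics.camera_model(n); K=np.array([[c['fx'],0,c['cx']],[0,c['fy'],c['cy']],[0,0,1]])
    u=cv2.undistortPoints(np.array(px,float).reshape(-1,1,2),K,c['dist_coeffs']).reshape(-1,2)
    d=np.c_[u,np.ones(len(u))]
    if 'R' in c: return -c['R'].T@c['t'], d@c['R']
    H=c['hand_eye']; Rw=st['tcp_rot']@H[:3,:3]; return st['tcp_rot']@H[:3,3]+st['eef_pos'], d@Rw.T
def at_z(n,px,z,st=None):
    o,d=ray(n,px,st); return o+d*((z-o[2])/d[:,2])[:,None]
def un(p,k,off): return (np.array(p,float)+.5)/k-.5+np.array(off)
def place(p,X): 
    c,s=np.cos(p[2]),np.sin(p[2]); X=np.atleast_2d(X)/1000.
    return np.c_[p[0]+c*X[:,0]-s*X[:,1],p[1]+s*X[:,0]+c*X[:,1],X[:,2]+(p[3] if len(p)>3 else 0)]
def fit(obs,p0):
    # obs list of (cam, X(n,3) mm, px(n,2), state)
    f=lambda p: np.concatenate([(proj(n,place(p,X),st)-px).ravel() for n,X,px,st in obs])
    r=least_squares(f,p0,loss='soft_l1',f_scale=1.5)
    return r.x,[np.round(proj(n,place(r.x,X),st)-px,1) for n,X,px,st in obs]
E
cat > f1.py <<'E'
from h import *
A=lambda l:np.array(l,float)
S=(190,90); C=(150,150)
ob=[("side",A([[26,120,191],[26,0,191],[26,-120,191],[0,-200,191],[60,-200,191],[0,200,191],[60,200,191],[-24,146,175],[-24,94,175],[-24,26,175],[-24,-26,175],[-24,-94,175],[-24,-146,175]]),
 un([[303,237],[434,311],[580,394],[652,472],[714,425],[200,208],[258,174],[230,268],[283,303],[360,342],[420,379],[503,430],[568,468]],3.6,S),None),
("scene",A([[26,120,191],[26,0,191],[26,-120,191],[60,200,191],[0,200,191],[60,-200,191],[0,-200,191]]),un([[438,265],[343,190],[259,125],[470,340],[528,298],[178,103],[238,80]],3.6,C),None)]
p0=np.r_[at_z("side",un([[434,311]],3.6,S),.191)[0][:2],0]
for y in (0,.5,-.5):
    p0[2]=y; p,r=fit(ob,p0); print("bar",p, np.abs(np.concatenate(r)).mean())
for q in r: print(q.tolist())
bar=p
for a,name in((-.5,'off'),(.5,'on')):
    tip=[12+50*np.sin(a),236,213+50*np.cos(a)]
    print(name,place(bar,tip),[((proj(n,place(bar,tip))+.5-np.array(o))*3.6).tolist() for n,o in(("side",S),("scene",C))])
b=A([[0,-20,190],[0,20,190],[0,-38,150],[0,38,150]])
ob2=[("side",A([[0,20,190],[0,-20,190],[0,38,150],[0,-38,150],[29,0,150]]),un([[316,502],[357,540],[296,530],[375,605],[370,542]],3.6,S),None),
("scene",A([[29,0,150]]),un([[455,137]],3.6,C),None)]
p,r=fit(ob2,np.r_[at_z("side",un([[340,560]],3.6,S),.15)[0][:2],bar[2]]);print("lamp mid",p);print([q.tolist() for q in r])
ob1=[("side",A([[0,20,190],[0,-20,190],[0,38,150],[0,-38,150],[0,26,125],[0,-26,125]]),un([[82,370],[133,382],[66,403],[163,437],[80,436],[147,460]],3.6,S),None),
("scene",A([[29,0,150],[0,-20,190],[0,20,190]]),un([[621,243],[667,192],[625,180]],3.6,C),None)]
for y0 in(0,1,):
  p,r=fit(ob1,np.r_[at_z("side",un([[110,420]],3.6,S),.15)[0][:2],bar[2]+y0]);print("lamp left",p);print([q.tolist() for q in r])
print("pins heads z76", at_z("side",un([[470,420],[505,388],[540,357],[571,332]],3,(190,170)),.076))
print("pins collars z46", at_z("side",un([[468,448],[503,418],[537,388],[569,358]],3,(190,170)),.044))
E
python3 f1.py
```

```text
bar [ 0.6067 -0.0371 -0.0091] 0.8150000000000001
bar [ 0.6067 -0.0371 -0.0091] 0.8150000000000001
bar [ 0.6067 -0.0371 -0.0091] 0.8150000000000001
[[0.5, -0.9], [0.6, -0.8], [0.3, -0.8], [2.9, 0.7], [0.6, -0.8], [-0.3, -0.9], [-0.3, -1.8], [-0.1, 0.4], [0.1, -0.4], [-0.7, 1.1], [-0.9, 0.8], [-1.1, 0.3], [-0.9, 0.8]]
[[-0.1, -0.4], [-0.3, -0.4], [0.1, -0.3], [-0.6, -0.3], [3.8, 2.4], [-1.5, -1.8], [-0.0, -0.8]]
off [[0.5969 0.199  0.2569]] [[[145.5554592615888, 117.9266754729033]], [[598.3116273784761, 241.59818068687204]]]
on [[0.6449 0.1985 0.2569]] [[[194.41523653513138, 89.05713524350799]], [[537.8224692339584, 266.8768260578431]]]
lamp mid [ 0.446  -0.1122 -0.1498]
[[[-0.9, 0.1], [-0.2, 0.4], [-0.2, -0.2], [0.2, -0.6], [0.3, 0.0]], [[-1.3, -1.0]]]
lamp left [0.4422 0.0815 0.2901]
[[[-0.7, -0.7], [-0.1, 0.9], [-0.7, 0.1], [-0.2, 0.1], [0.8, -0.3], [0.7, -0.5]], [[-0.2, -0.5], [-12.7, -5.8], [11.9, 2.2]]]
lamp left [0.4422 0.0815 0.2901]
[[[-0.7, -0.7], [-0.1, 0.9], [-0.7, 0.1], [-0.2, 0.1], [0.8, -0.3], [0.7, -0.5]], [[-0.2, -0.5], [-12.7, -5.8], [11.9, 2.2]]]
pins heads z76 [[ 0.4505 -0.2901  0.076 ]
 [ 0.4891 -0.2932  0.076 ]
 [ 0.5285 -0.297   0.076 ]
 [ 0.5627 -0.3018  0.076 ]]
pins collars z46 [[ 0.4486 -0.2936  0.044 ]
 [ 0.4863 -0.298   0.044 ]
 [ 0.5248 -0.302   0.044 ]
 [ 0.5637 -0.3051  0.044 ]]
```

```bash
cat >> h.py <<'E'
def Rt(yaw):  # tool rotation, pointing down, tool x at world yaw(deg)
    a=np.radians(yaw); x=np.array([np.cos(a),np.sin(a),0]); y=np.array([0,0,-1.]); return np.c_[x,y,np.cross(x,y)]
from scipy.spatial.transform import Slerp
def plan(way,claw,start=None):
    """way: list of (tcp xyz, yaw deg, rows). prints rows"""
    s=monitor.read_state(); p=s['eef_pos'].copy(); R=s['tcp_rot'].copy()
    if start is not None: p,R=np.array(start[0],float),Rt(start[1])
    out=[]
    for P,yaw,n in way:
        P=np.array(P,float); T=Rt(yaw); p0=p.copy(); sl=Slerp([0,1],Ro.from_matrix([R,T]))
        for i in range(1,n+1):
            q=p0+(P-p0)*i/n; Q=sl(i/n).as_matrix()
            d=np.round(R.T@(q-p)*100,2)+0.; rv=np.round(np.degrees(Ro.from_matrix(R.T@Q).as_rotvec()),1)+0.
            out.append((d,rv)); p=p+R@d/100; R=R@Ro.from_rotvec(np.radians(rv)).as_matrix()
    for i,(d,rv) in enumerate(out):
        bad=" BAD" if abs(d).max()>6.25 or np.linalg.norm(d)>6.25 or np.linalg.norm(rv)>10.7 else ""
        print(f'{{"slide":{d.tolist()},"turn":{rv.tolist()},"claw":{claw}}}'+bad+("\n--" if i%8==7 else ""))
    print("end",p,"yaw",np.degrees(np.arctan2(R[1,0],R[0,0])))
E
python3 - <<'E'
from h import *
plan([((.257,.569,.50),65.7,2),((.70,.20,.50),90,12),((.70,.20,.424),90,2)],0)
E
```

```text
{"slide":[-0.03, -4.8, 0.02],"turn":[0.0, 0.0, 0.0],"claw":0}
{"slide":[-0.03, -4.8, 0.01],"turn":[0.0, 0.0, -0.1],"claw":0}
{"slide":[-1.28, 0.0, -4.63],"turn":[0.0, -2.0, 0.0],"claw":0}
{"slide":[-1.44, 0.0, -4.58],"turn":[0.0, -2.1, 0.0],"claw":0}
{"slide":[-1.61, 0.0, -4.53],"turn":[0.0, -2.0, 0.0],"claw":0}
{"slide":[-1.76, -0.01, -4.47],"turn":[0.0, -2.0, 0.0],"claw":0}
{"slide":[-1.92, 0.0, -4.4],"turn":[0.0, -2.0, 0.0],"claw":0}
{"slide":[-2.07, 0.0, -4.34],"turn":[0.0, -2.1, 0.0],"claw":0}
--
{"slide":[-2.23, 0.0, -4.25],"turn":[0.0, -2.0, 0.0],"claw":0}
{"slide":[-2.38, 0.0, -4.18],"turn":[0.0, -2.0, 0.0],"claw":0}
{"slide":[-2.52, 0.0, -4.09],"turn":[0.0, -2.1, 0.0],"claw":0}
{"slide":[-2.67, 0.0, -3.99],"turn":[0.0, -2.0, 0.0],"claw":0}
{"slide":[-2.81, -0.01, -3.9],"turn":[0.0, -2.0, 0.0],"claw":0}
{"slide":[-2.94, 0.0, -3.8],"turn":[0.0, -2.0, 0.0],"claw":0}
{"slide":[0.0, 3.8, 0.0],"turn":[0.0, 0.0, 0.0],"claw":0}
{"slide":[0.0, 3.8, 0.0],"turn":[0.0, 0.0, 0.0],"claw":0}
--
end [0.7   0.2   0.424] yaw 89.96040612477789
```

Call:
{"method": "apply_moves", "body": {
  "steps": [
    {"slide":[0,-4.8,0],"turn":[0,0,0],"claw":0},
    {"slide":[0,-4.8,0],"turn":[0,0,0],"claw":0},
    {"slide":[-1.28,0,-4.63],"turn":[0,-2,0],"claw":0},
    {"slide":[-1.44,0,-4.58],"turn":[0,-2.1,0],"claw":0},
    {"slide":[-1.61,0,-4.53],"turn":[0,-2,0],"claw":0},
    {"slide":[-1.76,0,-4.47],"turn":[0,-2,0],"claw":0},
    {"slide":[-1.92,0,-4.4],"turn":[0,-2,0],"claw":0},
    {"slide":[-2.07,0,-4.34],"turn":[0,-2.1,0],"claw":0}
  ]
}}

```text
t: 1.15
eef_pos: [0.4801, 0.3838, 0.5004]
tcp_rot: [[0.209, -0.001, -0.978], [0.978, -0.0, 0.209], [-0.0, -1.0, 0.001]]
contact_force: [0.8, 0.0, 0.2]
finger_gap: 0.0145
```

Call:
{"method": "apply_moves", "body": {
  "steps": [
    {"slide":[-2.23,0,-4.25],"turn":[0,-2,0],"claw":0},
    {"slide":[-2.38,0,-4.18],"turn":[0,-2,0],"claw":0},
    {"slide":[-2.52,0,-4.09],"turn":[0,-2.1,0],"claw":0},
    {"slide":[-2.67,0,-3.99],"turn":[0,-2,0],"claw":0},
    {"slide":[-2.81,0,-3.9],"turn":[0,-2,0],"claw":0},
    {"slide":[-2.94,0,-3.8],"turn":[0,-2,0],"claw":0},
    {"slide":[0,0,0],"turn":[0,0,0],"claw":0},
    {"slide":[0,0,0],"turn":[0,0,0],"claw":0}
  ]
}}

```text
t: 2.15
eef_pos: [0.7003, 0.2005, 0.4999]
tcp_rot: [[0.001, -0.002, -1.0], [1.0, 0.0, 0.001], [0.0, -1.0, 0.002]]
contact_force: [-0.9, -0.2, 0.6]
finger_gap: 0.0002
```

```bash
python3 - <<'E'
from h import *
s=monitor.read_state(); print(s['t'],s['eef_pos'],s['tcp_rot'],s['contact_force'])
cv2.imwrite("pics/w1.png",optics.grab_frame("wrist")[:,:,::-1])
cv2.imwrite("pics/s1.png",optics.grab_frame("side")[:,:,::-1])
E
```

```text
2.15 [0.7003 0.2005 0.4999] [[ 0.0012 -0.0021 -1.    ]
 [ 1.      0.0004  0.0012]
 [ 0.0004 -1.      0.0021]] [-0.8644 -0.18    0.6252]
```

View pics/w1.png

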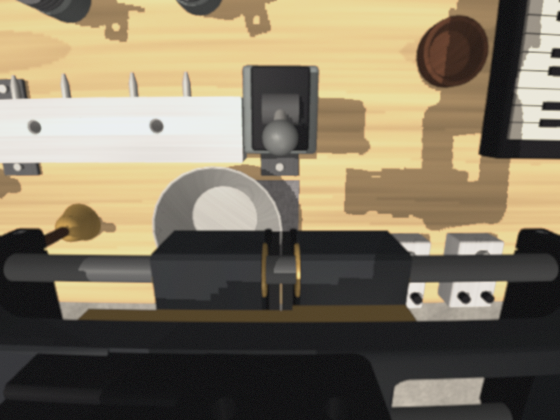

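View pics/s1.png

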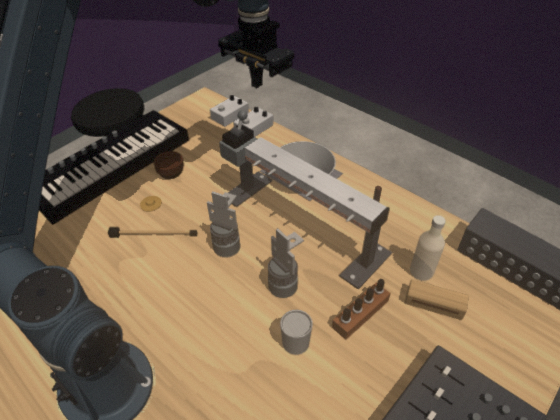

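```bash
python3 - <<'E'
from h import *
s=monitor.read_state()
print(at_z("wrist",[[281,137]],.257,s), at_z("wrist",[[34,127],[156,126]],.191,s))
b=(.6067,-.0371,-.0091); print(place(b,[[26,0,191],[26,120,191],[36,236,257]]))
plan([((.70,.199,.424),90,3),((.623,.199,.424),90,5)],0)
plan([((.60,.199,.424),90,3)],0,((.623,.199,.424),90))
E
```

```text
[[0.6416 0.2007 0.257 ]] [[ 0.6338 -0.0368  0.191 ]
 [ 0.6342  0.0833  0.191 ]]
[[ 0.6327 -0.0373  0.191 ]
 [ 0.6338  0.0827  0.191 ]
 [ 0.6448  0.1986  0.257 ]]
{"slide":[-0.08, 2.56, -0.01],"turn":[0.0, 0.0, 0.0],"claw":0}
{"slide":[-0.09, 2.55, -0.02],"turn":[0.0, 0.0, 0.0],"claw":0}
{"slide":[-0.08, 2.56, -0.01],"turn":[-0.1, 0.0, 0.0],"claw":0}
{"slide":[0.0, 0.0, 1.54],"turn":[0.0, 0.0, 0.0],"claw":0}
{"slide":[0.0, 0.0, 1.54],"turn":[0.0, 0.0, 0.0],"claw":0}
{"slide":[0.0, -0.01, 1.54],"turn":[0.0, 0.0, 0.0],"claw":0}
{"slide":[0.0, 0.0, 1.54],"turn":[0.0, 0.0, 0.0],"claw":0}
{"slide":[0.0, 0.0, 1.54],"turn":[0.0, 0.0, 0.0],"claw":0}
--
end [0.623 0.199 0.424] yaw 90.02994456501257
{"slide":[0.0, 0.0, 0.77],"turn":[0.0, 0.0, 0.0],"claw":0}
{"slide":[0.0, 0.0, 0.76],"turn":[0.0, 0.0, 0.0],"claw":0}
{"slide":[0.0, 0.0, 0.77],"turn":[0.0, 0.0, 0.0],"claw":0}
end [0.6   0.199 0.424] yaw 90.0
```

Call:
{"method": "apply_moves", "body": {
  "steps": [
    {"slide":[0,2.56,0],"turn":[0,0,0],"claw":0},
    {"slide":[-0.1,2.56,0],"turn":[0,0,0],"claw":0},
    {"slide":[0,2.56,0],"turn":[0,0,0],"claw":0},
    {"slide":[0,0,1.54],"turn":[0,0,0],"claw":0},
    {"slide":[0,0,1.54],"turn":[0,0,0],"claw":0},
    {"slide":[0,0,1.54],"turn":[0,0,0],"claw":0},
    {"slide":[0,0,1.54],"turn":[0,0,0],"claw":0},
    {"slide":[0,0,1.5],"turn":[0,0,0],"claw":0}
  ]
}}

```text
t: 3.25
eef_pos: [0.6231, 0.2007, 0.4255]
tcp_rot: [[-0.001, 0.004, -1.0], [1.0, 0.0, -0.001], [0.0, -1.0, -0.004]]
contact_force: [2.7, -0.6, -1.2]
finger_gap: 0.0004
```

```bash
python3 - <<'E'
from h import *
cv2.imwrite("pics/w2.png",optics.grab_frame("wrist")[:,:,::-1])
a=optics.grab_frame("side")[:,:,::-1]; cv2.imwrite("pics/s2.png",cv2.resize(a[60:220,180:400],None,fx=3.6,fy=3.6))
E
```

```text
(no output)
```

View pics/s2.png

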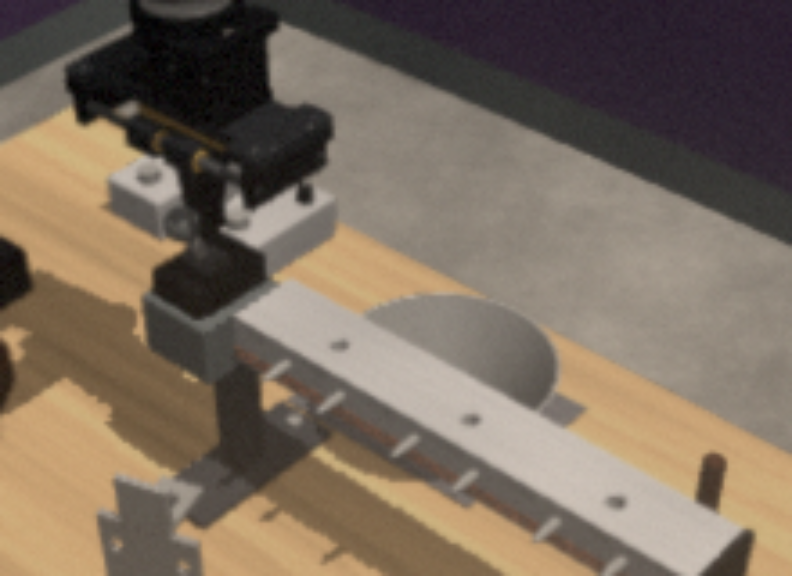

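View pics/w2.png

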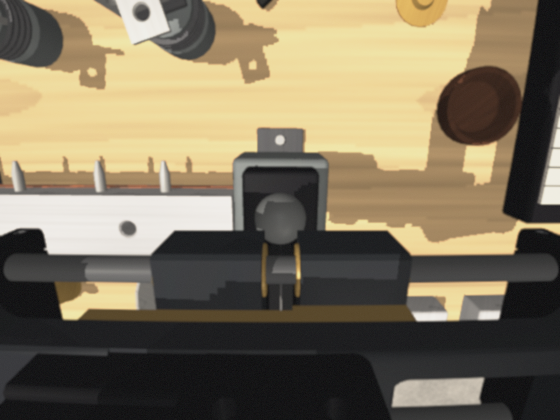

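```bash
python3 - <<'E'
from h import *
s=monitor.read_state(); print(at_z("wrist",[[281,218]],.26,s))
E
```

```text
[[0.6005 0.1999 0.26  ]]
```

Call:
{"method": "apply_moves", "body": {
  "steps": [
    {"slide":[0,0,0.3],"turn":[0,0,0],"claw":0},
    {"slide":[0,0,0.3],"turn":[0,0,0],"claw":0},
    {"slide":[0,0,0.2],"turn":[0,0,0],"claw":0},
    {"slide":[0,0,0],"turn":[0,0,0],"claw":0},
    {"slide":[0,0,0],"turn":[0,0,0],"claw":0},
    {"slide":[0,0,0],"turn":[0,0,0],"claw":0},
    {"slide":[0,0,0],"turn":[0,0,0],"claw":0},
    {"slide":[0,0,0],"turn":[0,0,0],"claw":0}
  ]
}}

```text
t: 4.35
eef_pos: [0.6172, 0.1998, 0.4242]
tcp_rot: [[0.001, 0.004, -1.0], [1.0, 0.001, 0.001], [0.001, -1.0, -0.004]]
contact_force: [5.0, 1.5, 0.0]
finger_gap: 0.0002
```

Call:
{"method": "apply_moves", "body": {
  "steps": [
    {"slide":[0,0,0.2],"turn":[0,0,0],"claw":0},
    {"slide":[0,0,0.2],"turn":[0,0,0],"claw":0},
    {"slide":[0,0,0],"turn":[0,0,0],"claw":0},
    {"slide":[0,0,0],"turn":[0,0,0],"claw":0},
    {"slide":[0,0,0],"turn":[0,0,0],"claw":0},
    {"slide":[0,0,0],"turn":[0,0,0],"claw":0},
    {"slide":[0,0,0],"turn":[0,0,0],"claw":0},
    {"slide":[0,0,0],"turn":[0,0,0],"claw":0}
  ]
}}

```text
t: 5.35
eef_pos: [0.6154, 0.1996, 0.4244]
tcp_rot: [[0.002, 0.013, -1.0], [1.0, 0.002, 0.002], [0.002, -1.0, -0.013]]
contact_force: [12.4, 2.1, -5.0]
finger_gap: 0.0005
```

```bash
python3 - <<'E'
from h import *
s=monitor.read_state(); 
plan([((.66,.199,.424),90,2),((.66,.199,.52),90,2),((.40,.05,.52),0,12)],8.7)
E
```

```text
{"slide":[-0.03, 0.05, -2.23],"turn":[0.4, 0.0, 0.1],"claw":8.7}
{"slide":[-0.03, 0.04, -2.23],"turn":[0.3, -0.1, 0.0],"claw":8.7}
{"slide":[0.0, -4.8, 0.0],"turn":[0.0, 0.0, 0.0],"claw":8.7}
{"slide":[0.01, -4.8, 0.0],"turn":[0.0, 0.0, 0.0],"claw":8.7}
{"slide":[-1.24, 0.0, 2.17],"turn":[0.0, 7.5, 0.0],"claw":8.7}
{"slide":[-1.51, -0.01, 1.98],"turn":[0.0, 7.5, 0.0],"claw":8.7}
{"slide":[-1.76, 0.0, 1.77],"turn":[0.0, 7.5, 0.0],"claw":8.7}
{"slide":[-1.98, 0.0, 1.53],"turn":[0.0, 7.5, 0.0],"claw":8.7}
--
{"slide":[-2.16, 0.0, 1.25],"turn":[0.0, 7.5, 0.0],"claw":8.7}
{"slide":[-2.3, -0.01, 0.97],"turn":[0.0, 7.5, 0.0],"claw":8.7}
{"slide":[-2.41, 0.0, 0.65],"turn":[0.0, 7.5, 0.0],"claw":8.7}
{"slide":[-2.48, 0.0, 0.33],"turn":[0.0, 7.5, 0.0],"claw":8.7}
{"slide":[-2.5, 0.0, 0.01],"turn":[0.0, 7.5, 0.0],"claw":8.7}
{"slide":[-2.47, -0.01, -0.31],"turn":[0.0, 7.5, 0.0],"claw":8.7}
{"slide":[-2.42, 0.0, -0.64],"turn":[0.0, 7.5, 0.0],"claw":8.7}
{"slide":[-2.3, 0.0, -0.95],"turn":[0.0, 7.5, 0.0],"claw":8.7}
--
end [0.4  0.05 0.52] yaw 0.008382674539729747
```

Call:
{"method": "apply_moves", "body": {
  "steps": [
    {"slide":[0,0,-2.2],"turn":[0.4,0,0],"claw":0},
    {"slide":[0,0,-2.2],"turn":[0.3,0,0],"claw":0},
    {"slide":[0,-4.8,0],"turn":[0,0,0],"claw":0},
    {"slide":[0,-4.8,0],"turn":[0,0,0],"claw":8.7},
    {"slide":[-5,0,2.8],"turn":[0,0,0],"claw":8.7},
    {"slide":[-5,0,2.8],"turn":[0,0,0],"claw":8.7},
    {"slide":[-5,0,2.8],"turn":[0,0,0],"claw":8.7},
    {"slide":[-5,0,2.8],"turn":[0,0,0],"claw":8.7}
  ]
}}

```text
t: 6.35
eef_pos: [0.5435, -0.0018, 0.5209]
tcp_rot: [[0.0, -0.014, -1.0], [1.0, -0.0, 0.0], [-0.0, -1.0, 0.014]]
contact_force: [0.6, -0.9, -0.0]
finger_gap: 0.0425
```

Call:
{"method": "apply_moves", "body": {
  "steps": [
    {"slide":[-2,0,2.8],"turn":[0,0,0],"claw":8.7},
    {"slide":[0,0,0],"turn":[0,0,0],"claw":8.7},
    {"slide":[0,0,0],"turn":[0,0,0],"claw":8.7},
    {"slide":[0,0,0],"turn":[0,0,0],"claw":8.7},
    {"slide":[0,0,0],"turn":[0,0,0],"claw":8.7},
    {"slide":[0,0,0],"turn":[0,0,0],"claw":8.7},
    {"slide":[0,0,0],"turn":[0,0,0],"claw":8.7},
    {"slide":[0,0,0],"turn":[0,0,0],"claw":8.7}
  ]
}}

```text
t: 7.35
eef_pos: [0.517, -0.0203, 0.5215]
tcp_rot: [[0.001, -0.012, -1.0], [1.0, 0.0, 0.001], [0.0, -1.0, 0.012]]
contact_force: [-0.2, 0.1, -0.1]
finger_gap: 0.0871
```

```bash
python3 - <<'E'
from h import *
import pickle
s=monitor.read_state(); print(s['eef_pos'],s['tcp_rot']); pickle.dump(s,open('w3.pkl','wb'))
cv2.imwrite("pics/w3.png",optics.grab_frame("wrist")[:,:,::-1])
cv2.imwrite("pics/s3.png",optics.grab_frame("scene")[:,:,::-1])
a=cv2.imread("pics/w3.png"); cv2.imwrite("pics/w3c.png",cv2.resize(a[:235,0:300],None,fx=2.5,fy=2.5,interpolation=cv2.INTER_CUBIC))
cv2.imwrite("pics/w3d.png",cv2.resize(a[:235,260:560],None,fx=2.5,fy=2.5,interpolation=cv2.INTER_CUBIC))
E
```

```text
[ 0.517  -0.0203  0.5215] [[ 0.0005 -0.0123 -0.9999]
 [ 1.      0.      0.0005]
 [ 0.     -0.9999  0.0123]]
```

View pics/w3.png

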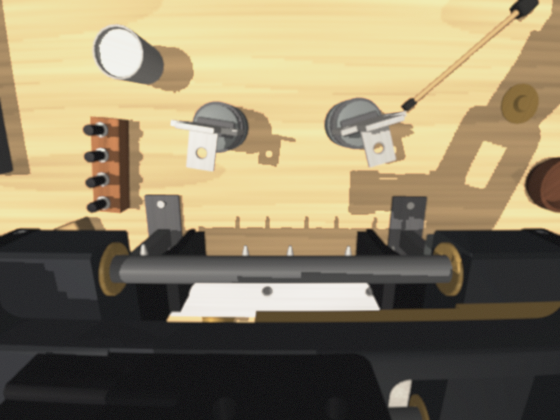

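View pics/s3.png

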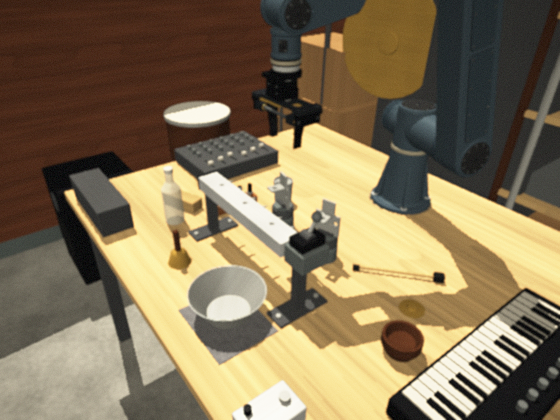

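View pics/w3c.png

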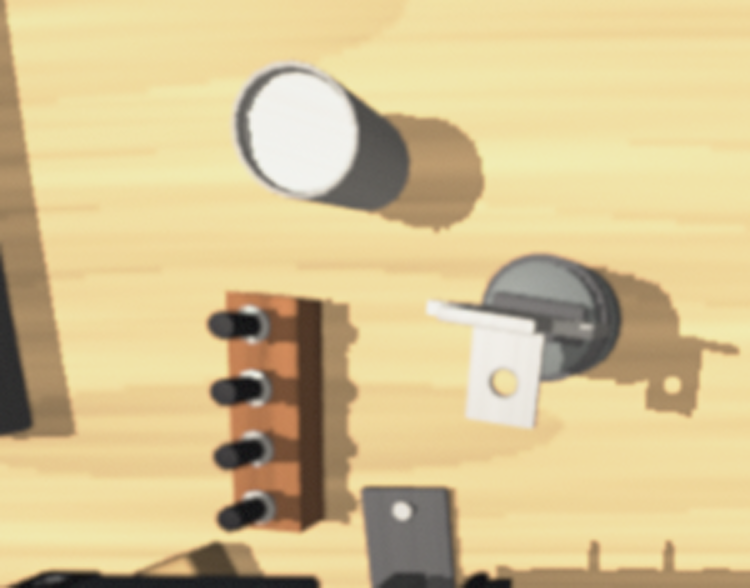

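View pics/w3d.png

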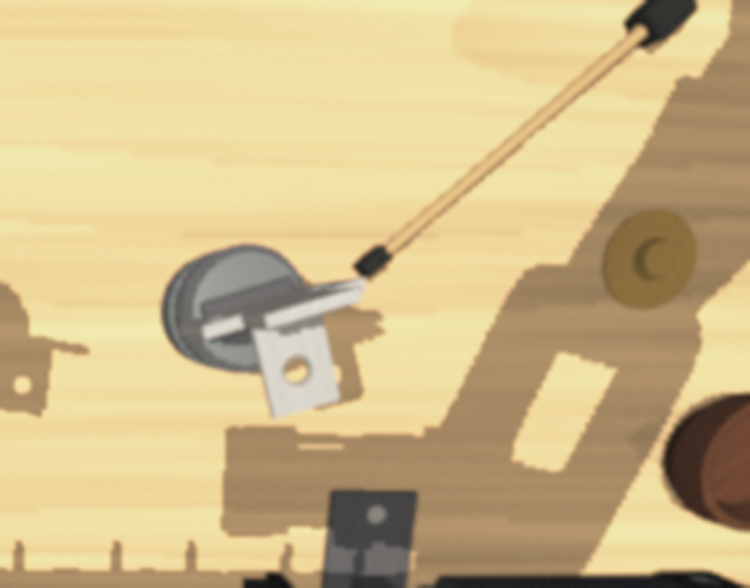

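```bash
cat > f2.py <<'E'
from h import *
import pickle
s=pickle.load(open('w3.pkl','rb'))
A=lambda l:np.array(l,float); S=(190,90); C=(150,150)
W=lambda p,o=(0,0):un(p,2.5,o)
L=A([[29,0,150],[3,-20,190],[3,20,190]])
w=[("wrist",L,W([[504,383],[430,313],[538,333]]),s)]
side=[("side",A([[0,20,190],[0,-20,190],[0,38,150],[0,-38,150],[29,0,150]]),un([[316,502],[357,540],[296,530],[375,605],[370,542]],3.6,S),None)]
for o in (w,w+side):
    p,r=fit(o,[.446,-.112,-.15]);print("mid",p,[q.tolist() for q in r])
w=[("wrist",L,W([[297,370],[266,327],[362,297]],(260,0)),s)]
side=[("side",A([[0,20,190],[0,-20,190],[0,38,150],[0,-38,150],[0,26,125],[0,-26,125]]),un([[82,370],[133,382],[66,403],[163,437],[80,436],[147,460]],3.6,S),None)]
for o in (w,w+side):
    p,r=fit(o,[.44,.08,.29]);print("left",p,[q.tolist() for q in r])
pc=W([[258,325],[258,388],[260,450],[262,508]])
print(at_z("wrist",pc,.044,s))
print(at_z("wrist",W([[216,325],[219,392],[224,456],[230,520]]),.074,s))
E
python3 f2.py
```

```text
mid [ 0.4486 -0.1086 -0.1793] [[[-0.3, -1.3], [2.8, 1.0], [-1.4, -0.0]]]
mid [ 0.4482 -0.1102 -0.1623] [[[-1.3, -1.6], [1.2, 1.0], [-2.9, -0.7]], [[-0.8, -0.9], [-0.4, -0.6], [-0.0, -1.3], [-0.1, -1.5], [0.3, -0.9]]]
left [0.4438 0.0835 0.3009] [[[0.0, -0.7], [0.0, 0.1], [-0.1, 0.5]]]
left [0.4435 0.0832 0.302 ] [[[-0.2, -1.0], [-0.3, -0.1], [-0.4, 0.2]], [[-0.8, -1.2], [-0.1, 0.2], [-0.8, -0.3], [-0.2, -0.7], [0.7, -0.8], [0.7, -1.2]]]
[[ 0.4523 -0.2883  0.044 ]
 [ 0.49   -0.2933  0.044 ]
 [ 0.5284 -0.2973  0.044 ]
 [ 0.5658 -0.3013  0.044 ]]
[[ 0.4518 -0.2953  0.074 ]
 [ 0.4894 -0.299   0.074 ]
 [ 0.5267 -0.3016  0.074 ]
 [ 0.5656 -0.3038  0.074 ]]
```

```bash
python3 - <<'E'
from h import *
plan([((.4435,.083,.46),17.2,8),((.4435,.083,.339),17.2,4)],6)
E
```

```text
{"slide":[1.29, 0.78, 0.91],"turn":[-0.1, 9.1, -0.1],"claw":6}
{"slide":[1.13, 0.78, 1.1],"turn":[-0.1, 9.1, 0.0],"claw":6}
{"slide":[0.94, 0.78, 1.27],"turn":[0.0, 9.1, -0.1],"claw":6}
{"slide":[0.73, 0.78, 1.41],"turn":[-0.1, 9.1, 0.0],"claw":6}
{"slide":[0.49, 0.78, 1.5],"turn":[-0.1, 9.1, -0.1],"claw":6}
{"slide":[0.26, 0.77, 1.56],"turn":[-0.1, 9.1, 0.0],"claw":6}
{"slide":[0.0, 0.77, 1.58],"turn":[0.0, 9.1, -0.1],"claw":6}
{"slide":[-0.26, 0.78, 1.57],"turn":[-0.1, 9.1, 0.0],"claw":6}
--
{"slide":[0.0, 3.02, 0.0],"turn":[0.0, 0.0, 0.0],"claw":6}
{"slide":[0.01, 3.03, 0.0],"turn":[0.0, 0.0, 0.0],"claw":6}
{"slide":[0.0, 3.02, 0.0],"turn":[0.0, 0.0, 0.0],"claw":6}
{"slide":[0.0, 3.03, 0.0],"turn":[0.0, 0.0, 0.0],"claw":6}
end [0.4435 0.083  0.339 ] yaw 17.158581360965144
```

Call:
{"method": "apply_moves", "body": {
  "steps": [
    {"slide":[1.29,0.78,0.91],"turn":[-0.1,9.1,-0.1],"claw":6},
    {"slide":[1.13,0.78,1.1],"turn":[-0.1,9.1,0],"claw":6},
    {"slide":[0.94,0.78,1.27],"turn":[0,9.1,-0.1],"claw":6},
    {"slide":[0.73,0.78,1.41],"turn":[-0.1,9.1,0],"claw":6},
    {"slide":[0.49,0.78,1.5],"turn":[-0.1,9.1,-0.1],"claw":6},
    {"slide":[0.26,0.77,1.56],"turn":[-0.1,9.1,0],"claw":6},
    {"slide":[0,0.77,1.58],"turn":[0,9.1,-0.1],"claw":6},
    {"slide":[-0.26,0.78,1.57],"turn":[-0.1,9.1,0],"claw":6}
  ]
}}

```text
t: 8.45
eef_pos: [0.4432, 0.0833, 0.4598]
tcp_rot: [[0.957, -0.0, -0.29], [0.29, -0.0, 0.957], [-0.0, -1.0, 0.0]]
contact_force: [-0.3, -0.1, 0.2]
finger_gap: 0.0601
```

```bash
python3 - <<'E'
from h import *
a=optics.grab_frame("side")[:,:,::-1]; cv2.imwrite("pics/s4.png",cv2.resize(a[60:300,180:400],None,fx=2.5,fy=2.5))
plan([((.4435,.083,.339),17.2,4)],6)
E
```

```text
{"slide":[0.05, 3.0, -0.06],"turn":[0.0, -0.1, -0.1],"claw":6}
{"slide":[0.04, 2.99, -0.05],"turn":[-0.1, -0.2, 0.0],"claw":6}
{"slide":[0.04, 3.0, -0.06],"turn":[0.0, -0.1, -0.1],"claw":6}
{"slide":[0.04, 2.99, -0.05],"turn":[-0.1, -0.1, 0.0],"claw":6}
end [0.4435 0.083  0.339 ] yaw 17.19893246599406
```

View pics/s4.png

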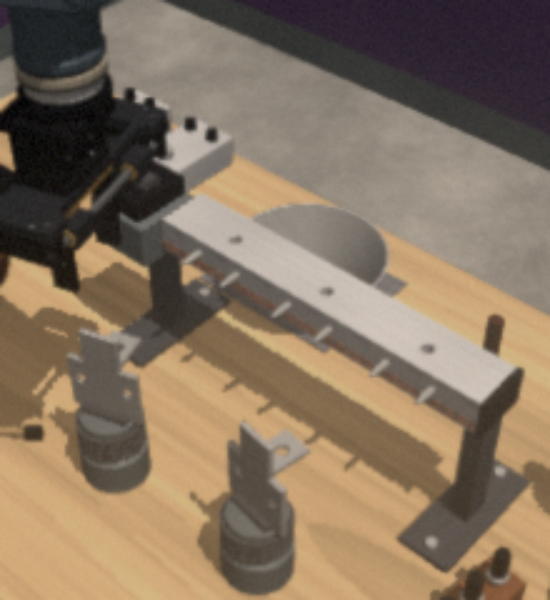

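Lamps unmoved; gripper above the left lamp. Descend and close.

Call:
{"method": "apply_moves", "body": {
  "steps": [
    {"slide":[0.03,3,-0.03],"turn":[0,0,0],"claw":6},
    {"slide":[0,3,0],"turn":[0,0,0],"claw":6},
    {"slide":[0,3,0],"turn":[0,0,0],"claw":6},
    {"slide":[0,3,0],"turn":[0,0,0],"claw":6},
    {"slide":[0,0,0],"turn":[0,0,0],"claw":6},
    {"slide":[0,0,0],"turn":[0,0,0],"claw":0},
    {"slide":[0,0,0],"turn":[0,0,0],"claw":0},
    {"slide":[0,0,0],"turn":[0,0,0],"claw":0}
  ]
}}

```text
t: 9.5
eef_pos: [0.444, 0.0828, 0.3409]
tcp_rot: [[0.955, 0.001, -0.295], [0.295, -0.0, 0.955], [0.001, -1.0, -0.001]]
contact_force: [0.6, 0.6, 0.1]
finger_gap: 0.0377
```

Call:
{"method": "apply_moves", "body": {
  "steps": [
    {"slide":[0,0,0],"turn":[0,0,0],"claw":0},
    {"slide":[0,0,0],"turn":[0,0,0],"claw":0},
    {"slide":[0,0,0],"turn":[0,0,0],"claw":0},
    {"slide":[0,-0.5,0],"turn":[0,0,0],"claw":0},
    {"slide":[0,-1.5,0],"turn":[0,0,0],"claw":0},
    {"slide":[0,-2,0],"turn":[0,0,0],"claw":0},
    {"slide":[0,-1,0],"turn":[0,0,0],"claw":0},
    {"slide":[0,0,0],"turn":[0,0,0],"claw":0}
  ]
}}

```text
t: 10.5
eef_pos: [0.4437, 0.0828, 0.3903]
tcp_rot: [[0.955, 0.0, -0.295], [0.295, -0.0, 0.955], [0.0, -1.0, -0.0]]
contact_force: [0.5, -1.2, -4.8]
finger_gap: 0.0059
```

```bash
python3 - <<'E'
from h import *
s=monitor.read_state(); print(s['eef_pos'],s['tcp_rot'])
a=optics.grab_frame("side")[:,:,::-1]; cv2.imwrite("pics/s5.png",cv2.resize(a[60:300,180:400],None,fx=2.5,fy=2.5))
cv2.imwrite("pics/w5.png",optics.grab_frame("wrist")[:,:,::-1])
E
```

```text
[0.4437 0.0828 0.3903] [[ 0.9555  0.0002 -0.2951]
 [ 0.2951 -0.0001  0.9555]
 [ 0.0002 -1.     -0.0002]]
```

View pics/s5.png

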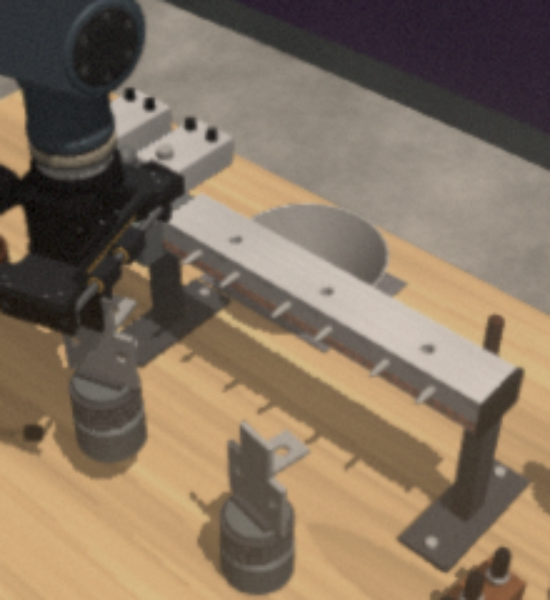

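View pics/w5.png

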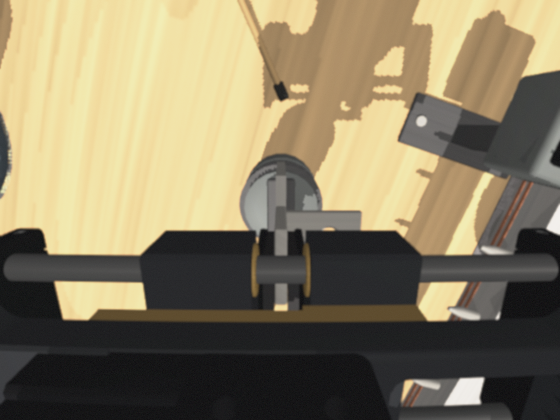

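```bash
python3 - <<'E'
from h import *
s=monitor.read_state()
a=cv2.imread("pics/w5.png"); cv2.imwrite("pics/w5c.png",cv2.resize(a[130:240,220:400],None,fx=4,fy=4,interpolation=cv2.INTER_CUBIC))
yaw=np.arctan2(s['tcp_rot'][1,0],s['tcp_rot'][0,0]); dz=s['eef_pos'][2]-.3409
X=np.array([[48,16,150],[3,16,150],[48,16,145],[0,38,150]],float)
for dy in(-.005,0,.005):
    x,y=s['eef_pos'][:2]+dy*np.array([-np.sin(yaw),np.cos(yaw)])
    print(dy,((proj("wrist",place([x,y,yaw,dz],X),s)+.5-np.array([220,130]))*4).tolist())
E
```

```text
-0.005 [[561.5607145994138, 366.64749156045184], [260.44593077365994, 366.09269936909334], [553.409984168447, 356.3077879374557], [240.46517141005484, 221.24793823184677]]
0 [[563.9068033321626, 334.62155697764535], [260.62308660850135, 333.9877345308553], [555.632017095973, 325.04667891090423], [240.49966002679503, 187.04977543646055]]
0.005 [[566.26668129427, 302.12986518585103], [260.8017780491198, 301.41345924908444], [557.8665979612392, 293.3445618688568], [240.53489044211324, 152.36630746009348]]
```

View pics/w5c.png

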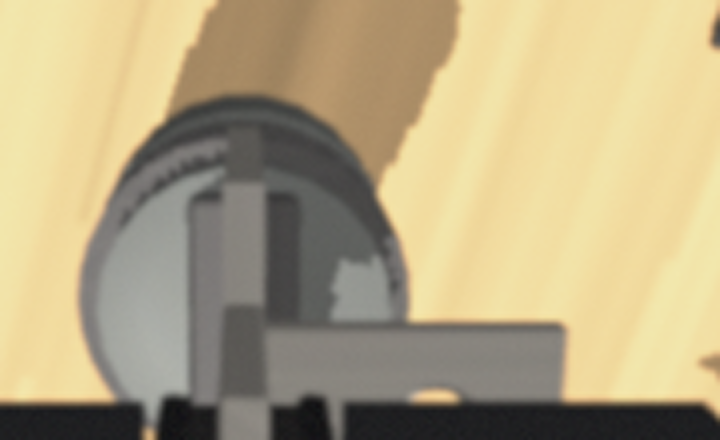

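```bash
python3 - <<'E'
from h import *
plan([((.556,.0828,.391),-.5,6)],0)
E
```

```text
{"slide":[1.79, -0.03, -0.55],"turn":[0.0, 2.9, 0.0],"claw":0}
{"slide":[1.82, -0.03, -0.47],"turn":[0.0, 3.0, 0.0],"claw":0}
{"slide":[1.84, -0.03, -0.36],"turn":[0.0, 2.9, -0.1],"claw":0}
{"slide":[1.86, -0.03, -0.28],"turn":[0.0, 3.0, 0.0],"claw":0}
{"slide":[1.87, -0.03, -0.17],"turn":[0.0, 2.9, 0.0],"claw":0}
{"slide":[1.87, -0.02, -0.08],"turn":[0.0, 3.0, 0.0],"claw":0}
end [0.556  0.0828 0.391 ] yaw -0.540250869344758
```

Call:
{"method": "apply_moves", "body": {
  "steps": [
    {"slide":[1.79,0,-0.55],"turn":[0,2.9,0],"claw":0},
    {"slide":[1.82,0,-0.47],"turn":[0,3,0],"claw":0},
    {"slide":[1.84,0,-0.36],"turn":[0,2.9,0],"claw":0},
    {"slide":[1.86,-0.05,-0.28],"turn":[0,3,0],"claw":0},
    {"slide":[1.87,0,-0.17],"turn":[0,2.9,0],"claw":0},
    {"slide":[1.87,0,-0.08],"turn":[0,3,0],"claw":0},
    {"slide":[0,0,0],"turn":[0,0,0],"claw":0},
    {"slide":[0,0,0],"turn":[0,0,0],"claw":0}
  ]
}}

```text
t: 11.6
eef_pos: [0.5553, 0.0829, 0.3893]
tcp_rot: [[1.0, -0.005, 0.009], [-0.009, 0.0, 1.0], [-0.005, -1.0, 0.0]]
contact_force: [-1.0, 0.4, -4.6]
finger_gap: 0.0054
```

```bash
python3 - <<'E'
from h import *
s=monitor.read_state(); print(s['eef_pos'],s['tcp_rot'],s['contact_force'])
a=optics.grab_frame("side")[:,:,::-1]; cv2.imwrite("pics/s6.png",cv2.resize(a[90:240,180:380],None,fx=4,fy=4,interpolation=cv2.INTER_CUBIC))
cv2.imwrite("pics/w6.png",optics.grab_frame("wrist")[:,:,::-1])
a=optics.grab_frame("scene")[:,:,::-1]; cv2.imwrite("pics/c6.png",cv2.resize(a[150:300,180:380],None,fx=4,fy=4,interpolation=cv2.INTER_CUBIC))
E
```

```text
[0.5553 0.0829 0.3893] [[ 1.     -0.0048  0.0086]
 [-0.0086  0.0001  1.    ]
 [-0.0048 -1.      0.0001]] [-0.9702  0.4422 -4.5693]
```

View pics/s6.png

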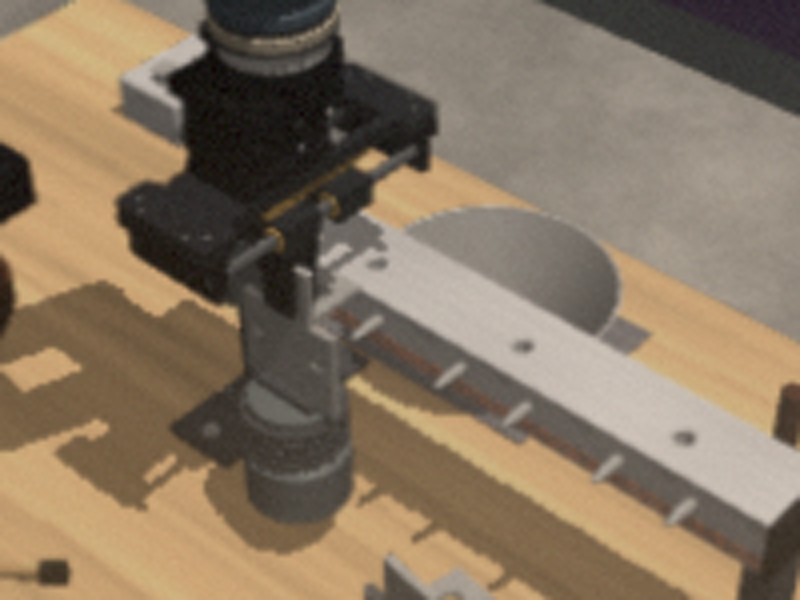

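View pics/w6.png

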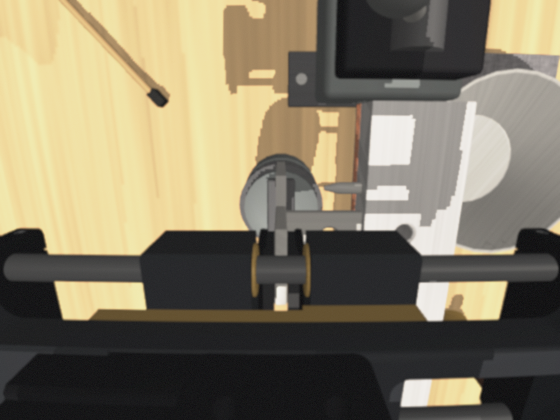

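View pics/c6.png

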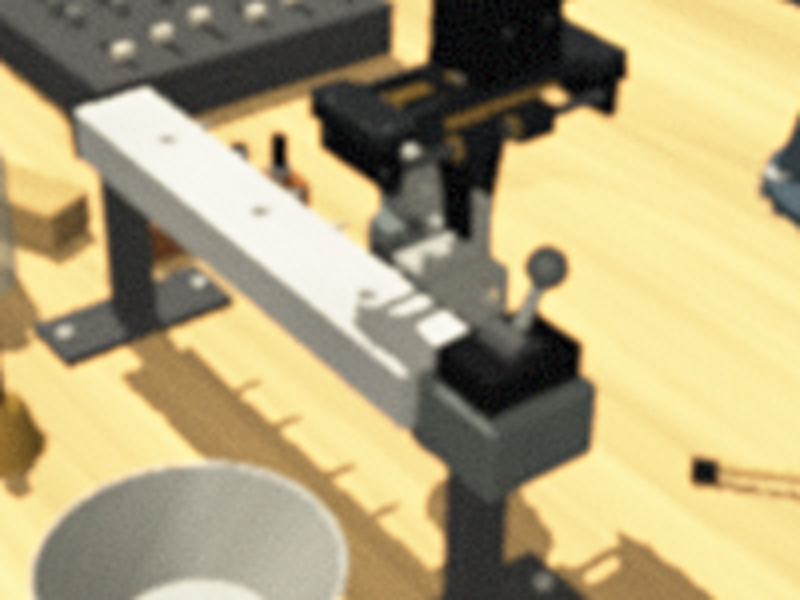

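```bash
python3 - <<'E'
from h import *
s=monitor.read_state()
a=cv2.imread("pics/w6.png"); cv2.imwrite("pics/w6c.png",cv2.resize(a[130:240,250:430],None,fx=4.4,fy=4.4,interpolation=cv2.INTER_CUBIC))
f=lambda P:((proj("wrist",P,s)+.5-np.array([250,130]))*4.4).round(1).tolist()
b=(.6072,-.0368,-.007)
print("stud tip/root, tab corner st hole",f(place(b,[[-24,146,175],[0,146,175],[26,120,191]])))
yaw=np.arctan2(s['tcp_rot'][1,0],s['tcp_rot'][0,0]); 
print("tab corners",f(place([*s['eef_pos'][:2],yaw,s['eef_pos'][2]-.3409],[[48,16,150],[48,16,145],[0,38,150]])))
E
```

```text
stud tip/root, tab corner st hole [[321.2, 253.9], [480.4, 254.1], [674.6, 454.0]]
tab corners [[485.4, 369.6], [476.4, 359.0], [129.6, 207.3]]
```

View pics/w6c.png

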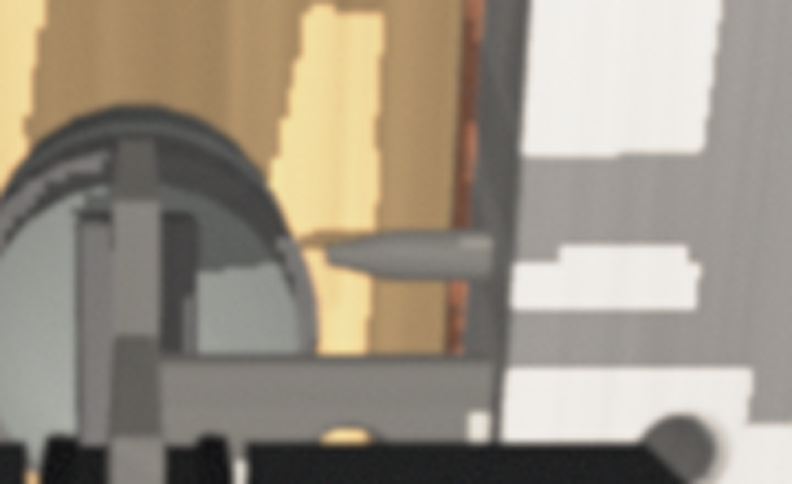

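```bash
python3 - <<'E'
from h import *
plan([((.5555,.0827,.391),-.4,2),((.592,.0825,.391),-.4,6)],0)
E
```

```text
{"slide":[0.0, -0.05, -0.01],"turn":[0.0, -0.1, -0.1],"claw":0}
{"slide":[0.01, -0.05, -0.01],"turn":[0.0, 0.0, 0.0],"claw":0}
{"slide":[0.61, 0.0, 0.0],"turn":[0.0, 0.0, 0.0],"claw":0}
{"slide":[0.61, 0.0, 0.0],"turn":[0.0, 0.0, 0.0],"claw":0}
{"slide":[0.6, 0.0, 0.0],"turn":[0.0, 0.0, 0.0],"claw":0}
{"slide":[0.61, 0.0, 0.0],"turn":[0.0, 0.0, 0.0],"claw":0}
{"slide":[0.61, 0.0, 0.0],"turn":[0.0, 0.0, 0.0],"claw":0}
{"slide":[0.61, 0.0, 0.01],"turn":[0.0, 0.0, 0.0],"claw":0}
--
end [0.592  0.0825 0.391 ] yaw -0.41293194318373877
```

Call:
{"method": "apply_moves", "body": {
  "steps": [
    {"slide":[0,-0.05,0],"turn":[0,0,0],"claw":0},
    {"slide":[0,-0.05,0],"turn":[0,0,0],"claw":0},
    {"slide":[0.6,0,0],"turn":[0,0,0],"claw":0},
    {"slide":[0.6,0,0],"turn":[0,0,0],"claw":0},
    {"slide":[0.6,0,0],"turn":[0,0,0],"claw":0},
    {"slide":[0.6,0,0],"turn":[0,0,0],"claw":0},
    {"slide":[0.6,0,0],"turn":[0,0,0],"claw":0},
    {"slide":[0.6,0,0],"turn":[0,0,0],"claw":0}
  ]
}}

```text
t: 12.75
eef_pos: [0.5928, 0.0824, 0.3912]
tcp_rot: [[1.0, -0.001, 0.009], [-0.009, 0.0, 1.0], [-0.001, -1.0, -0.0]]
contact_force: [-1.3, 0.2, -3.3]
finger_gap: 0.0056
```

```bash
python3 - <<'E'
from h import *
s=monitor.read_state(); print(s['eef_pos'],s['tcp_rot'],s['contact_force'],s['moment'])
a=optics.grab_frame("side")[:,:,::-1]; cv2.imwrite("pics/s7.png",cv2.resize(a[90:240,180:380],None,fx=4,fy=4,interpolation=cv2.INTER_CUBIC))
E
```

```text
[0.5928 0.0824 0.3912] [[ 1.     -0.0009  0.0095]
 [-0.0095  0.      1.    ]
 [-0.0009 -1.     -0.    ]] [-1.3231  0.1709 -3.3061] [-0.1136  0.0803  0.0127]
```

View pics/s7.png

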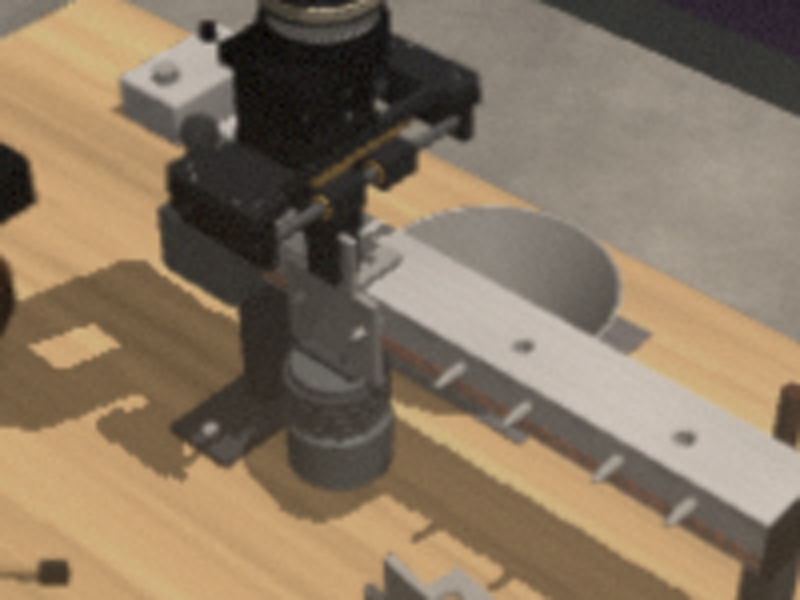

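Call:
{"method": "apply_moves", "body": {
  "steps": [
    {"slide":[0.4,0,0],"turn":[0,0,0],"claw":0},
    {"slide":[0.4,0,0],"turn":[0,0,0],"claw":0},
    {"slide":[0.3,0,0],"turn":[0,0,0],"claw":0},
    {"slide":[0.2,0,0],"turn":[0,0,0],"claw":0},
    {"slide":[0.1,0,0],"turn":[0,0,0],"claw":0},
    {"slide":[0,0,0],"turn":[0,0,0],"claw":0},
    {"slide":[0,0,0],"turn":[0,0,0],"claw":0},
    {"slide":[0,0,0],"turn":[0,0,0],"claw":0}
  ]
}}

```text
t: 13.8
eef_pos: [0.605, 0.0824, 0.391]
tcp_rot: [[1.0, -0.006, 0.009], [-0.009, -0.0, 1.0], [-0.006, -1.0, -0.0]]
contact_force: [-4.9, 0.2, -1.5]
finger_gap: 0.0059
```

Call:
{"method": "apply_moves", "body": {
  "steps": [
    {"slide":[0.15,0,0],"turn":[0,0,0],"claw":0},
    {"slide":[0.15,0,0],"turn":[0,0,0],"claw":0},
    {"slide":[0,0,0],"turn":[0,0,0],"claw":0},
    {"slide":[0,0,0],"turn":[0,0,0],"claw":0},
    {"slide":[0,0.1,0],"turn":[0,0,0],"claw":0},
    {"slide":[0,0.1,0],"turn":[0,0,0],"claw":0},
    {"slide":[0,0,0],"turn":[0,0,0],"claw":0},
    {"slide":[0,0,0],"turn":[0,0,0],"claw":0}
  ]
}}

```text
t: 14.8
eef_pos: [0.6063, 0.0826, 0.3887]
tcp_rot: [[1.0, -0.012, 0.009], [-0.009, 0.0, 1.0], [-0.012, -1.0, 0.0]]
contact_force: [-9.6, -0.4, 1.2]
finger_gap: 0.006
```

```bash
python3 - <<'E'
from h import *
s=monitor.read_state(); print(s['eef_pos'],s['tcp_rot'],s['contact_force'],s['moment'])
a=optics.grab_frame("side")[:,:,::-1]; cv2.imwrite("pics/s8.png",cv2.resize(a[90:240,180:380],None,fx=4,fy=4,interpolation=cv2.INTER_CUBIC))
a=optics.grab_frame("wrist")[:,:,::-1];cv2.imwrite("pics/w8c.png",cv2.resize(a[130:240,250:430],None,fx=4.4,fy=4.4,interpolation=cv2.INTER_CUBIC))
E
```

```text
[0.6063 0.0826 0.3887] [[ 0.9999 -0.0125  0.0088]
 [-0.0088  0.0002  1.    ]
 [-0.0125 -0.9999  0.0001]] [-9.6444 -0.4408  1.1902] [-0.0903  1.9525  0.0519]
```

View pics/s8.png

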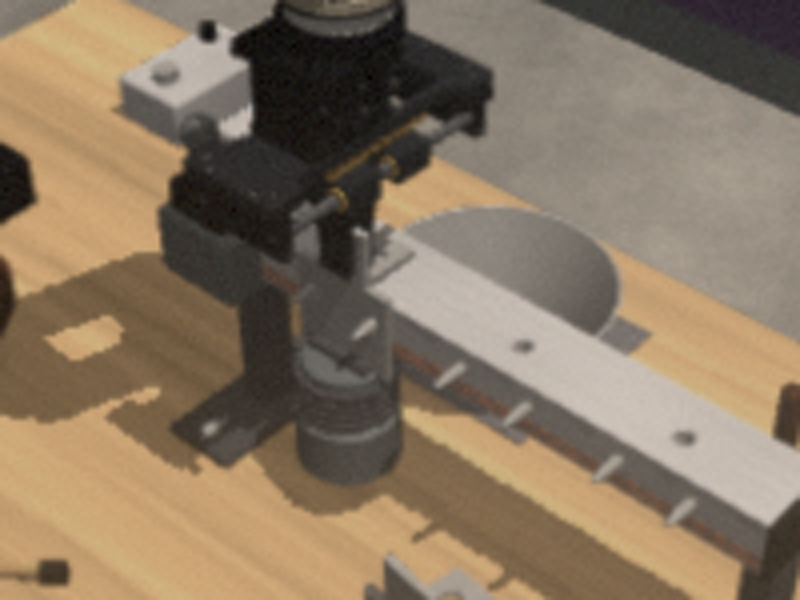

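View pics/w8c.png

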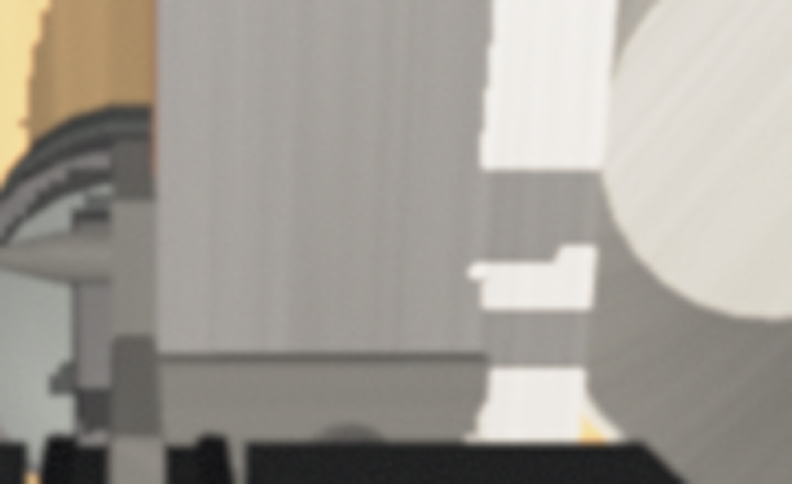

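Call:
{"method": "apply_moves", "body": {
  "steps": [
    {"slide":[-0.1,0,0],"turn":[0,0,0],"claw":0},
    {"slide":[0,0,0],"turn":[0,0,0],"claw":3},
    {"slide":[0,0,0],"turn":[0,0,0],"claw":3},
    {"slide":[0,0,0],"turn":[0,0,0],"claw":3},
    {"slide":[0,0,0],"turn":[0,0,0],"claw":3},
    {"slide":[0,-2,0],"turn":[0,0,0],"claw":3},
    {"slide":[0,-4,0],"turn":[0,0,0],"claw":3},
    {"slide":[0,-4,0],"turn":[0,0,0],"claw":6}
  ]
}}

```text
t: 15.9
eef_pos: [0.6087, 0.0823, 0.4904]
tcp_rot: [[1.0, -0.0, 0.01], [-0.01, -0.0, 1.0], [-0.0, -1.0, -0.0]]
contact_force: [0.2, 0.3, 0.2]
finger_gap: 0.0345
```

```bash
python3 - <<'E'
from h import *
s=monitor.read_state(); print(s['eef_pos'],s['contact_force'])
a=optics.grab_frame("side")[:,:,::-1]; cv2.imwrite("pics/s9.png",cv2.resize(a[90:300,180:400],None,fx=3.5,fy=3.5,interpolation=cv2.INTER_CUBIC))
a=optics.grab_frame("scene")[:,:,::-1]; cv2.imwrite("pics/c9.png",cv2.resize(a[150:300,180:380],None,fx=4,fy=4,interpolation=cv2.INTER_CUBIC))
E
```

```text
[0.6087 0.0823 0.4904] [0.2352 0.3333 0.1749]
```

View pics/s9.png

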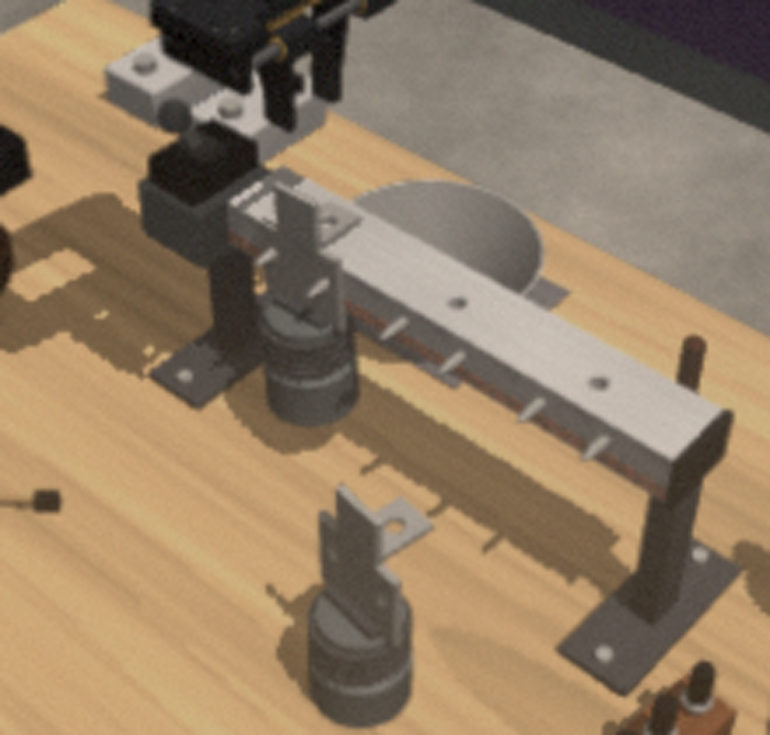

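View pics/c9.png

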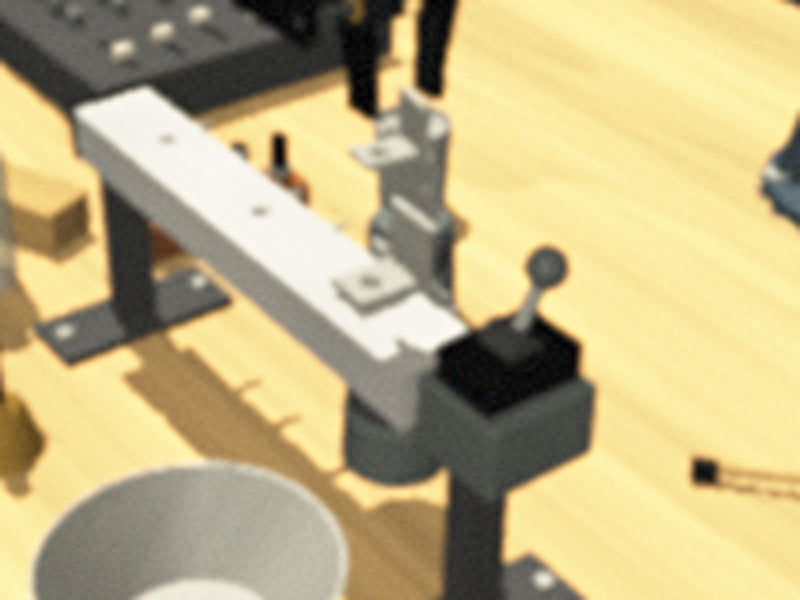

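```bash
python3 - <<'E'
from h import *
plan([((.4482,-.110,.46),-9.5,8),((.4482,-.110,.341),-9.5,4)],6)
E
```

```text
{"slide":[-2.0, 0.42, -2.42],"turn":[0.0, 1.1, 0.1],"claw":6}
{"slide":[-1.95, 0.42, -2.46],"turn":[0.0, 1.1, 0.1],"claw":6}
{"slide":[-1.91, 0.42, -2.5],"turn":[0.0, 1.2, 0.1],"claw":6}
{"slide":[-1.85, 0.43, -2.54],"turn":[0.0, 1.1, 0.0],"claw":6}
{"slide":[-1.8, 0.42, -2.57],"turn":[0.0, 1.1, 0.1],"claw":6}
{"slide":[-1.76, 0.43, -2.61],"turn":[0.0, 1.1, 0.1],"claw":6}
{"slide":[-1.7, 0.44, -2.64],"turn":[0.0, 1.1, 0.1],"claw":6}
{"slide":[-1.65, 0.43, -2.67],"turn":[0.0, 1.2, 0.1],"claw":6}
--
{"slide":[0.0, 2.98, 0.0],"turn":[0.0, 0.0, 0.0],"claw":6}
{"slide":[0.0, 2.97, 0.0],"turn":[0.0, 0.0, 0.0],"claw":6}
{"slide":[0.01, 2.98, 0.0],"turn":[0.0, 0.0, 0.0],"claw":6}
{"slide":[0.0, 2.97, 0.0],"turn":[0.0, 0.0, 0.0],"claw":6}
end [ 0.4482 -0.11    0.341 ] yaw -9.539087777684124
```

Call:
{"method": "apply_moves", "body": {
  "steps": [
    {"slide":[-2,0.42,-2.42],"turn":[0,1.1,0],"claw":6},
    {"slide":[-1.95,0.42,-2.46],"turn":[0,1.1,0],"claw":6},
    {"slide":[-1.91,0.42,-2.5],"turn":[0,1.2,0],"claw":6},
    {"slide":[-1.85,0.43,-2.54],"turn":[0,1.1,0],"claw":6},
    {"slide":[-1.8,0.42,-2.57],"turn":[0,1.1,0],"claw":6},
    {"slide":[-1.76,0.43,-2.61],"turn":[0,1.1,0],"claw":6},
    {"slide":[-1.7,0.44,-2.64],"turn":[0,1.1,0],"claw":6},
    {"slide":[-1.65,0.43,-2.67],"turn":[0,1.2,0],"claw":6}
  ]
}}

```text
t: 17.0
eef_pos: [0.4459, -0.1107, 0.4549]
tcp_rot: [[0.986, -0.001, 0.166], [-0.166, -0.0, 0.986], [-0.0, -1.0, -0.0]]
contact_force: [-0.1, -1.0, 0.1]
finger_gap: 0.0597
```

```bash
python3 - <<'E'
from h import *
cv2.imwrite("pics/w10.png",optics.grab_frame("wrist")[:,:,::-1])
s=monitor.read_state(); print(s['eef_pos'],s['tcp_rot'])
a=optics.grab_frame("side")[:,:,::-1]; cv2.imwrite("pics/s10.png",cv2.resize(a[90:300,180:400],None,fx=3.5,fy=3.5,interpolation=cv2.INTER_CUBIC))
plan([((.4482,-.110,.341),-9.5,4)],6)
E
```

```text
[ 0.4441 -0.1123  0.4542] [[ 0.9858 -0.0047  0.1679]
 [-0.1679 -0.0015  0.9858]
 [-0.0044 -1.     -0.0022]]
{"slide":[0.08, 2.84, 0.05],"turn":[0.0, -0.1, 0.0],"claw":6}
{"slide":[0.07, 2.84, 0.04],"turn":[0.0, 0.0, -0.1],"claw":6}
{"slide":[0.08, 2.83, 0.05],"turn":[0.0, -0.1, 0.0],"claw":6}
{"slide":[0.07, 2.84, 0.05],"turn":[0.0, 0.0, -0.1],"claw":6}
end [ 0.4482 -0.11    0.341 ] yaw -9.527890631885413
```

View pics/s10.png

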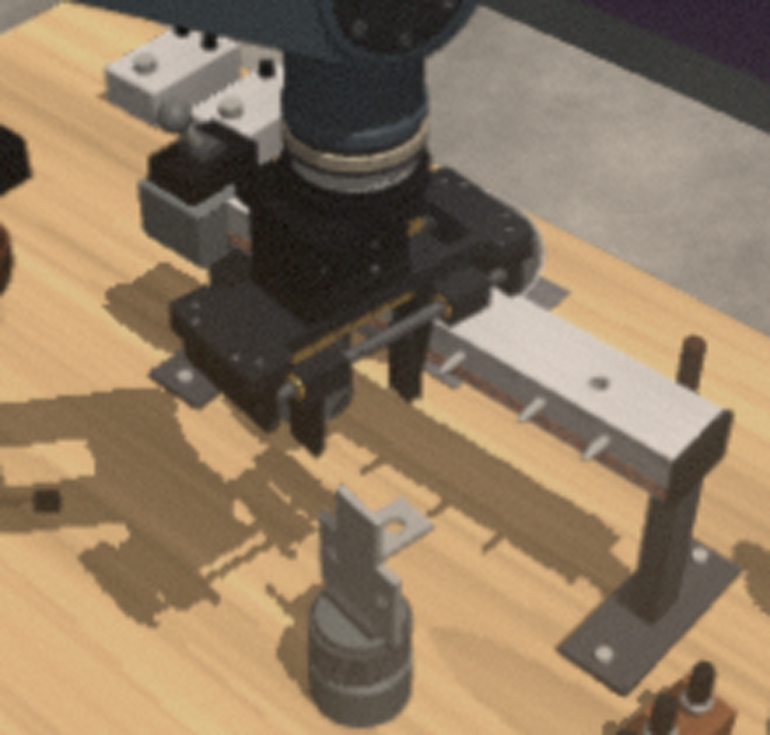

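View pics/w10.png

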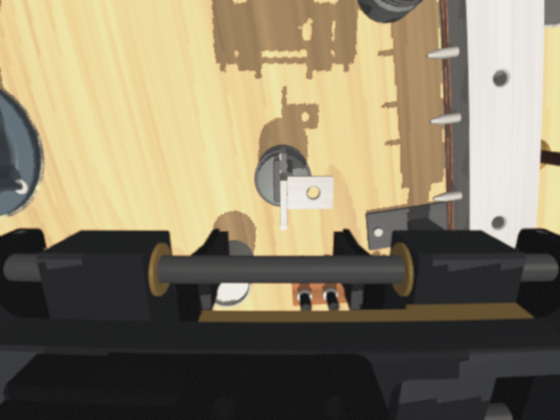

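```bash
python3 - <<'E'
from h import *
s=monitor.read_state()
print(at_z("wrist",[[313,192]],.150,s),at_z("wrist",[[284,229]],.190,s))
for p in ([.4482,-.110,-.162],[.4482,-.110,-.17]):
  print(place(p,[[29,0,150],[0,-20,190],[0,20,190]]), proj("wrist",place(p,[[29,0,150],[0,-20,190],[0,20,190],[48,16,150],[48,-16,150]]),s).tolist())
a=cv2.imread("pics/w10.png");cv2.imwrite("pics/w10c.png",cv2.resize(a[130:240,230:370],None,fx=5,fy=5,interpolation=cv2.INTER_CUBIC))
E
```

```text
[[ 0.4772 -0.1139  0.15  ]] [[ 0.4454 -0.1322  0.19  ]]
[[ 0.4768 -0.1147  0.15  ]
 [ 0.445  -0.1297  0.19  ]
 [ 0.4514 -0.0903  0.19  ]] [[312.69876294901013, 192.84524408550365], [282.98182621949434, 226.3879096342409], [282.78954175021863, 180.4498676116115], [332.9227759887319, 176.44111531135525], [331.6864764672681, 208.62419200091347]]
[[ 0.4768 -0.1149  0.15  ]
 [ 0.4448 -0.1297  0.19  ]
 [ 0.4516 -0.0903  0.19  ]] [[312.6927756745148, 193.07859168383177], [282.7951874158337, 226.38802380737746], [282.98389300915215, 180.4496333735031], [333.0399509298528, 176.83788363577997], [331.5401225554355, 208.99981567350991]]
```

View pics/w10c.png

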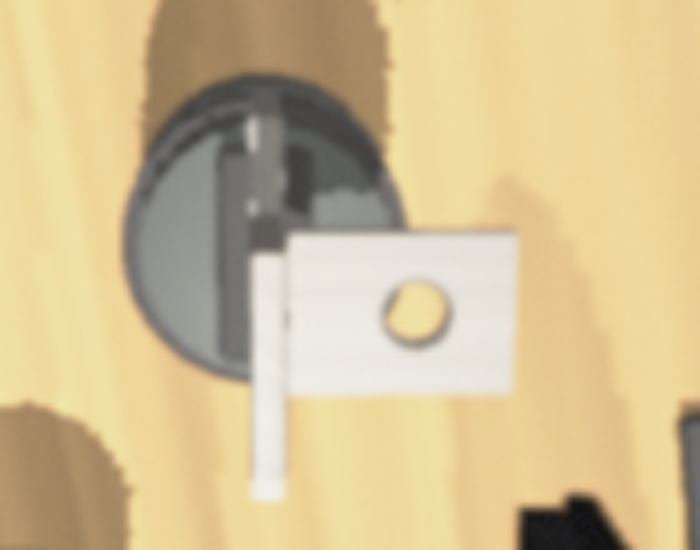

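Call:
{"method": "apply_moves", "body": {
  "steps": [
    {"slide":[0.08,2.84,0.05],"turn":[0,0,0],"claw":6},
    {"slide":[0.08,2.84,0.05],"turn":[0,0,0],"claw":6},
    {"slide":[0.08,2.84,0.05],"turn":[0,0,0],"claw":6},
    {"slide":[0.08,2.84,0],"turn":[0,0,0],"claw":6},
    {"slide":[0,0,0],"turn":[0,0,0],"claw":6},
    {"slide":[0,0,0],"turn":[0,0,0],"claw":0},
    {"slide":[0,0,0],"turn":[0,0,0],"claw":0},
    {"slide":[0,0,0],"turn":[0,0,0],"claw":0}
  ]
}}

```text
t: 18.1
eef_pos: [0.4502, -0.1091, 0.3427]
tcp_rot: [[0.986, 0.001, 0.166], [-0.166, -0.001, 0.986], [0.001, -1.0, -0.001]]
contact_force: [0.6, 0.4, -0.2]
finger_gap: 0.0376
```

```bash
python3 - <<'E'
from h import *
s=monitor.read_state(); print(s['eef_pos'],s['tcp_rot'])
E
```

```text
[ 0.4502 -0.1091  0.3427] [[ 0.9862  0.0011  0.1657]
 [-0.1657 -0.0009  0.9862]
 [ 0.0013 -1.     -0.0007]]
```

Call:
{"method": "apply_moves", "body": {
  "steps": [
    {"slide":[0,0,0],"turn":[0,0,0],"claw":0},
    {"slide":[0,0,0],"turn":[0,0,0],"claw":0},
    {"slide":[0,0,0],"turn":[0,0,0],"claw":0},
    {"slide":[0,0,0],"turn":[0,0,0],"claw":0},
    {"slide":[0,0,0],"turn":[0,0,0],"claw":0},
    {"slide":[0,0,0],"turn":[0,0,0],"claw":0},
    {"slide":[0,0,0],"turn":[0,0,0],"claw":0},
    {"slide":[0,0,0],"turn":[0,0,0],"claw":0}
  ]
}}

```text
t: 19.1
eef_pos: [0.4498, -0.109, 0.3417]
tcp_rot: [[0.986, -0.001, 0.166], [-0.166, 0.0, 0.986], [-0.001, -1.0, 0.0]]
contact_force: [-2.1, 0.9, 2.3]
finger_gap: 0.0059
```

```bash
python3 - <<'E'
from h import *
plan([((.4498,-.109,.393),-9.55,3),((.553,-.1568,.393),-.5,5)],0)
E
```

```text
{"slide":[0.0, -1.71, 0.0],"turn":[0.0, 0.0, 0.0],"claw":0}
{"slide":[0.0, -1.71, 0.0],"turn":[0.0, 0.0, -0.1],"claw":0}
{"slide":[0.0, -1.71, 0.0],"turn":[0.0, 0.0, 0.0],"claw":0}
{"slide":[2.19, 0.0, -0.6],"turn":[0.0, -1.8, 0.0],"claw":0}
{"slide":[2.18, 0.0, -0.67],"turn":[0.0, -1.8, 0.0],"claw":0}
{"slide":[2.15, 0.0, -0.74],"turn":[0.0, -1.8, 0.0],"claw":0}
{"slide":[2.13, 0.0, -0.81],"turn":[0.0, -1.8, 0.0],"claw":0}
{"slide":[2.1, 0.0, -0.87],"turn":[0.0, -1.8, 0.0],"claw":0}
--
end [ 0.553  -0.1568  0.393 ] yaw -0.5352799409120895
```

Call:
{"method": "apply_moves", "body": {
  "steps": [
    {"slide":[0,-1.71,0],"turn":[0,0,0],"claw":0},
    {"slide":[0,-1.71,0],"turn":[0,0,0],"claw":0},
    {"slide":[0,-1.71,0],"turn":[0,0,0],"claw":0},
    {"slide":[2.19,0,-0.6],"turn":[0,-1.8,0],"claw":0},
    {"slide":[2.18,0,-0.67],"turn":[0,-1.8,0],"claw":0},
    {"slide":[2.15,0,-0.74],"turn":[0,-1.8,0],"claw":0},
    {"slide":[2.13,0,-0.81],"turn":[0,-1.8,0],"claw":0},
    {"slide":[2.1,0,-0.87],"turn":[0,-1.8,0],"claw":0}
  ]
}}

```text
t: 20.1
eef_pos: [0.554, -0.1572, 0.3919]
tcp_rot: [[1.0, -0.001, 0.008], [-0.008, 0.0, 1.0], [-0.001, -1.0, 0.0]]
contact_force: [-0.7, 0.5, -3.4]
finger_gap: 0.0056
```

Call:
{"method": "apply_moves", "body": {
  "steps": [
    {"slide":[0,0,0],"turn":[0,0,0],"claw":0},
    {"slide":[0,0,0],"turn":[0,0,0],"claw":0},
    {"slide":[0,0,0],"turn":[0,0,0],"claw":0},
    {"slide":[0,0,0],"turn":[0,0,0],"claw":0},
    {"slide":[0,0,0],"turn":[0,0,0],"claw":0},
    {"slide":[0,0,0],"turn":[0,0,0],"claw":0},
    {"slide":[0,0,0],"turn":[0,0,0],"claw":0},
    {"slide":[0,0,0],"turn":[0,0,0],"claw":0}
  ]
}}

```text
t: 21.1
eef_pos: [0.5532, -0.1569, 0.393]
tcp_rot: [[1.0, -0.001, 0.009], [-0.009, -0.0, 1.0], [-0.001, -1.0, -0.0]]
contact_force: [0.4, -0.2, -4.1]
finger_gap: 0.0059
```

```bash
python3 - <<'E'
from h import *
s=monitor.read_state(); print(s['eef_pos'],s['tcp_rot'],s['contact_force'])
a=optics.grab_frame("wrist")[:,:,::-1]; cv2.imwrite("pics/w11c.png",cv2.resize(a[130:240,250:430],None,fx=4.4,fy=4.4,interpolation=cv2.INTER_CUBIC))
f=lambda P:((proj("wrist",P,s)+.5-np.array([250,130]))*4.4).round(1).tolist()
b=(.6072,-.0368,-.007)
print("stud tip/root, tab corner st hole",f(place(b,[[-24,-94,175],[0,-94,175],[26,-120,191]])))
yaw=np.arctan2(s['tcp_rot'][1,0],s['tcp_rot'][0,0]); 
print("tab corners",f(place([*s['eef_pos'][:2],yaw,s['eef_pos'][2]-.3417],[[48,16,150],[48,16,145],[0,38,150]])))
plan([((.5534,-.1568,.3917),-.5,1)],0)
E
```

```text
[ 0.5532 -0.1569  0.393 ] [[ 1.     -0.0007  0.0094]
 [-0.0094 -0.      1.    ]
 [-0.0007 -1.     -0.    ]] [ 0.431  -0.15   -4.0996]
stud tip/root, tab corner st hole [[319.5, 250.6], [476.4, 250.6], [667.6, 447.2]]
tab corners [[481.3, 367.6], [472.4, 357.1], [127.1, 206.1]]
{"slide":[0.02, 0.13, 0.01],"turn":[0.0, 0.0, 0.0],"claw":0}
end [ 0.5534 -0.1568  0.3917] yaw -0.5407843350799728
```

View pics/w11c.png

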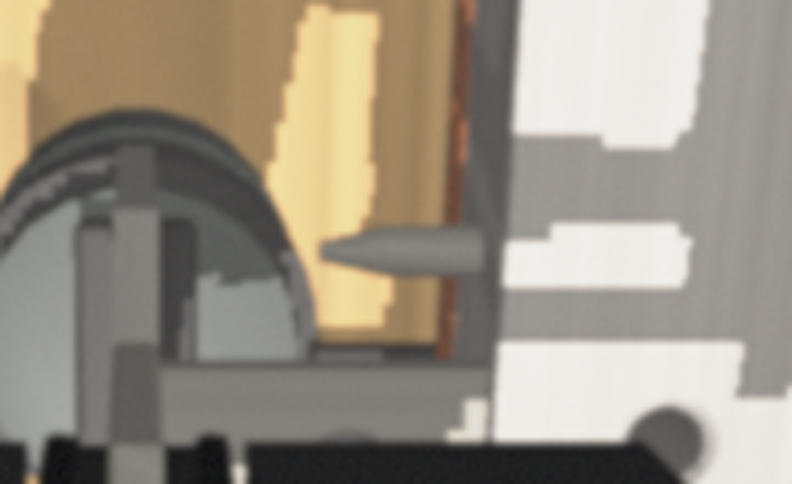

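Call:
{"method": "apply_moves", "body": {
  "steps": [
    {"slide":[0,0.1,0.11],"turn":[0,0,0],"claw":0},
    {"slide":[0,0,0],"turn":[0,0,0],"claw":0},
    {"slide":[0.6,0,0],"turn":[0,0,0],"claw":0},
    {"slide":[0.6,0,0],"turn":[0,0,0],"claw":0},
    {"slide":[0.6,0,0],"turn":[0,0,0],"claw":0},
    {"slide":[0.6,0,0],"turn":[0,0,0],"claw":0},
    {"slide":[0.6,0,0],"turn":[0,0,0],"claw":0},
    {"slide":[0.6,0,0],"turn":[0,0,0],"claw":0}
  ]
}}

```text
t: 22.15
eef_pos: [0.5896, -0.1562, 0.3919]
tcp_rot: [[1.0, -0.001, 0.009], [-0.009, 0.0, 1.0], [-0.001, -1.0, 0.0]]
contact_force: [0.4, -0.2, -3.7]
finger_gap: 0.0058
```

```bash
python3 - <<'E'
from h import *
s=monitor.read_state(); print(s['eef_pos'],s['tcp_rot'],s['contact_force'],s['moment'])
a=optics.grab_frame("side")[:,:,::-1]; cv2.imwrite("pics/s12.png",cv2.resize(a[140:290,250:450],None,fx=4,fy=4,interpolation=cv2.INTER_CUBIC))
E
```

```text
[ 0.5896 -0.1562  0.3919] [[ 1.     -0.0008  0.0094]
 [-0.0094  0.      1.    ]
 [-0.0008 -1.      0.    ]] [ 0.4397 -0.201  -3.6576] [-0.0581  0.1051  0.019 ]
```

View pics/s12.png

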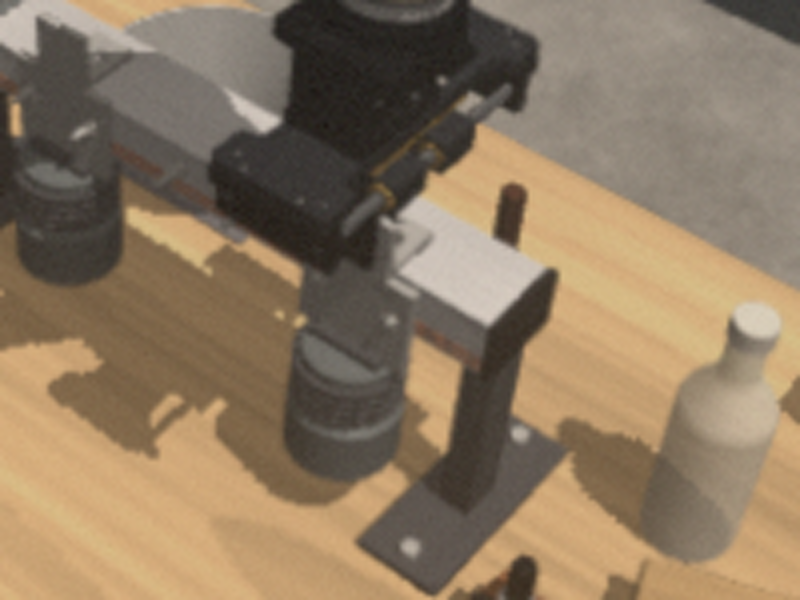

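Stud tip shows in the hole (390,320), no force. Push home and lower.

Call:
{"method": "apply_moves", "body": {
  "steps": [
    {"slide":[0.5,0,0],"turn":[0,0,0],"claw":0},
    {"slide":[0.4,0,0],"turn":[0,0,0],"claw":0},
    {"slide":[0.4,0,0],"turn":[0,0,0],"claw":0},
    {"slide":[0.2,0,0],"turn":[0,0,0],"claw":0},
    {"slide":[0.2,0,0],"turn":[0,0,0],"claw":0},
    {"slide":[0,0,0],"turn":[0,0,0],"claw":0},
    {"slide":[0,0,0],"turn":[0,0,0],"claw":0},
    {"slide":[0,0,0],"turn":[0,0,0],"claw":0}
  ]
}}

```text
t: 23.2
eef_pos: [0.6042, -0.1563, 0.3917]
tcp_rot: [[1.0, -0.009, 0.009], [-0.009, 0.001, 1.0], [-0.009, -1.0, 0.0]]
contact_force: [-7.9, -1.3, 1.2]
finger_gap: 0.0056
```

Call:
{"method": "apply_moves", "body": {
  "steps": [
    {"slide":[0.1,0,0],"turn":[0,0,0],"claw":0},
    {"slide":[0,0.1,0],"turn":[0,0,0],"claw":0},
    {"slide":[0,0.1,0],"turn":[0,0,0],"claw":0},
    {"slide":[0.1,0,0],"turn":[0,0,0],"claw":0},
    {"slide":[0,0,0],"turn":[0,0,0],"claw":0},
    {"slide":[0,0,0],"turn":[0,0,0],"claw":0},
    {"slide":[0,0,0],"turn":[0,0,0],"claw":0},
    {"slide":[0,0,0],"turn":[0,0,0],"claw":0}
  ]
}}

```text
t: 24.2
eef_pos: [0.6051, -0.1561, 0.3896]
tcp_rot: [[1.0, -0.013, 0.009], [-0.009, 0.001, 1.0], [-0.013, -1.0, 0.001]]
contact_force: [-10.4, -0.5, 3.4]
finger_gap: 0.0056
```

```bash
python3 - <<'E'
from h import *
s=monitor.read_state(); print(s['eef_pos'],s['tcp_rot'],s['contact_force'],s['moment'])
a=optics.grab_frame("wrist")[:,:,::-1]; cv2.imwrite("pics/w13c.png",cv2.resize(a[130:240,250:430],None,fx=4.4,fy=4.4,interpolation=cv2.INTER_CUBIC))
E
```

```text
[ 0.6051 -0.1561  0.3896] [[ 0.9999 -0.0135  0.0086]
 [-0.0086  0.0014  1.    ]
 [-0.0135 -0.9999  0.0013]] [-10.4423  -0.4749   3.401 ] [-0.1408  2.2137  0.0775]
```

View pics/w13c.png

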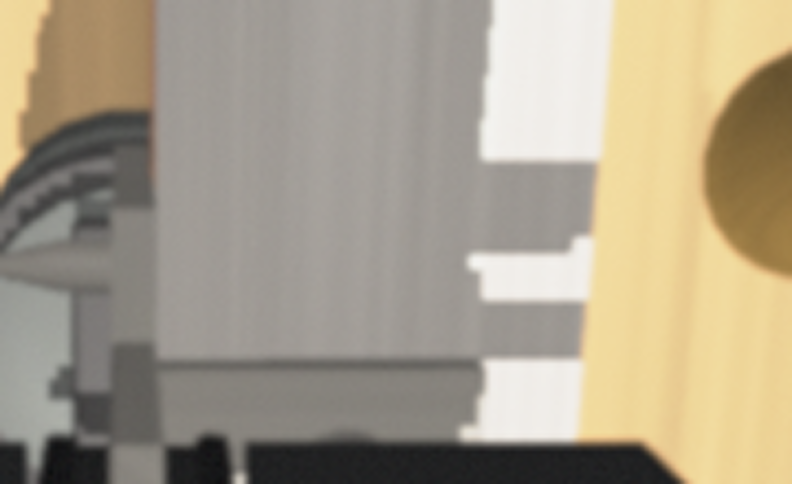

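Call:
{"method": "apply_moves", "body": {
  "steps": [
    {"slide":[-0.1,0,0],"turn":[0,0,0],"claw":0},
    {"slide":[0,0,0],"turn":[0,0,0],"claw":3},
    {"slide":[0,0,0],"turn":[0,0,0],"claw":3},
    {"slide":[0,0,0],"turn":[0,0,0],"claw":3},
    {"slide":[0,0,0],"turn":[0,0,0],"claw":3},
    {"slide":[0,-2,0],"turn":[0,0,0],"claw":3},
    {"slide":[0,-4,0],"turn":[0,0,0],"claw":3},
    {"slide":[0,-4,0],"turn":[0,0,0],"claw":4}
  ]
}}

```text
t: 25.25
eef_pos: [0.6075, -0.1564, 0.4909]
tcp_rot: [[1.0, -0.001, 0.009], [-0.009, 0.0, 1.0], [-0.001, -1.0, 0.0]]
contact_force: [0.7, -0.4, -0.6]
finger_gap: 0.0347
```

```bash
python3 - <<'E'
from h import *
s=monitor.read_state(); print(s['eef_pos'])
a=optics.grab_frame("side")[:,:,::-1]; cv2.imwrite("pics/s14.png",cv2.resize(a[100:310,180:400],None,fx=3.5,fy=3.5,interpolation=cv2.INTER_CUBIC))
plan([((.60,-.1561,.52),0,1),((.70,-.037,.53),90,11)],4)
E
```

```text
[ 0.6075 -0.1564  0.4909]
{"slide":[-0.82, -2.24, 0.04],"turn":[0.3, -0.5, 0.6],"claw":4}
{"slide":[0.91, -0.09, 1.08],"turn":[0.0, -8.2, 0.0],"claw":4}
{"slide":[1.05, -0.09, 0.95],"turn":[0.0, -8.2, 0.0],"claw":4}
{"slide":[1.18, -0.09, 0.78],"turn":[0.0, -8.2, 0.0],"claw":4}
{"slide":[1.27, -0.09, 0.6],"turn":[0.0, -8.1, 0.0],"claw":4}
{"slide":[1.35, -0.09, 0.42],"turn":[0.0, -8.2, 0.0],"claw":4}
{"slide":[1.4, -0.09, 0.23],"turn":[0.0, -8.2, 0.0],"claw":4}
{"slide":[1.41, -0.1, 0.02],"turn":[0.0, -8.2, 0.0],"claw":4}
--
{"slide":[1.4, -0.09, -0.18],"turn":[0.0, -8.2, 0.0],"claw":4}
{"slide":[1.37, -0.09, -0.38],"turn":[0.0, -8.2, 0.0],"claw":4}
{"slide":[1.29, -0.09, -0.57],"turn":[0.0, -8.1, 0.0],"claw":4}
{"slide":[1.2, -0.09, -0.74],"turn":[0.0, -8.2, 0.0],"claw":4}
end [ 0.7   -0.037  0.53 ] yaw 89.97476178867929
```

View pics/s14.png

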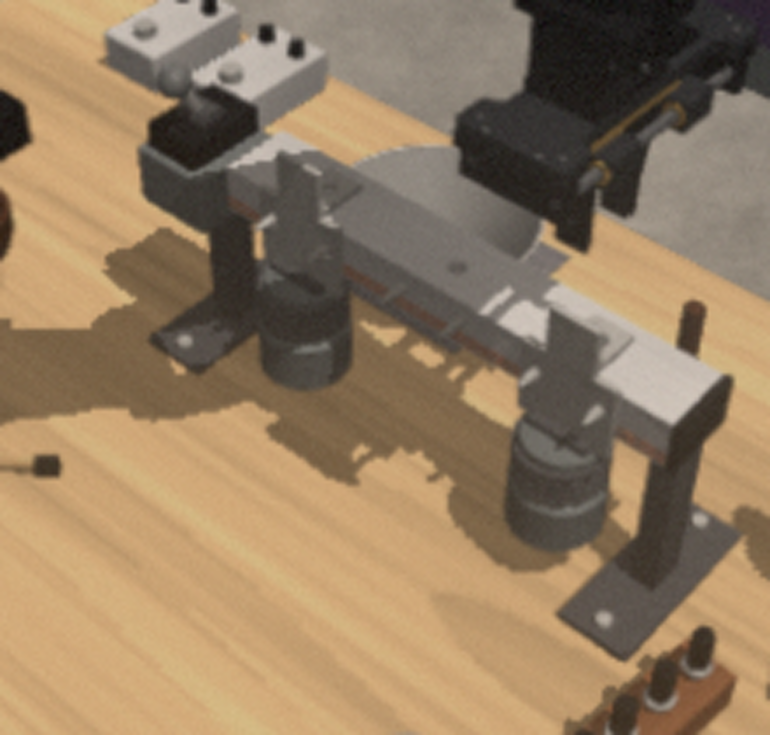

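Call:
{"method": "apply_moves", "body": {
  "steps": [
    {"slide":[-0.8,-2.2,0],"turn":[0,-0.5,0],"claw":4},
    {"slide":[0.91,0,1.08],"turn":[0,-8.2,0],"claw":4},
    {"slide":[1.05,0,0.95],"turn":[0,-8.2,0],"claw":4},
    {"slide":[1.18,0,0.78],"turn":[0,-8.2,0],"claw":4},
    {"slide":[1.27,0,0.6],"turn":[0,-8.1,0],"claw":4},
    {"slide":[1.35,0,0.42],"turn":[0,-8.2,0],"claw":4},
    {"slide":[1.4,0,0.23],"turn":[0,-8.2,0],"claw":4},
    {"slide":[1.41,0,0.02],"turn":[0,-8.2,0],"claw":4}
  ]
}}

```text
t: 26.3
eef_pos: [0.6634, -0.0801, 0.5119]
tcp_rot: [[0.537, 0.0, -0.844], [0.844, -0.0, 0.537], [-0.0, -1.0, -0.0]]
contact_force: [-0.6, -0.2, -0.2]
finger_gap: 0.04
```

Call:
{"method": "apply_moves", "body": {
  "steps": [
    {"slide":[1.4,0,-0.18],"turn":[0,-8.2,0],"claw":4},
    {"slide":[1.37,0,-0.38],"turn":[0,-8.2,0],"claw":4},
    {"slide":[1.29,0,-0.57],"turn":[0,-8.1,0],"claw":4},
    {"slide":[1.2,0,-0.74],"turn":[0,-8.2,0],"claw":4},
    {"slide":[0,0,0],"turn":[0,0,0],"claw":4},
    {"slide":[0,0,0],"turn":[0,0,0],"claw":4},
    {"slide":[0,0,0],"turn":[0,0,0],"claw":4},
    {"slide":[0,0,0],"turn":[0,0,0],"claw":4}
  ]
}}

```text
t: 27.3
eef_pos: [0.6991, -0.0377, 0.512]
tcp_rot: [[0.002, -0.001, -1.0], [1.0, -0.0, 0.002], [-0.0, -1.0, 0.001]]
contact_force: [0.8, 0.5, 0.5]
finger_gap: 0.0398
```

```bash
python3 - <<'E'
from h import *
import pickle
s=monitor.read_state(); print(s['eef_pos'],s['tcp_rot']); pickle.dump(s,open('w15.pkl','wb'))
cv2.imwrite("pics/w15.png",optics.grab_frame("wrist")[:,:,::-1])
a=cv2.imread("pics/w15.png"); cv2.imwrite("pics/w15c.png",cv2.resize(a[40:235,0:280],None,fx=2.8,fy=2.8,interpolation=cv2.INTER_CUBIC))
cv2.imwrite("pics/w15d.png",cv2.resize(a[40:235,220:500],None,fx=2.8,fy=2.8,interpolation=cv2.INTER_CUBIC))
E
```

```text
[ 0.6991 -0.0377  0.512 ] [[ 0.0019 -0.0007 -1.    ]
 [ 1.     -0.0001  0.0019]
 [-0.0001 -1.      0.0007]]
```

View pics/w15c.png

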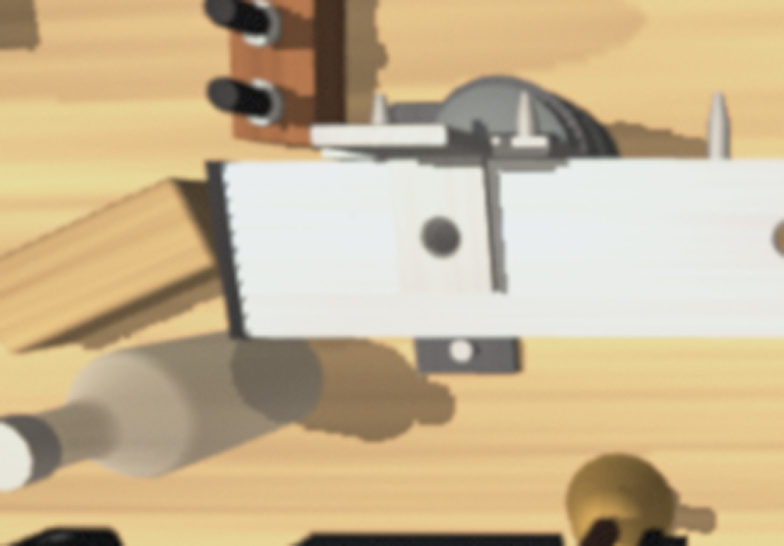

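View pics/w15d.png

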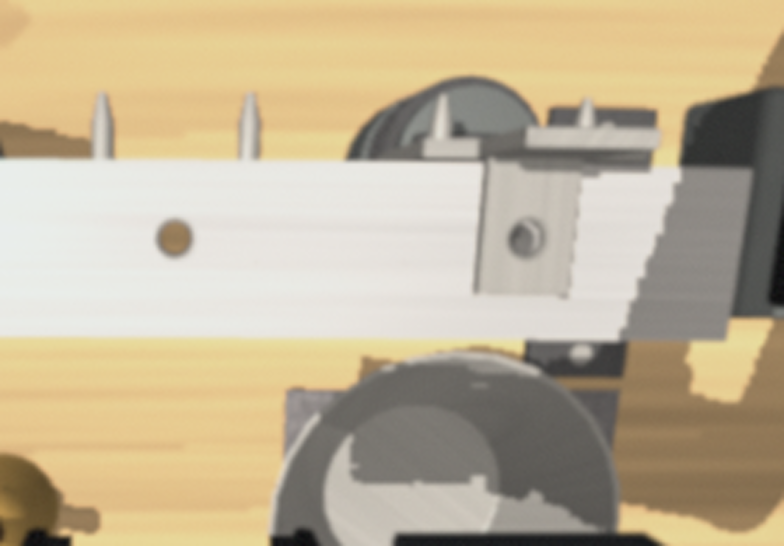

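```bash
python3 - <<'E'
from h import *
import pickle
s=pickle.load(open('w15.pkl','rb'))
print(at_z("wrist",un([[441,237]],2.8,(0,40)),.198,s),at_z("wrist",un([[526,238]],2.8,(220,40)),.198,s),at_z("wrist",un([[174,238]],2.8,(220,40)),.191,s))
for b in [(.6067,-.0371,-.0091),(.6072,-.0368,-.007)]: print(place(b,[[26,-120,198],[26,120,198],[26,0,191]]))
E
```

```text
[[ 0.632  -0.1564  0.198 ]] [[0.6323 0.0824 0.198 ]] [[ 0.6329 -0.0375  0.191 ]]
[[ 0.6316 -0.1573  0.198 ]
 [ 0.6338  0.0827  0.198 ]
 [ 0.6327 -0.0373  0.191 ]]
[[ 0.6324 -0.157   0.198 ]
 [ 0.634   0.083   0.198 ]
 [ 0.6332 -0.037   0.191 ]]
```

```bash
python3 - <<'E'
from h import *
print(at_z("side",[[296,330]],.04),at_z("side",[[428,240]],.1))
plan([((.57,-.297,.42),90,7)],4)
E
```

```text
[[ 0.3582 -0.2281  0.04  ]] [[ 0.7201 -0.3313  0.1   ]]
{"slide":[-3.71, 1.32, 1.84],"turn":[0.0, 0.0, 0.0],"claw":4}
{"slide":[-3.71, 1.31, 1.83],"turn":[0.0, 0.0, 0.0],"claw":4}
{"slide":[-3.7, 1.32, 1.84],"turn":[0.0, 0.0, 0.0],"claw":4}
{"slide":[-3.71, 1.31, 1.84],"turn":[0.0, -0.1, 0.0],"claw":4}
{"slide":[-3.71, 1.32, 1.84],"turn":[0.0, 0.0, 0.0],"claw":4}
{"slide":[-3.7, 1.31, 1.85],"turn":[0.0, 0.0, 0.0],"claw":4}
{"slide":[-3.71, 1.32, 1.84],"turn":[0.0, 0.0, 0.0],"claw":4}
end [ 0.57  -0.297  0.42 ] yaw 90.00326743301585
```

Call:
{"method": "apply_moves", "body": {
  "steps": [
    {"slide":[-3.7,0.5,1.84],"turn":[0,0,0],"claw":4},
    {"slide":[-3.7,0.5,1.84],"turn":[0,0,0],"claw":4},
    {"slide":[-3.7,1.3,1.84],"turn":[0,0,0],"claw":4},
    {"slide":[-3.7,1.3,1.84],"turn":[0,0,0],"claw":4},
    {"slide":[-3.7,1.6,1.84],"turn":[0,0,0],"claw":4},
    {"slide":[-3.7,2,1.84],"turn":[0,0,0],"claw":4},
    {"slide":[-3.7,2,1.84],"turn":[0,0,0],"claw":4},
    {"slide":[0,0,0],"turn":[0,0,0],"claw":4}
  ]
}}

```text
t: 28.35
eef_pos: [0.5684, -0.2988, 0.4181]
tcp_rot: [[0.006, -0.004, -1.0], [1.0, 0.002, 0.006], [0.002, -1.0, 0.004]]
contact_force: [0.7, 0.7, -0.2]
finger_gap: 0.0402
```

```bash
python3 - <<'E'
from h import *
import pickle
optics.grab_frame("wrist"); 
s=monitor.read_state(); print(s['eef_pos'],s['tcp_rot'],s['qvel']); pickle.dump(s,open('w16.pkl','wb'))
a=optics.grab_frame("wrist")[:,:,::-1]
cv2.imwrite("pics/w16.png",a)
cv2.imwrite("pics/w16c.png",cv2.resize(a[20:235,160:400],None,fx=3,fy=3,interpolation=cv2.INTER_CUBIC))
E
```

```text
[ 0.5694 -0.2975  0.4192] [[ 0.0039 -0.0019 -1.    ]
 [ 1.      0.0013  0.0039]
 [ 0.0013 -1.      0.0019]] [ 0.0399 -0.019  -0.0205  0.013   0.0047  0.0004]
```

View pics/w16c.png

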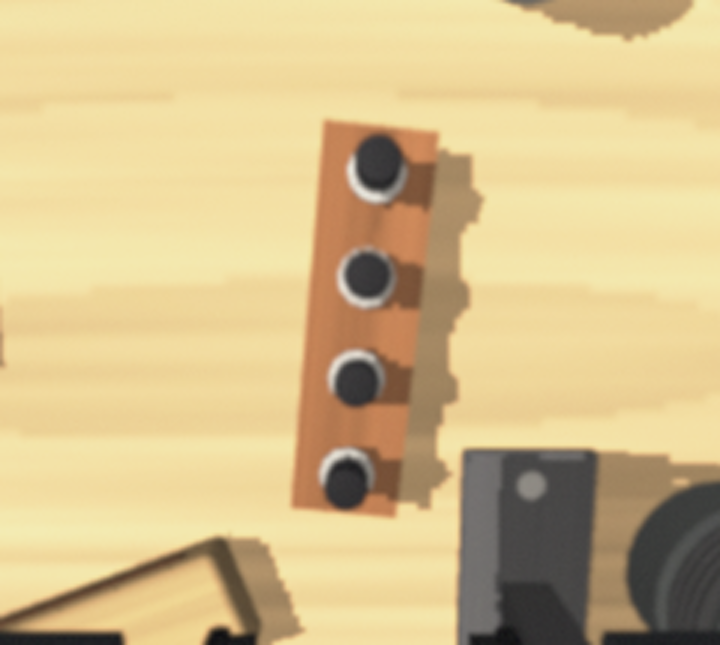

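```bash
python3 - <<'E'
from h import *
import pickle
s=pickle.load(open('w16.pkl','rb'))
for z,p in((.075,[[379,160],[368,273],[357,380],[347,481]]),(.045,[[377,174],[366,278],[356,378],[347,478]])):
    print(at_z("wrist",un(p,3,(160,20)),z,s))
plan([((.4505,-.2925,.32),90,5),((.4505,-.2925,.231),90,3)],4)
E
```

```text
[[ 0.4522 -0.2923  0.075 ]
 [ 0.4889 -0.2961  0.075 ]
 [ 0.5254 -0.3     0.075 ]
 [ 0.5617 -0.3037  0.075 ]]
[[ 0.4526 -0.2925  0.045 ]
 [ 0.4896 -0.2966  0.045 ]
 [ 0.5269 -0.3005  0.045 ]
 [ 0.5661 -0.3042  0.045 ]]
{"slide":[0.07, 2.0, 2.39],"turn":[0.0, 0.0, 0.0],"claw":4}
{"slide":[0.08, 2.0, 2.39],"turn":[0.0, -0.1, 0.0],"claw":4}
{"slide":[0.08, 2.0, 2.39],"turn":[0.0, 0.0, 0.0],"claw":4}
{"slide":[0.08, 2.0, 2.39],"turn":[0.0, 0.0, 0.0],"claw":4}
{"slide":[0.08, 2.01, 2.4],"turn":[0.0, 0.0, 0.0],"claw":4}
{"slide":[0.0, 2.97, 0.0],"turn":[0.0, 0.0, 0.0],"claw":4}
{"slide":[-0.01, 2.96, -0.01],"turn":[0.0, 0.0, 0.0],"claw":4}
{"slide":[0.0, 2.97, 0.0],"turn":[0.0, 0.0, 0.0],"claw":4}
--
end [ 0.4505 -0.2925  0.231 ] yaw 89.97175605933333
```

Call:
{"method": "apply_moves", "body": {
  "steps": [
    {"slide":[0.1,2,2.35],"turn":[0,0,0],"claw":4},
    {"slide":[0.1,2,2.35],"turn":[0,0,0],"claw":4},
    {"slide":[0.1,2,2.35],"turn":[0,0,0],"claw":4},
    {"slide":[0.1,2,2.35],"turn":[0,0,0],"claw":4},
    {"slide":[0.1,2,2.35],"turn":[0,0,0],"claw":4},
    {"slide":[0,0,0],"turn":[0,0,0],"claw":4},
    {"slide":[0,0,0],"turn":[0,0,0],"claw":4},
    {"slide":[0,0,0],"turn":[0,0,0],"claw":4}
  ]
}}

```text
t: 29.45
eef_pos: [0.4541, -0.2913, 0.3213]
tcp_rot: [[-0.0, 0.002, -1.0], [1.0, -0.003, -0.0], [-0.003, -1.0, -0.002]]
contact_force: [0.5, 0.4, -1.1]
finger_gap: 0.0402
```

```bash
python3 - <<'E'
from h import *
s=monitor.read_state(); print(s['eef_pos'],s['tcp_rot'])
plan([((.452,-.2925,.231),90,3)],4)
E
```

```text
[ 0.4541 -0.2913  0.3213] [[-0.0003  0.0021 -1.    ]
 [ 1.     -0.0025 -0.0003]
 [-0.0025 -1.     -0.0021]]
{"slide":[-0.03, 3.01, 0.08],"turn":[0.0, 0.0, 0.0],"claw":4}
{"slide":[-0.03, 3.01, 0.07],"turn":[0.1, 0.0, -0.1],"claw":4}
{"slide":[-0.04, 3.01, 0.07],"turn":[0.0, 0.0, 0.0],"claw":4}
end [ 0.452  -0.2925  0.231 ] yaw 90.01770536286966
```

Call:
{"method": "apply_moves", "body": {
  "steps": [
    {"slide":[-0.03,3,0.07],"turn":[0,0,0],"claw":4},
    {"slide":[-0.03,3,0.07],"turn":[0,0,0],"claw":4},
    {"slide":[-0.03,3,0.05],"turn":[0,0,0],"claw":4},
    {"slide":[0,0,0],"turn":[0,0,0],"claw":4},
    {"slide":[0,0,0],"turn":[0,0,0],"claw":0},
    {"slide":[0,0,0],"turn":[0,0,0],"claw":0},
    {"slide":[0,0,0],"turn":[0,0,0],"claw":0},
    {"slide":[0,0,0],"turn":[0,0,0],"claw":0}
  ]
}}

```text
t: 30.45
eef_pos: [0.4509, -0.2921, 0.2308]
tcp_rot: [[0.001, 0.0, -1.0], [1.0, -0.001, 0.001], [-0.001, -1.0, -0.0]]
contact_force: [-0.1, 0.6, 2.7]
finger_gap: 0.0151
```

```bash
python3 - <<'E'
from h import *
s=monitor.read_state(); print(s['eef_pos'],s['tcp_rot'],s['finger_gap'],s['contact_force'])
a=optics.grab_frame("side")[:,:,::-1]; cv2.imwrite("pics/s17.png",cv2.resize(a[200:380,280:480],None,fx=3.5,fy=3.5,interpolation=cv2.INTER_CUBIC))
E
```

```text
[ 0.4509 -0.2921  0.2308] [[ 0.0008  0.0004 -1.    ]
 [ 1.     -0.0011  0.0008]
 [-0.0011 -1.     -0.0004]] 0.015111927038786234 [-0.1076  0.5648  2.6582]
```

View pics/s17.png

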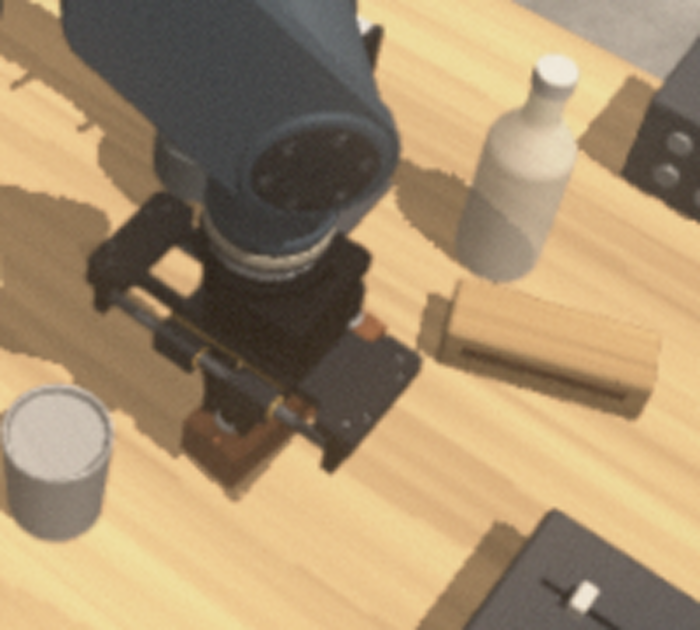

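Call:
{"method": "apply_moves", "body": {
  "steps": [
    {"slide":[0,-1,0],"turn":[0,0,0],"claw":0},
    {"slide":[0,-2,0],"turn":[0,0,0],"claw":0},
    {"slide":[0,-2.5,0],"turn":[0,0,0],"claw":0},
    {"slide":[0,-5,0],"turn":[0,0,0],"claw":0},
    {"slide":[0,-5.5,0],"turn":[0,0,0],"claw":0},
    {"slide":[0,-6,0],"turn":[0,0,0],"claw":0},
    {"slide":[0,0,0],"turn":[0,0,0],"claw":0},
    {"slide":[0,0,0],"turn":[0,0,0],"claw":0}
  ]
}}

```text
t: 31.5
eef_pos: [0.4503, -0.2915, 0.45]
tcp_rot: [[0.001, -0.001, -1.0], [1.0, 0.0, 0.001], [0.0, -1.0, 0.001]]
contact_force: [-0.7, 0.1, -0.1]
finger_gap: 0.015
```

```bash
python3 - <<'E'
from h import *
a=optics.grab_frame("wrist")[:,:,::-1]; cv2.imwrite("pics/w18.png",a)
b=optics.grab_frame("side")[:,:,::-1]; cv2.imwrite("pics/s18.png",cv2.resize(b[120:320,260:460],None,fx=3,fy=3,interpolation=cv2.INTER_CUBIC))
s=monitor.read_state(); print(s['eef_pos'],s['tcp_rot'],s['finger_gap'],s['contact_force'])
plan([((.633,-.1565,.455),90,8)],0)
E
```

```text
[ 0.4503 -0.2915  0.4485] [[ 0.0008 -0.0036 -1.    ]
 [ 1.      0.0028  0.0008]
 [ 0.0028 -1.      0.0036]] 0.01521317524075254 [-0.2217 -0.005  -1.4427]
{"slide":[1.69, -0.09, -2.28],"turn":[0.0, 0.0, 0.0],"claw":0}
{"slide":[1.69, -0.08, -2.28],"turn":[-0.1, 0.0, 0.0],"claw":0}
{"slide":[1.69, -0.08, -2.29],"turn":[0.0, 0.0, 0.1],"claw":0}
{"slide":[1.69, -0.09, -2.28],"turn":[0.0, 0.0, 0.0],"claw":0}
{"slide":[1.69, -0.08, -2.28],"turn":[0.0, 0.0, 0.0],"claw":0}
{"slide":[1.69, -0.08, -2.29],"turn":[-0.1, 0.0, 0.0],"claw":0}
{"slide":[1.68, -0.08, -2.28],"turn":[0.0, 0.0, 0.0],"claw":0}
{"slide":[1.69, -0.08, -2.28],"turn":[0.0, 0.0, 0.1],"claw":0}
--
end [ 0.633  -0.1565  0.455 ] yaw 89.95533962183055
```

View pics/s18.png

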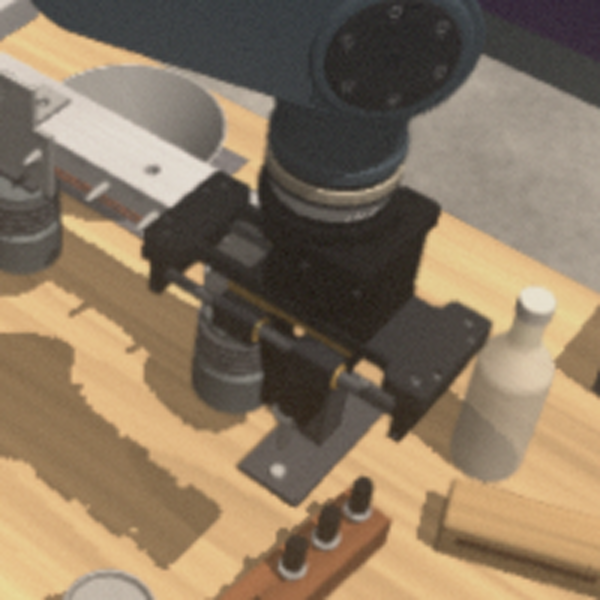

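View pics/w18.png

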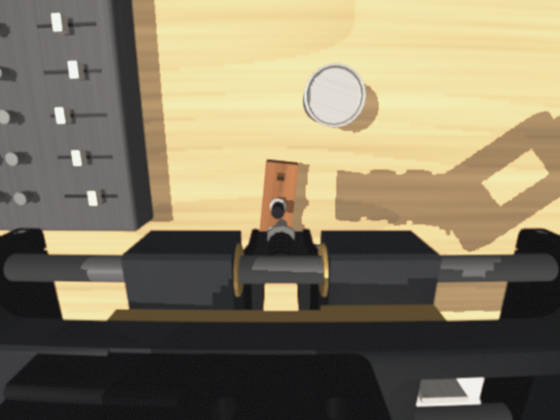

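```bash
python3 - <<'E'
from h import *
s=monitor.read_state()
a=cv2.imread("pics/w18.png"); cv2.imwrite("pics/w18c.png",cv2.resize(a[190:290,230:330],None,fx=6,fy=6,interpolation=cv2.INTER_CUBIC))
f=lambda P:((proj("wrist",P,s)+.5-np.array([230,190]))*6).round(0).tolist()
R,p=s['tcp_rot'],s['eef_pos']
for dz in(-.002,0,.002):
    # pin points in tool frame: collar front-edge bottom (y=.1888), tip (y=.1888+.038)
    P=[[0,.1888,dz+.011],[.011,.1888,dz],[-.011,.1888,dz],[0,.2268,dz],[0,.1548,dz+.008]]
    print(dz,f([p+R@np.array(q) for q in P]))
E
```

```text
-0.002 [[318.0, 217.0], [427.0, 321.0], [208.0, 321.0], [316.0, 199.0], [321.0, 392.0]]
0 [[318.0, 198.0], [428.0, 302.0], [208.0, 302.0], [316.0, 183.0], [321.0, 369.0]]
0.002 [[318.0, 178.0], [428.0, 284.0], [207.0, 283.0], [316.0, 167.0], [321.0, 346.0]]
```

View pics/w18c.png

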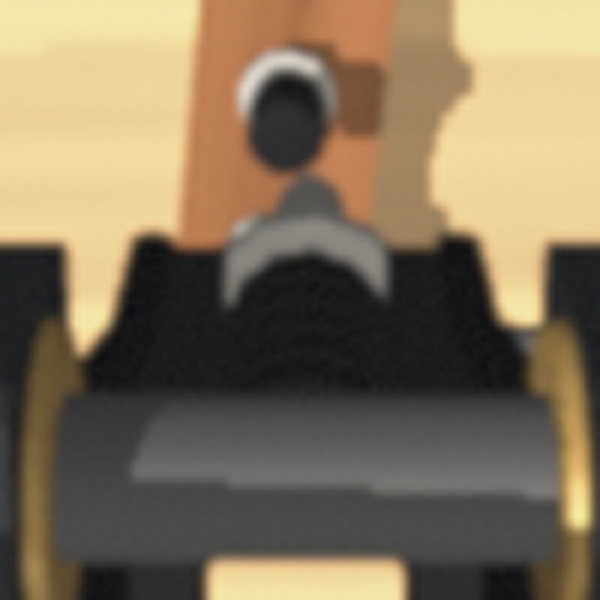

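```bash
python3 - <<'E'
from h import *
plan([((.4503,-.2915,.50),90,1),((.6307,-.1566,.50),90,7)],0)
E
```

```text
{"slide":[0.01, -5.15, 0.02],"turn":[-0.2, 0.0, 0.2],"claw":0}
{"slide":[1.93, 0.0, -2.58],"turn":[0.0, 0.0, 0.0],"claw":0}
{"slide":[1.93, 0.0, -2.57],"turn":[0.0, 0.0, 0.0],"claw":0}
{"slide":[1.93, -0.01, -2.58],"turn":[0.0, 0.0, 0.0],"claw":0}
{"slide":[1.93, 0.0, -2.57],"turn":[0.0, 0.0, 0.0],"claw":0}
{"slide":[1.93, 0.0, -2.58],"turn":[0.0, 0.0, 0.0],"claw":0}
{"slide":[1.93, 0.0, -2.58],"turn":[0.0, 0.0, 0.0],"claw":0}
{"slide":[1.93, -0.01, -2.57],"turn":[0.0, 0.0, 0.0],"claw":0}
--
end [ 0.6307 -0.1566  0.5   ] yaw 89.95551415404996
```

Call:
{"method": "apply_moves", "body": {
  "steps": [
    {"slide":[0,-5,0],"turn":[0,0,0],"claw":0},
    {"slide":[1.93,0,-2.58],"turn":[0,0,0],"claw":0},
    {"slide":[1.93,0,-2.58],"turn":[0,0,0],"claw":0},
    {"slide":[1.93,0,-2.58],"turn":[0,0,0],"claw":0},
    {"slide":[1.93,0,-2.58],"turn":[0,0,0],"claw":0},
    {"slide":[1.93,0,-2.58],"turn":[0,0,0],"claw":0},
    {"slide":[1.93,0,-2.58],"turn":[0,0,0],"claw":0},
    {"slide":[1.93,0,-2.58],"turn":[0,0,0],"claw":0}
  ]
}}

```text
t: 32.6
eef_pos: [0.6323, -0.1564, 0.4972]
tcp_rot: [[0.001, -0.005, -1.0], [1.0, 0.002, 0.001], [0.002, -1.0, 0.005]]
contact_force: [0.4, 0.3, -0.4]
finger_gap: 0.0148
```

Call:
{"method": "apply_moves", "body": {
  "steps": [
    {"slide":[0,0,0],"turn":[0,0,0],"claw":0},
    {"slide":[0,0,0],"turn":[0,0,0],"claw":0},
    {"slide":[0,0,0],"turn":[0,0,0],"claw":0},
    {"slide":[0,0,0],"turn":[0,0,0],"claw":0},
    {"slide":[0,0,0],"turn":[0,0,0],"claw":0},
    {"slide":[0,0,0],"turn":[0,0,0],"claw":0},
    {"slide":[0,0,0],"turn":[0,0,0],"claw":0},
    {"slide":[0,0,0],"turn":[0,0,0],"claw":0}
  ]
}}

```text
t: 33.6
eef_pos: [0.6316, -0.157, 0.4999]
tcp_rot: [[0.001, -0.001, -1.0], [1.0, -0.0, 0.001], [-0.0, -1.0, 0.001]]
contact_force: [-0.2, 0.7, -0.9]
finger_gap: 0.0149
```

```bash
python3 - <<'E'
from h import *
s=monitor.read_state(); print(s['eef_pos'],s['tcp_rot'],s['finger_gap'])
a=optics.grab_frame("side")[:,:,::-1]; cv2.imwrite("pics/s19.png",cv2.resize(a[120:270,270:430],None,fx=4.5,fy=4.5,interpolation=cv2.INTER_CUBIC))
a=optics.grab_frame("wrist")[:,:,::-1]; cv2.imwrite("pics/w19.png",a)
f=lambda P:((proj("side",P)+.5-np.array([270,120]))*4.5).round(0).tolist()
R,p=s['tcp_rot'],s['eef_pos']
print("pin tip, collar",f([p+R@np.array(q) for q in ([0,.2268,-.0015],[0,.1888,-.0015])]), "hole",f([[.632,-.1565,.198]]))
plan([((.6307,-.1566,.45),90,3)],0)
E
```

```text
[ 0.6316 -0.157   0.4999] [[ 0.0006 -0.0007 -1.    ]
 [ 1.     -0.0001  0.0006]
 [-0.0001 -1.      0.0007]] 0.014943334017037846
pin tip, collar [[384.0, 230.0], [393.0, 168.0]] hole [[368.0, 343.0]]
{"slide":[0.01, 1.66, 0.03],"turn":[0.0, 0.0, 0.0],"claw":0}
{"slide":[0.01, 1.67, 0.03],"turn":[0.0, 0.0, 0.0],"claw":0}
{"slide":[0.02, 1.66, 0.03],"turn":[0.0, 0.0, 0.0],"claw":0}
end [ 0.6307 -0.1566  0.45  ] yaw 89.96458129458237
```

View pics/s19.png

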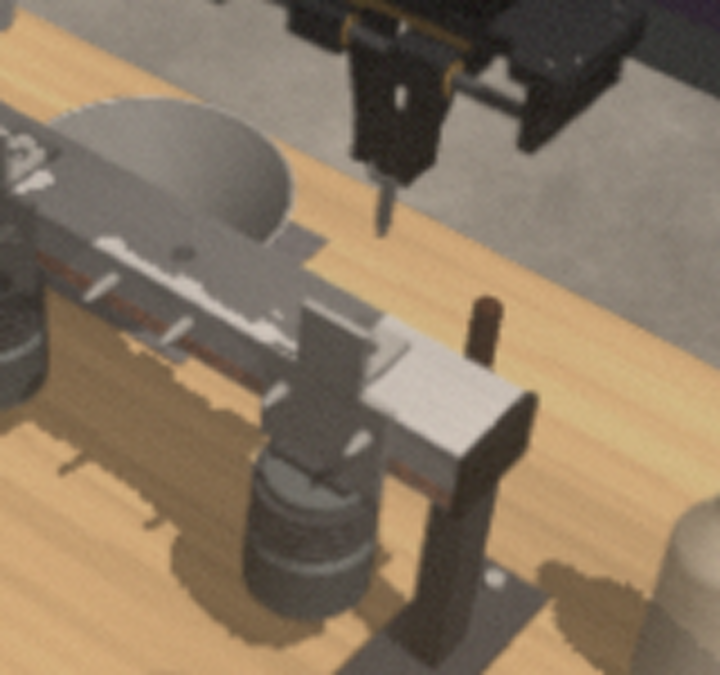

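View pics/w19.png

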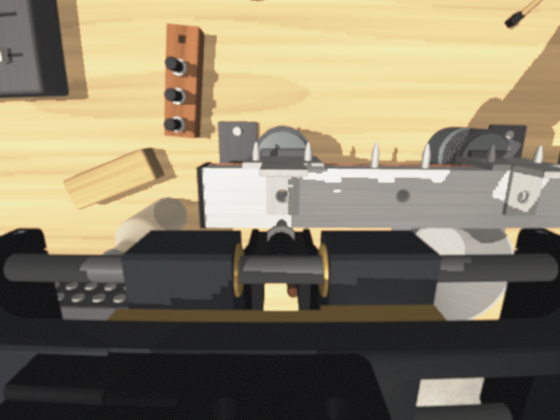

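```bash
python3 - <<'E'
from h import *
s=monitor.read_state(); print(at_z("wrist",[[282,196],[522,197]],.198,s))
E
```

```text
[[ 0.6319 -0.1567  0.198 ]
 [ 0.6326  0.0814  0.198 ]]
```

Call:
{"method": "apply_moves", "body": {
  "steps": [
    {"slide":[0.05,2,0.08],"turn":[0,0,0],"claw":0},
    {"slide":[0,2,0],"turn":[0,0,0],"claw":0},
    {"slide":[0,2,0],"turn":[0,0,0],"claw":0},
    {"slide":[0,0.2,0],"turn":[0,0,0],"claw":0},
    {"slide":[0,0,0],"turn":[0,0,0],"claw":0},
    {"slide":[0,0,0],"turn":[0,0,0],"claw":0},
    {"slide":[0,0,0],"turn":[0,0,0],"claw":0},
    {"slide":[0,0,0],"turn":[0,0,0],"claw":0}
  ]
}}

```text
t: 34.7
eef_pos: [0.6307, -0.1565, 0.4384]
tcp_rot: [[0.001, 0.0, -1.0], [1.0, -0.0, 0.001], [-0.0, -1.0, -0.0]]
contact_force: [0.6, -0.2, -0.7]
finger_gap: 0.0157
```

```bash
python3 - <<'E'
from h import *
s=monitor.read_state(); print(s['eef_pos'],s['tcp_rot'],s['finger_gap'])
for n in("side","scene"):
    o,w={"side":([320,150],[420,250]),"scene":([180,140],[280,240])}[n]
    a=optics.grab_frame(n)[:,:,::-1]; cv2.imwrite(f"pics/{n}20.png",cv2.resize(a[o[1]:w[1],o[0]:w[0]],None,fx=6,fy=6,interpolation=cv2.INTER_CUBIC))
    f=lambda P:((proj(n,P)+.5-np.array(o))*6).round(0).tolist()
    R,p=s['tcp_rot'],s['eef_pos']
    print(n,"pin tip, collar",f([p+R@np.array(q) for q in ([0,.2268,-.0015],[0,.1888,-.0015])]), "hole",f([[.632,-.1565,.198]]))
E
```

```text
[ 0.6307 -0.1565  0.4384] [[ 0.0007  0.     -1.    ]
 [ 1.     -0.0004  0.0007]
 [-0.0004 -1.     -0.    ]] 0.01565871088181936
side pin tip, collar [[194.0, 252.0], [204.0, 176.0]] hole [[190.0, 278.0]]
scene pin tip, collar [[250.0, 230.0], [245.0, 156.0]] hole [[252.0, 255.0]]
```

View pics/side20.png

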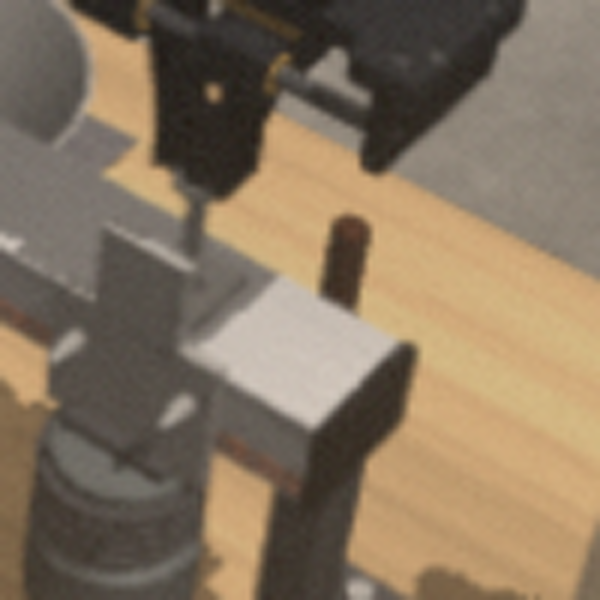

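View pics/scene20.png

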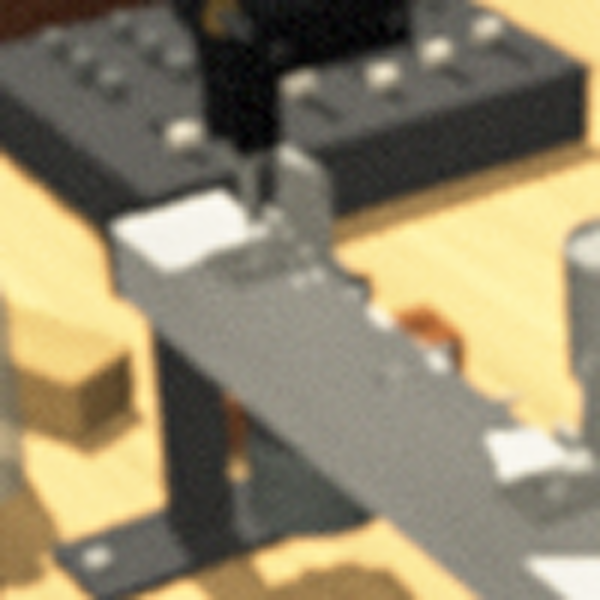

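Call:
{"method": "apply_moves", "body": {
  "steps": [
    {"slide":[0,0.7,0],"turn":[0,0,0],"claw":0},
    {"slide":[0,0.5,0],"turn":[0,0,0],"claw":0},
    {"slide":[0,0.3,0],"turn":[0,0,0],"claw":0},
    {"slide":[0,0.3,0],"turn":[0,0,0],"claw":0},
    {"slide":[0,0.3,0],"turn":[0,0,0],"claw":0},
    {"slide":[0,0.3,0],"turn":[0,0,0],"claw":0},
    {"slide":[0,0.3,0],"turn":[0,0,0],"claw":0},
    {"slide":[0,0,0],"turn":[0,0,0],"claw":0}
  ]
}}

```text
t: 35.8
eef_pos: [0.6306, -0.1565, 0.4106]
tcp_rot: [[0.001, -0.001, -1.0], [1.0, 0.0, 0.001], [0.0, -1.0, 0.001]]
contact_force: [0.0, 0.3, -0.6]
finger_gap: 0.0149
```

Call:
{"method": "apply_moves", "body": {
  "steps": [
    {"slide":[0,0.5,0],"turn":[0,0,0],"claw":0},
    {"slide":[0,0.5,0],"turn":[0,0,0],"claw":0},
    {"slide":[0,0.5,0],"turn":[0,0,0],"claw":0},
    {"slide":[0,0.4,0],"turn":[0,0,0],"claw":0},
    {"slide":[0,0.3,0],"turn":[0,0,0],"claw":0},
    {"slide":[0,0.1,0],"turn":[0,0,0],"claw":0},
    {"slide":[0,0,0],"turn":[0,0,0],"claw":0},
    {"slide":[0,0,0],"turn":[0,0,0],"claw":0}
  ]
}}

```text
t: 36.8
eef_pos: [0.6307, -0.1565, 0.3881]
tcp_rot: [[0.001, -0.0, -1.0], [1.0, -0.0, 0.001], [-0.0, -1.0, 0.0]]
contact_force: [0.5, -0.5, -0.4]
finger_gap: 0.0149
```

Call:
{"method": "apply_moves", "body": {
  "steps": [
    {"slide":[0,0.1,0],"turn":[0,0,0],"claw":0},
    {"slide":[0,0.1,0],"turn":[0,0,0],"claw":0},
    {"slide":[0,0.1,0],"turn":[0,0,0],"claw":0},
    {"slide":[0,0,0],"turn":[0,0,0],"claw":0},
    {"slide":[0,0,0],"turn":[0,0,0],"claw":0},
    {"slide":[0,0,0],"turn":[0,0,0],"claw":0},
    {"slide":[0,0,0],"turn":[0,0,0],"claw":0},
    {"slide":[0,0,0],"turn":[0,0,0],"claw":0}
  ]
}}

```text
t: 37.8
eef_pos: [0.6311, -0.1565, 0.3863]
tcp_rot: [[0.001, 0.002, -1.0], [1.0, -0.001, 0.001], [-0.001, -1.0, -0.002]]
contact_force: [-0.3, 1.3, 5.7]
finger_gap: 0.0152
```

Call:
{"method": "apply_moves", "body": {
  "steps": [
    {"slide":[0,0,0],"turn":[0,0,0],"claw":4},
    {"slide":[0,0,0],"turn":[0,0,0],"claw":4},
    {"slide":[0,0,0],"turn":[0,0,0],"claw":4},
    {"slide":[0,0,0],"turn":[0,0,0],"claw":4},
    {"slide":[0,-2,0],"turn":[0,0,0],"claw":4},
    {"slide":[0,-4,0],"turn":[0,0,0],"claw":4},
    {"slide":[0,-5,0],"turn":[0,0,0],"claw":4},
    {"slide":[0,0,0],"turn":[0,0,0],"claw":4}
  ]
}}

```text
t: 38.8
eef_pos: [0.6315, -0.1568, 0.5002]
tcp_rot: [[0.001, 0.009, -1.0], [1.0, -0.004, 0.001], [-0.004, -1.0, -0.009]]
contact_force: [0.7, 0.5, -0.4]
finger_gap: 0.0403
```

```bash
python3 - <<'E'
from h import *
a=optics.grab_frame("side")[:,:,::-1]; cv2.imwrite("pics/s21.png",cv2.resize(a[130:330,270:430],None,fx=4,fy=3,interpolation=cv2.INTER_CUBIC))
s=monitor.read_state(); print(s['eef_pos'],s['tcp_rot'],s['contact_force'])
plan([((.4885,-.2963,.45),90,8),((.4885,-.2963,.32),90,4),((.4885,-.2963,.231),90,4)],4)
E
```

```text
[ 0.6309 -0.1566  0.4973] [[ 0.0007  0.0038 -1.    ]
 [ 1.     -0.0021  0.0007]
 [-0.0021 -1.     -0.0038]] [-0.3955 -0.1622 -0.0434]
{"slide":[-1.75, 0.59, 1.78],"turn":[0.0, 0.0, 0.0],"claw":4}
{"slide":[-1.74, 0.59, 1.78],"turn":[0.1, 0.0, 0.0],"claw":4}
{"slide":[-1.75, 0.59, 1.78],"turn":[0.0, 0.0, 0.0],"claw":4}
{"slide":[-1.75, 0.59, 1.78],"turn":[0.0, 0.0, -0.1],"claw":4}
{"slide":[-1.74, 0.59, 1.78],"turn":[0.0, 0.0, 0.0],"claw":4}
{"slide":[-1.75, 0.59, 1.78],"turn":[0.1, 0.0, 0.0],"claw":4}
{"slide":[-1.75, 0.59, 1.78],"turn":[0.0, 0.0, 0.0],"claw":4}
{"slide":[-1.75, 0.59, 1.78],"turn":[0.0, 0.0, 0.0],"claw":4}
--
{"slide":[0.0, 3.25, 0.0],"turn":[0.0, 0.0, 0.0],"claw":4}
{"slide":[0.0, 3.25, 0.0],"turn":[0.0, 0.0, 0.0],"claw":4}
{"slide":[0.0, 3.25, 0.01],"turn":[0.0, 0.0, 0.0],"claw":4}
{"slide":[0.01, 3.25, 0.0],"turn":[0.0, 0.0, 0.0],"claw":4}
{"slide":[0.0, 2.22, 0.0],"turn":[0.0, 0.0, 0.0],"claw":4}
{"slide":[0.0, 2.23, 0.0],"turn":[0.0, 0.0, 0.0],"claw":4}
{"slide":[0.0, 2.22, 0.0],"turn":[0.0, 0.0, 0.0],"claw":4}
{"slide":[0.0, 2.23, 0.0],"turn":[0.0, 0.0, 0.0],"claw":4}
--
end [ 0.4885 -0.2963  0.231 ] yaw 89.96010261909227
```

View pics/s21.png

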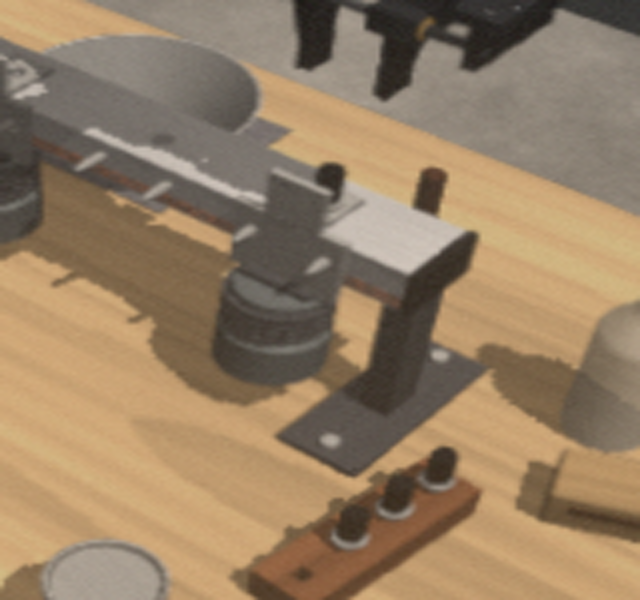

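Call:
{"method": "apply_moves", "body": {
  "steps": [
    {"slide":[-1.75,0,1.77],"turn":[0,0,0],"claw":4},
    {"slide":[-1.75,0.2,1.77],"turn":[0,0,0],"claw":4},
    {"slide":[-1.75,0.6,1.77],"turn":[0,0,0],"claw":4},
    {"slide":[-1.75,0.6,1.77],"turn":[0,0,0],"claw":4},
    {"slide":[-1.75,1,1.77],"turn":[0,0,0],"claw":4},
    {"slide":[-1.75,1,1.77],"turn":[0,0,0],"claw":4},
    {"slide":[-1.75,1,1.77],"turn":[0,0,0],"claw":4},
    {"slide":[-1.75,1,1.77],"turn":[0,0,0],"claw":4}
  ]
}}

```text
t: 39.85
eef_pos: [0.4868, -0.2973, 0.4389]
tcp_rot: [[0.002, -0.005, -1.0], [1.0, 0.002, 0.002], [0.002, -1.0, 0.005]]
contact_force: [0.5, -0.1, -0.3]
finger_gap: 0.0402
```

Call:
{"method": "apply_moves", "body": {
  "steps": [
    {"slide":[0,3,0],"turn":[0,0,0],"claw":4},
    {"slide":[0,3,0],"turn":[0,0,0],"claw":4},
    {"slide":[0,3,0],"turn":[0,0,0],"claw":4},
    {"slide":[0,3,0],"turn":[0,0,0],"claw":4},
    {"slide":[0,0,0],"turn":[0,0,0],"claw":4},
    {"slide":[0,0,0],"turn":[0,0,0],"claw":4},
    {"slide":[0,0,0],"turn":[0,0,0],"claw":4},
    {"slide":[0,0,0],"turn":[0,0,0],"claw":4}
  ]
}}

```text
t: 40.85
eef_pos: [0.4891, -0.2966, 0.3221]
tcp_rot: [[0.001, 0.001, -1.0], [1.0, -0.002, 0.001], [-0.002, -1.0, -0.001]]
contact_force: [0.2, 0.6, -1.3]
finger_gap: 0.0402
```

```bash
python3 - <<'E'
from h import *
s=monitor.read_state(); print(s['eef_pos'],s['tcp_rot'])
a=optics.grab_frame("wrist")[:,:,::-1]; cv2.imwrite("pics/w22.png",a)
b=optics.grab_frame("side")[:,:,::-1]; cv2.imwrite("pics/s22.png",cv2.resize(b[170:370,290:450],None,fx=4,fy=3,interpolation=cv2.INTER_CUBIC))
plan([((.4895,-.2963,.231),90,4)],4)
E
```

```text
[ 0.4891 -0.2966  0.3221] [[ 0.0005  0.0008 -1.    ]
 [ 1.     -0.0015  0.0005]
 [-0.0015 -1.     -0.0008]]
{"slide":[0.01, 2.27, -0.01],"turn":[0.0, 0.0, 0.0],"claw":4}
{"slide":[0.0, 2.27, -0.01],"turn":[0.0, 0.0, 0.0],"claw":4}
{"slide":[0.01, 2.27, -0.01],"turn":[0.0, 0.0, 0.0],"claw":4}
{"slide":[0.0, 2.27, -0.01],"turn":[0.0, 0.0, -0.1],"claw":4}
end [ 0.4895 -0.2963  0.231 ] yaw 89.97086112632977
```

View pics/s22.png

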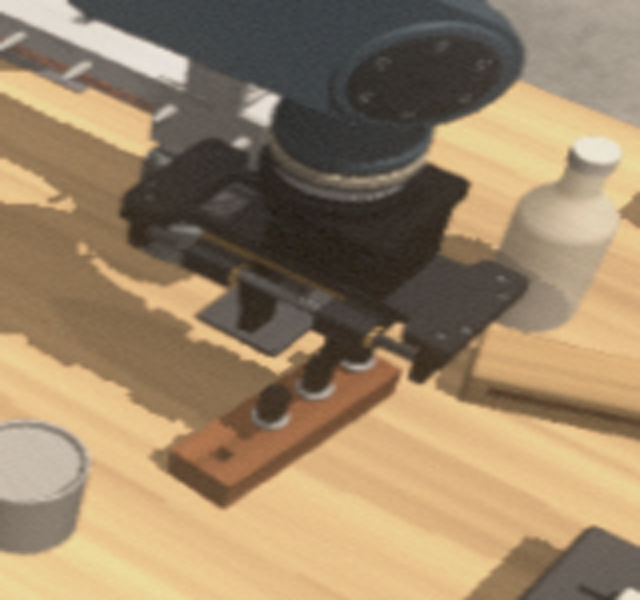

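Call:
{"method": "apply_moves", "body": {
  "steps": [
    {"slide":[0,2.25,0],"turn":[0,0,0],"claw":4},
    {"slide":[0,2.25,0],"turn":[0,0,0],"claw":4},
    {"slide":[0,2.25,0],"turn":[0,0,0],"claw":4},
    {"slide":[0,2.25,0],"turn":[0,0,0],"claw":4},
    {"slide":[0,0,0],"turn":[0,0,0],"claw":4},
    {"slide":[0,0,0],"turn":[0,0,0],"claw":0},
    {"slide":[0,0,0],"turn":[0,0,0],"claw":0},
    {"slide":[0,0,0],"turn":[0,0,0],"claw":0}
  ]
}}

```text
t: 41.95
eef_pos: [0.4891, -0.2966, 0.2319]
tcp_rot: [[0.001, 0.0, -1.0], [1.0, -0.001, 0.001], [-0.001, -1.0, -0.0]]
contact_force: [-0.3, 0.3, -0.0]
finger_gap: 0.0179
```

Call:
{"method": "apply_moves", "body": {
  "steps": [
    {"slide":[0,0,0],"turn":[0,0,0],"claw":0},
    {"slide":[0,0,0],"turn":[0,0,0],"claw":0},
    {"slide":[0,0,0],"turn":[0,0,0],"claw":0},
    {"slide":[0,0,0],"turn":[0,0,0],"claw":0},
    {"slide":[0,0,0],"turn":[0,0,0],"claw":0},
    {"slide":[0,0,0],"turn":[0,0,0],"claw":0},
    {"slide":[0,0,0],"turn":[0,0,0],"claw":0},
    {"slide":[0,0,0],"turn":[0,0,0],"claw":0}
  ]
}}

```text
t: 42.95
eef_pos: [0.4891, -0.2965, 0.2314]
tcp_rot: [[0.001, -0.0, -1.0], [1.0, -0.0, 0.001], [-0.0, -1.0, 0.0]]
contact_force: [0.1, 1.1, 4.6]
finger_gap: 0.0151
```

Call:
{"method": "apply_moves", "body": {
  "steps": [
    {"slide":[0,-1,0],"turn":[0,0,0],"claw":0},
    {"slide":[0,-2,0],"turn":[0,0,0],"claw":0},
    {"slide":[0,-3,0],"turn":[0,0,0],"claw":0},
    {"slide":[0,-5,0],"turn":[0,0,0],"claw":0},
    {"slide":[0,-5.5,0],"turn":[0,0,0],"claw":0},
    {"slide":[0,-5.5,0],"turn":[0,0,0],"claw":0},
    {"slide":[0,-5,0],"turn":[0,0,0],"claw":0},
    {"slide":[0,0,0],"turn":[0,0,0],"claw":0}
  ]
}}

```text
t: 43.95
eef_pos: [0.4894, -0.2968, 0.506]
tcp_rot: [[0.001, 0.006, -1.0], [1.0, -0.007, 0.001], [-0.007, -1.0, -0.006]]
contact_force: [-0.6, -0.9, -1.1]
finger_gap: 0.0147
```

```bash
python3 - <<'E'
from h import *
optics.grab_frame("side");optics.grab_frame("side")
s=monitor.read_state(); print(s['eef_pos'],s['tcp_rot'])
a=optics.grab_frame("wrist")[:,:,::-1]; cv2.imwrite("pics/w23c.png",cv2.resize(a[190:290,230:330],None,fx=6,fy=6,interpolation=cv2.INTER_CUBIC))
f=lambda P:((proj("wrist",P,s)+.5-np.array([230,190]))*6).round(0).tolist()
R,p=s['tcp_rot'],s['eef_pos']
for dz in(-.002,0,.002):
    P=[[0,.1888,dz+.011],[0,.2268,dz],[0,.1548,dz+.008]]
    print(dz,f([p+R@np.array(q) for q in P]))
plan([((.6318,.0822,.50),90,12)],0)
E
```

```text
[ 0.4886 -0.2961  0.501 ] [[ 0.0008 -0.0013 -1.    ]
 [ 1.      0.0001  0.0008]
 [ 0.0001 -1.      0.0013]]
-0.002 [[318.0, 217.0], [316.0, 199.0], [321.0, 392.0]]
0 [[318.0, 198.0], [316.0, 183.0], [321.0, 369.0]]
0.002 [[318.0, 178.0], [316.0, 167.0], [321.0, 346.0]]
{"slide":[3.15, 0.0, -1.19],"turn":[0.0, 0.0, 0.0],"claw":0}
{"slide":[3.16, 0.0, -1.19],"turn":[0.0, 0.0, 0.0],"claw":0}
{"slide":[3.15, 0.0, -1.2],"turn":[0.0, 0.0, 0.0],"claw":0}
{"slide":[3.15, 0.0, -1.19],"turn":[-0.1, 0.0, 0.0],"claw":0}
{"slide":[3.15, 0.0, -1.19],"turn":[0.0, 0.0, 0.0],"claw":0}
{"slide":[3.16, 0.01, -1.19],"turn":[0.0, 0.0, 0.1],"claw":0}
{"slide":[3.15, -0.01, -1.19],"turn":[0.0, 0.0, 0.0],"claw":0}
{"slide":[3.15, 0.0, -1.19],"turn":[0.0, 0.0, 0.0],"claw":0}
--
{"slide":[3.15, 0.0, -1.2],"turn":[0.0, 0.0, 0.0],"claw":0}
{"slide":[3.16, -0.01, -1.19],"turn":[-0.1, 0.0, 0.0],"claw":0}
{"slide":[3.15, 0.0, -1.19],"turn":[0.0, 0.0, 0.0],"claw":0}
{"slide":[3.15, 0.0, -1.19],"turn":[0.0, 0.0, 0.0],"claw":0}
end [0.6318 0.0822 0.5   ] yaw 89.95668961297982
```

View pics/w23c.png

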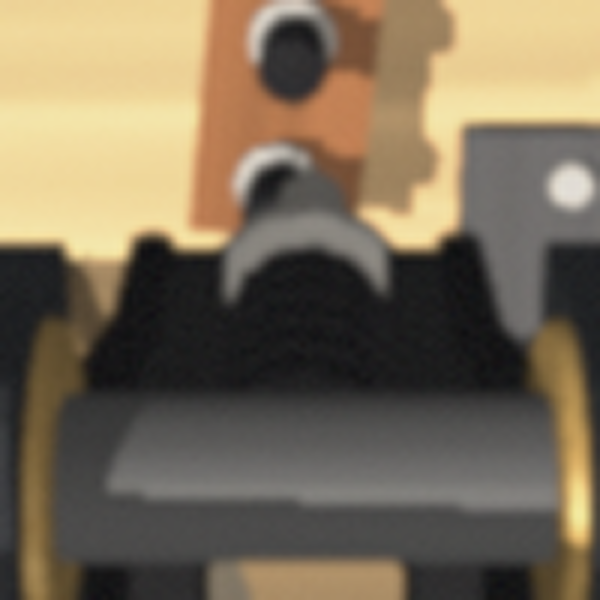

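Call:
{"method": "apply_moves", "body": {
  "steps": [
    {"slide":[3.15,0,-1.19],"turn":[0,0,0],"claw":0},
    {"slide":[3.15,0,-1.19],"turn":[0,0,0],"claw":0},
    {"slide":[3.15,0,-1.19],"turn":[0,0,0],"claw":0},
    {"slide":[3.15,0,-1.19],"turn":[0,0,0],"claw":0},
    {"slide":[3.15,0,-1.19],"turn":[0,0,0],"claw":0},
    {"slide":[3.15,0,-1.19],"turn":[0,0,0],"claw":0},
    {"slide":[3.15,0,-1.19],"turn":[0,0,0],"claw":0},
    {"slide":[3.15,0,-1.19],"turn":[0,0,0],"claw":0}
  ]
}}

```text
t: 45.1
eef_pos: [0.5844, -0.0434, 0.4982]
tcp_rot: [[0.001, -0.006, -1.0], [1.0, 0.001, 0.001], [0.001, -1.0, 0.006]]
contact_force: [0.3, -0.2, -0.3]
finger_gap: 0.0155
```

Call:
{"method": "apply_moves", "body": {
  "steps": [
    {"slide":[3.15,0,-1.19],"turn":[0,0,0],"claw":0},
    {"slide":[3.15,0,-1.19],"turn":[0,0,0],"claw":0},
    {"slide":[3.15,0,-1.19],"turn":[0,0,0],"claw":0},
    {"slide":[3.15,0,-1.19],"turn":[0,0,0],"claw":0},
    {"slide":[0,0,0],"turn":[0,0,0],"claw":0},
    {"slide":[0,0,0],"turn":[0,0,0],"claw":0},
    {"slide":[0,0,0],"turn":[0,0,0],"claw":0},
    {"slide":[0,0,0],"turn":[0,0,0],"claw":0}
  ]
}}

```text
t: 46.1
eef_pos: [0.632, 0.0806, 0.5008]
tcp_rot: [[0.002, -0.001, -1.0], [1.0, -0.0, 0.002], [-0.0, -1.0, 0.001]]
contact_force: [-0.5, -0.1, -0.9]
finger_gap: 0.0151
```

```bash
python3 - <<'E'
from h import *
s=monitor.read_state(); print(s['eef_pos'],s['tcp_rot'],s['finger_gap'])
a=optics.grab_frame("wrist")[:,:,::-1]; cv2.imwrite("pics/w24.png",a[:300])
cv2.imwrite("pics/w24c.png",cv2.resize(a[140:240,230:330],None,fx=6,fy=6,interpolation=cv2.INTER_CUBIC))
b=optics.grab_frame("side")[:,:,::-1]; cv2.imwrite("pics/s24.png",cv2.resize(b[90:270,200:400],None,fx=4,fy=3.3,interpolation=cv2.INTER_CUBIC))
plan([((.6316,.0822,.44),90,3)],0)
E
```

```text
[0.632  0.0806 0.5008] [[ 0.0021 -0.0012 -1.    ]
 [ 1.     -0.0002  0.0021]
 [-0.0002 -1.      0.0012]] 0.015082165219193337
{"slide":[0.05, 2.03, 0.01],"turn":[0.0, 0.0, 0.0],"claw":0}
{"slide":[0.04, 2.04, 0.02],"turn":[0.0, -0.1, 0.0],"claw":0}
{"slide":[0.05, 2.03, 0.01],"turn":[0.0, 0.0, 0.0],"claw":0}
end [0.6316 0.0822 0.44  ] yaw 90.00336930856383
```

View pics/w24c.png

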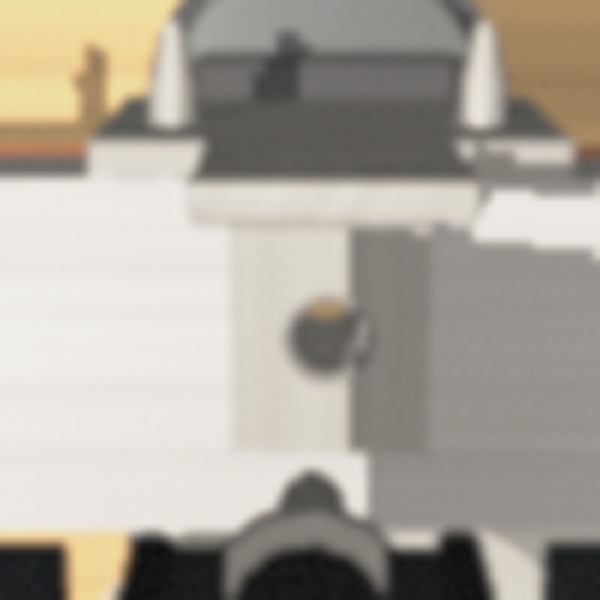

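View pics/s24.png

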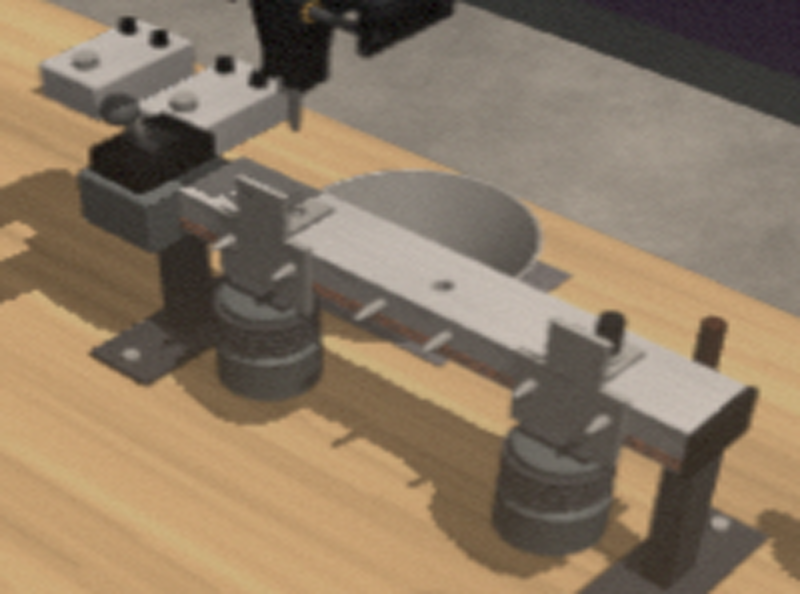

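```bash
python3 - <<'E'
from h import *
s=monitor.read_state()
print(at_z("wrist",un([[331,340],[318,340]],6,(230,140)),.198,s))
E
```

```text
[[0.6329 0.0838 0.198 ]
 [0.6329 0.0817 0.198 ]]
```

Call:
{"method": "apply_moves", "body": {
  "steps": [
    {"slide":[0.2,2,0.02],"turn":[0,0,0],"claw":0},
    {"slide":[0.06,2,0],"turn":[0,0,0],"claw":0},
    {"slide":[0,2,0],"turn":[0,0,0],"claw":0},
    {"slide":[0,0,0],"turn":[0,0,0],"claw":0},
    {"slide":[0,0,0],"turn":[0,0,0],"claw":0},
    {"slide":[0,0,0],"turn":[0,0,0],"claw":0},
    {"slide":[0,0,0],"turn":[0,0,0],"claw":0},
    {"slide":[0,0,0],"turn":[0,0,0],"claw":0}
  ]
}}

```text
t: 47.2
eef_pos: [0.6319, 0.0841, 0.4414]
tcp_rot: [[0.001, 0.0, -1.0], [1.0, -0.0, 0.001], [-0.0, -1.0, -0.0]]
contact_force: [-0.3, 0.2, -0.4]
finger_gap: 0.0149
```

```bash
python3 - <<'E'
from h import *
s=monitor.read_state(); print(s['eef_pos'],s['tcp_rot'],s['finger_gap'])
a=optics.grab_frame("wrist")[:,:,::-1]
cv2.imwrite("pics/w25c.png",cv2.resize(a[140:240,230:330],None,fx=6,fy=6,interpolation=cv2.INTER_CUBIC))
b=optics.grab_frame("side")[:,:,::-1]; cv2.imwrite("pics/s25.png",cv2.resize(b[100:200,220:320],None,fx=6,fy=6,interpolation=cv2.INTER_CUBIC))
f=lambda P:((proj("side",P)+.5-np.array([220,100]))*6).round(0).tolist()
R,p=s['tcp_rot'],s['eef_pos']
print("pin tip, collar",f([p+R@np.array(q) for q in ([0,.2274,-.001],[0,.1894,-.001])]), "hole",f([[.6329,.0835,.198]]))
E
```

```text
[0.6319 0.0841 0.4414] [[ 0.0007  0.0001 -1.    ]
 [ 1.     -0.0001  0.0007]
 [-0.0001 -1.     -0.0001]] 0.014886298706285076
pin tip, collar [[324.0, 287.0], [322.0, 213.0]] hole [[325.0, 318.0]]
```

View pics/w25c.png

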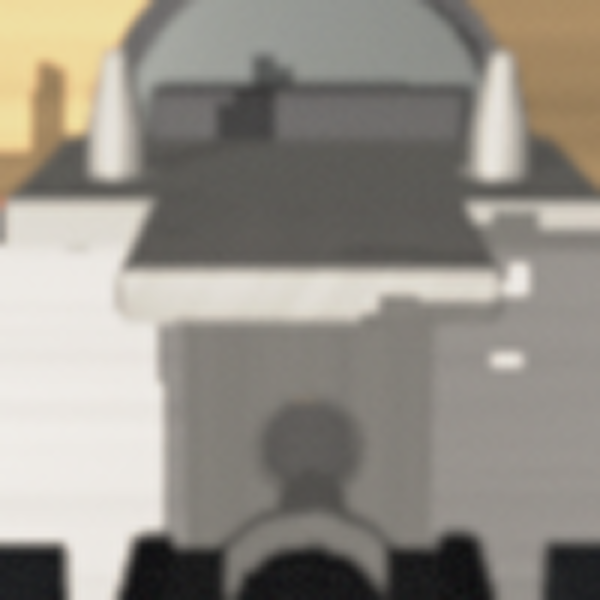

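View pics/s25.png

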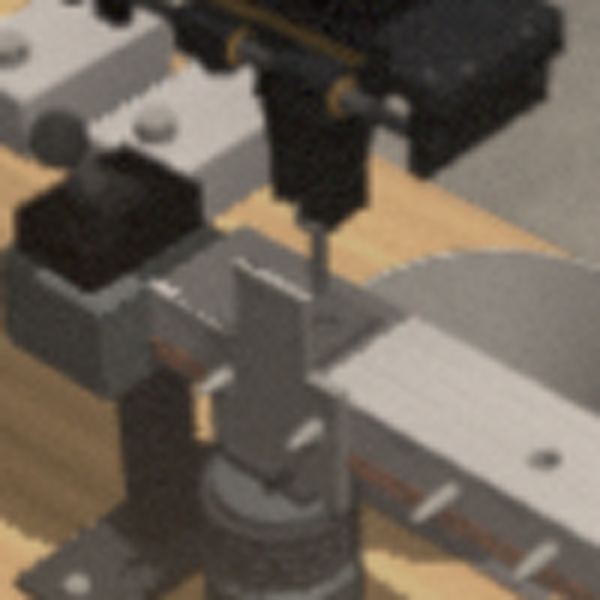

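Call:
{"method": "apply_moves", "body": {
  "steps": [
    {"slide":[-0.05,0.7,0],"turn":[0,0,0],"claw":0},
    {"slide":[0,0.5,0],"turn":[0,0,0],"claw":0},
    {"slide":[0,0.4,0],"turn":[0,0,0],"claw":0},
    {"slide":[0,0.3,0],"turn":[0,0,0],"claw":0},
    {"slide":[0,0.3,0],"turn":[0,0,0],"claw":0},
    {"slide":[0,0.3,0],"turn":[0,0,0],"claw":0},
    {"slide":[0,0.3,0],"turn":[0,0,0],"claw":0},
    {"slide":[0,0,0],"turn":[0,0,0],"claw":0}
  ]
}}

```text
t: 48.3
eef_pos: [0.6318, 0.0836, 0.4126]
tcp_rot: [[0.001, -0.001, -1.0], [1.0, 0.0, 0.001], [0.0, -1.0, 0.001]]
contact_force: [0.4, 0.3, -0.4]
finger_gap: 0.015
```

Call:
{"method": "apply_moves", "body": {
  "steps": [
    {"slide":[0,0.5,0],"turn":[0,0,0],"claw":0},
    {"slide":[0,0.5,0],"turn":[0,0,0],"claw":0},
    {"slide":[0,0.5,0],"turn":[0,0,0],"claw":0},
    {"slide":[0,0.4,0],"turn":[0,0,0],"claw":0},
    {"slide":[0,0.3,0],"turn":[0,0,0],"claw":0},
    {"slide":[0,0.2,0],"turn":[0,0,0],"claw":0},
    {"slide":[0,0.1,0],"turn":[0,0,0],"claw":0},
    {"slide":[0,0,0],"turn":[0,0,0],"claw":0}
  ]
}}

```text
t: 49.3
eef_pos: [0.6319, 0.0836, 0.388]
tcp_rot: [[0.001, -0.001, -1.0], [1.0, -0.0, 0.001], [-0.0, -1.0, 0.001]]
contact_force: [-0.7, 0.0, -1.0]
finger_gap: 0.0152
```

Call:
{"method": "apply_moves", "body": {
  "steps": [
    {"slide":[0,0.1,0],"turn":[0,0,0],"claw":0},
    {"slide":[0,0.1,0],"turn":[0,0,0],"claw":0},
    {"slide":[0,0.1,0],"turn":[0,0,0],"claw":0},
    {"slide":[0,0,0],"turn":[0,0,0],"claw":0},
    {"slide":[0,0,0],"turn":[0,0,0],"claw":0},
    {"slide":[0,0,0],"turn":[0,0,0],"claw":0},
    {"slide":[0,0,0],"turn":[0,0,0],"claw":0},
    {"slide":[0,0,0],"turn":[0,0,0],"claw":0}
  ]
}}

```text
t: 50.3
eef_pos: [0.6322, 0.0836, 0.3868]
tcp_rot: [[0.001, 0.002, -1.0], [1.0, -0.0, 0.001], [-0.0, -1.0, -0.002]]
contact_force: [-1.2, -0.6, 7.3]
finger_gap: 0.0151
```

Seated. Release and lift.

Call:
{"method": "apply_moves", "body": {
  "steps": [
    {"slide":[0,0,0],"turn":[0,0,0],"claw":4},
    {"slide":[0,0,0],"turn":[0,0,0],"claw":4},
    {"slide":[0,0,0],"turn":[0,0,0],"claw":4},
    {"slide":[0,0,0],"turn":[0,0,0],"claw":4},
    {"slide":[0,-2,0],"turn":[0,0,0],"claw":4},
    {"slide":[0,-4,0],"turn":[0,0,0],"claw":4},
    {"slide":[0,-5.5,0],"turn":[0,0,0],"claw":4},
    {"slide":[0,-2,-5],"turn":[0,0,0],"claw":4}
  ]
}}

```text
t: 51.3
eef_pos: [0.6807, 0.0841, 0.5253]
tcp_rot: [[0.0, 0.005, -1.0], [1.0, -0.0, 0.0], [-0.0, -1.0, -0.005]]
contact_force: [1.6, -0.9, 0.4]
finger_gap: 0.0399
```

Call:
{"method": "apply_moves", "body": {
  "steps": [
    {"slide":[-3,0,-2],"turn":[0,0,0],"claw":0},
    {"slide":[-3,0,0],"turn":[0,0,0],"claw":0},
    {"slide":[-3,0,0],"turn":[0,0,0],"claw":0},
    {"slide":[-3,0,0],"turn":[0,0,0],"claw":0},
    {"slide":[0,0,0],"turn":[0,0,0],"claw":0},
    {"slide":[0,0,0],"turn":[0,0,0],"claw":0},
    {"slide":[0,0,0],"turn":[0,0,0],"claw":0},
    {"slide":[0,0,0],"turn":[0,0,0],"claw":0}
  ]
}}

```text
t: 52.3
eef_pos: [0.7019, -0.0353, 0.5199]
tcp_rot: [[-0.001, -0.001, -1.0], [1.0, 0.0, -0.001], [0.0, -1.0, 0.001]]
contact_force: [-0.6, 0.3, 0.3]
finger_gap: 0.0007
```

```bash
python3 - <<'E'
from h import *
s=monitor.read_state(); print(s['eef_pos'],s['tcp_rot'][:,0])
a=optics.grab_frame("wrist")[:,:,::-1]
cv2.imwrite("pics/w26.png",cv2.resize(a[:240,80:480],None,fx=2,fy=2,interpolation=cv2.INTER_CUBIC))
b=optics.grab_frame("side")[:,:,::-1]; cv2.imwrite("pics/s26.png",cv2.resize(b[100:280,200:400],None,fx=4,fy=3.3,interpolation=cv2.INTER_CUBIC))
cv2.imwrite("pics/s26f.png",b)
c=optics.grab_frame("scene")[:,:,::-1]; cv2.imwrite("pics/c26.png",cv2.resize(c[150:330,150:350],None,fx=4,fy=3.3,interpolation=cv2.INTER_CUBIC))
E
```

```text
[ 0.7019 -0.0353  0.5199] [-0.0007  1.      0.0002]
```

View pics/w26.png

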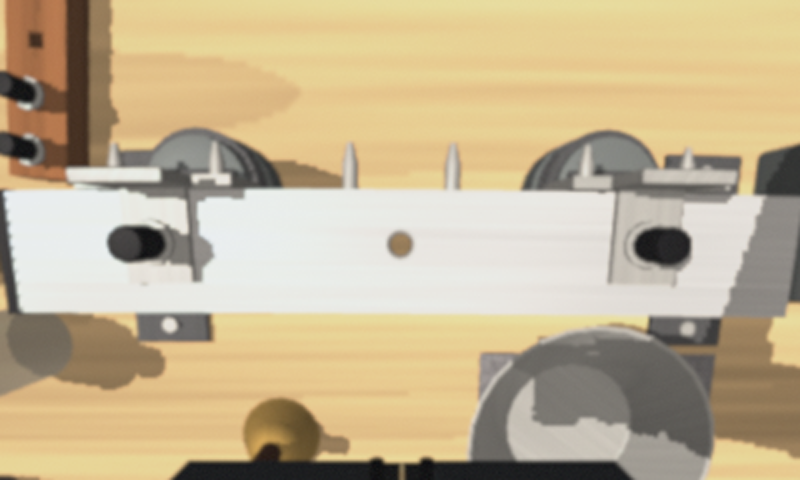

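View pics/s26.png

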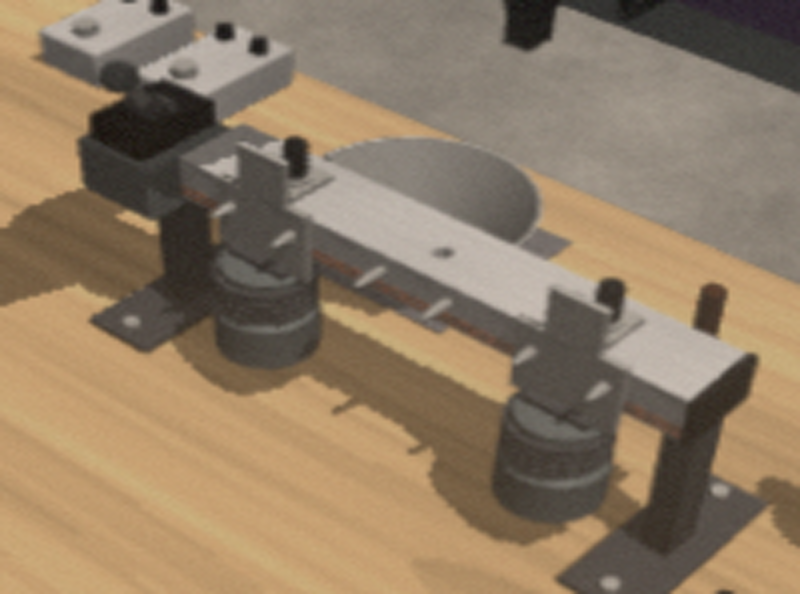

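View pics/c26.png

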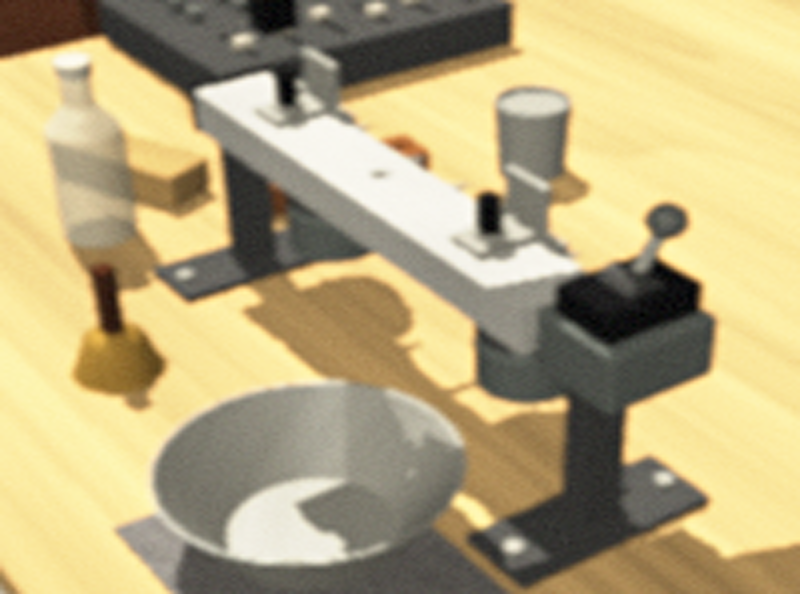

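```bash
python3 - <<'E'
from h import *
s=monitor.read_state()
a=optics.grab_frame("wrist")[:,:,::-1]
cv2.imwrite("pics/w27.png",np.vstack([cv2.resize(a[75:150,100:225],None,fx=5,fy=4,interpolation=cv2.INTER_CUBIC),cv2.resize(a[75:150,340:465],None,fx=5,fy=4,interpolation=cv2.INTER_CUBIC)]))
b=(.6072,-.0368,-.007)
for y,o in((-120,(100,75)),(120,(340,75))):
    P=place(b,[[-3,y-20,238],[0,y-20,238],[0,y+20,238],[0,y+38,198],[0,y-38,198],[0,y-60,191],[0,y+60,191],[48-3,y-16,198],[48-3,y+16,198]])
    q=proj("wrist",P,s)+.5-np.array(o); print((q*[5,4]+[0,300*(y>0)]).round(0).tolist())
E
```

```text
[[65.0, 45.0], [67.0, 60.0], [303.0, 59.0], [477.0, 76.0], [86.0, 77.0], [-4.0, 81.0], [599.0, 79.0], [220.0, 267.0], [379.0, 267.0]]
[[312.0, 353.0], [310.0, 368.0], [545.0, 373.0], [525.0, 390.0], [136.0, 383.0], [14.0, 384.0], [615.0, 394.0], [229.0, 574.0], [388.0, 577.0]]
```

View pics/w27.png

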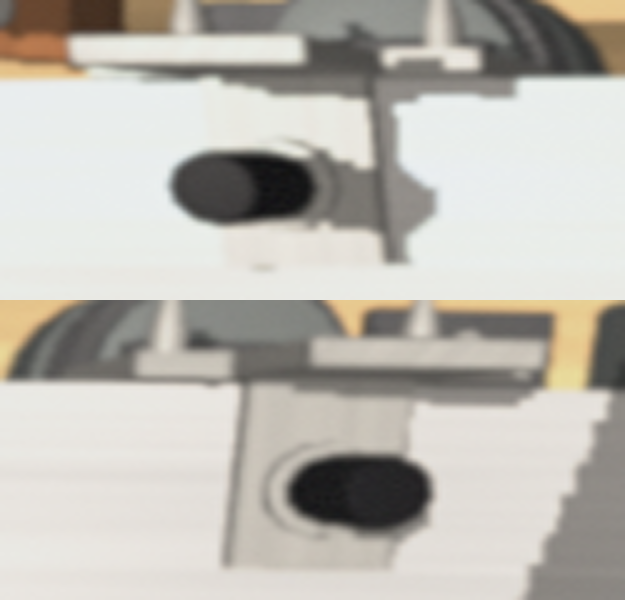

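```bash
python3 - <<'E'
from h import *
plan([((.55,.2,.52),90,8)],0)
plan([((.55,.2,.424),90,3),((.60,.2,.424),90,5)],0,((.55,.2,.52),90))
E
```

```text
{"slide":[2.95, 0.0, 1.9],"turn":[0.0, 0.0, 0.0],"claw":0}
{"slide":[2.95, 0.0, 1.9],"turn":[0.0, 0.0, 0.0],"claw":0}
{"slide":[2.95, 0.0, 1.9],"turn":[0.0, 0.0, 0.0],"claw":0}
{"slide":[2.95, 0.0, 1.9],"turn":[0.0, 0.0, 0.0],"claw":0}
{"slide":[2.95, 0.0, 1.89],"turn":[0.0, 0.0, 0.0],"claw":0}
{"slide":[2.95, 0.0, 1.9],"turn":[0.0, 0.0, 0.0],"claw":0}
{"slide":[2.95, 0.0, 1.9],"turn":[0.0, 0.0, 0.0],"claw":0}
{"slide":[2.95, 0.0, 1.9],"turn":[0.0, 0.0, 0.0],"claw":0}
--
end [0.55 0.2  0.52] yaw 89.9951323038314
{"slide":[0.0, 3.2, 0.0],"turn":[0.0, 0.0, 0.0],"claw":0}
{"slide":[0.0, 3.2, 0.0],"turn":[0.0, 0.0, 0.0],"claw":0}
{"slide":[0.0, 3.2, 0.0],"turn":[0.0, 0.0, 0.0],"claw":0}
{"slide":[0.0, 0.0, -1.0],"turn":[0.0, 0.0, 0.0],"claw":0}
{"slide":[0.0, 0.0, -1.0],"turn":[0.0, 0.0, 0.0],"claw":0}
{"slide":[0.0, 0.0, -1.0],"turn":[0.0, 0.0, 0.0],"claw":0}
{"slide":[0.0, 0.0, -1.0],"turn":[0.0, 0.0, 0.0],"claw":0}
{"slide":[0.0, 0.0, -1.0],"turn":[0.0, 0.0, 0.0],"claw":0}
--
end [0.6   0.2   0.424] yaw 90.0
```

Call:
{"method": "apply_moves", "body": {
  "steps": [
    {"slide":[2.95,0,1.9],"turn":[0,0,0],"claw":0},
    {"slide":[2.95,0,1.9],"turn":[0,0,0],"claw":0},
    {"slide":[2.95,0,1.9],"turn":[0,0,0],"claw":0},
    {"slide":[2.95,0,1.9],"turn":[0,0,0],"claw":0},
    {"slide":[2.95,0,1.9],"turn":[0,0,0],"claw":0},
    {"slide":[2.95,0,1.9],"turn":[0,0,0],"claw":0},
    {"slide":[2.95,0,1.9],"turn":[0,0,0],"claw":0},
    {"slide":[2.95,0,1.9],"turn":[0,0,0],"claw":0}
  ]
}}

```text
t: 53.5
eef_pos: [0.5493, 0.2006, 0.5202]
tcp_rot: [[0.001, -0.0, -1.0], [1.0, 0.0, 0.001], [0.0, -1.0, 0.0]]
contact_force: [0.6, -0.4, 0.4]
finger_gap: 0.0006
```

Call:
{"method": "apply_moves", "body": {
  "steps": [
    {"slide":[0,0,0],"turn":[0,0,0],"claw":0},
    {"slide":[0,0,0],"turn":[0,0,0],"claw":0},
    {"slide":[0,3.2,0],"turn":[0,0,0],"claw":0},
    {"slide":[0,3.2,0],"turn":[0,0,0],"claw":0},
    {"slide":[0,3.2,0],"turn":[0,0,0],"claw":0},
    {"slide":[0,0,0],"turn":[0,0,0],"claw":0},
    {"slide":[0,0,0],"turn":[0,0,0],"claw":0},
    {"slide":[0,0,0],"turn":[0,0,0],"claw":0}
  ]
}}

```text
t: 54.5
eef_pos: [0.5507, 0.1995, 0.4257]
tcp_rot: [[0.001, 0.003, -1.0], [1.0, 0.0, 0.001], [0.0, -1.0, -0.003]]
contact_force: [-0.6, 0.1, 0.8]
finger_gap: 0.0004
```

```bash
python3 - <<'E'
from h import *
s=monitor.read_state(); print(s['eef_pos'],s['tcp_rot'][:,0],s['contact_force'])
b=optics.grab_frame("side")[:,:,::-1]; cv2.imwrite("pics/s28.png",cv2.resize(b[70:220,180:330],None,fx=4,fy=4,interpolation=cv2.INTER_CUBIC))
c=optics.grab_frame("scene")[:,:,::-1]; cv2.imwrite("pics/c28.png",cv2.resize(c[150:300,230:380],None,fx=4,fy=4,interpolation=cv2.INTER_CUBIC))
E
```

```text
[0.5507 0.1995 0.4257] [0.0011 1.     0.0005] [-0.5807  0.131   0.7629]
```

View pics/s28.png

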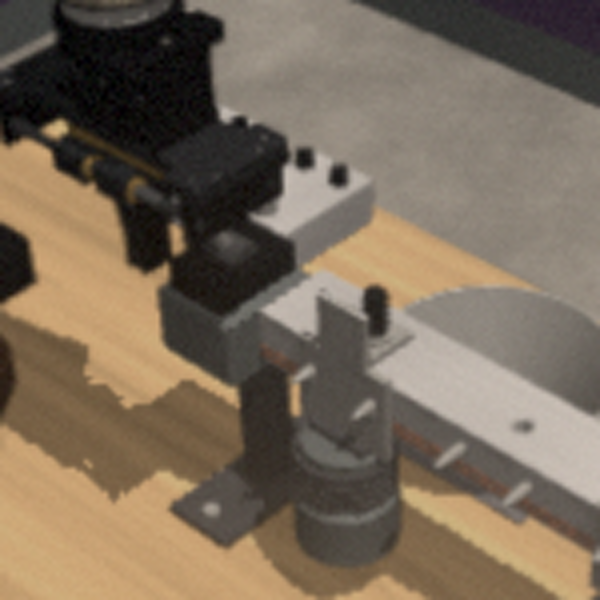

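View pics/c28.png

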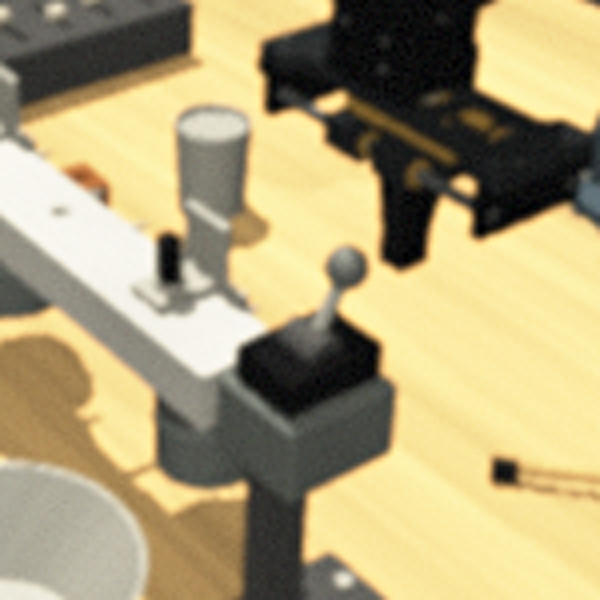

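Fingers are on the robot side of the ball (off). Push to +x.

Call:
{"method": "apply_moves", "body": {
  "steps": [
    {"slide":[0,0,-1],"turn":[0,0,0],"claw":0},
    {"slide":[0,0,-1],"turn":[0,0,0],"claw":0},
    {"slide":[0,0,-1],"turn":[0,0,0],"claw":0},
    {"slide":[0,0,-1],"turn":[0,0,0],"claw":0},
    {"slide":[0,0,-1],"turn":[0,0,0],"claw":0},
    {"slide":[0,0,-1],"turn":[0,0,0],"claw":0},
    {"slide":[0,0,-1],"turn":[0,0,0],"claw":0},
    {"slide":[0,0,0],"turn":[0,0,0],"claw":0}
  ]
}}

```text
t: 55.6
eef_pos: [0.6204, 0.1995, 0.4233]
tcp_rot: [[0.001, -0.002, -1.0], [1.0, -0.0, 0.001], [-0.0, -1.0, 0.002]]
contact_force: [-1.3, -0.4, 0.1]
finger_gap: 0.0003
```

Call:
{"method": "apply_moves", "body": {
  "steps": [
    {"slide":[0,0,-0.3],"turn":[0,0,0],"claw":0},
    {"slide":[0,0,-0.3],"turn":[0,0,0],"claw":0},
    {"slide":[0,0,0],"turn":[0,0,0],"claw":0},
    {"slide":[0,0,0],"turn":[0,0,0],"claw":0},
    {"slide":[0,0,0],"turn":[0,0,0],"claw":0},
    {"slide":[0,0,0],"turn":[0,0,0],"claw":0},
    {"slide":[0,0,0],"turn":[0,0,0],"claw":0},
    {"slide":[0,0,0],"turn":[0,0,0],"claw":0}
  ]
}}

```text
t: 56.6
eef_pos: [0.623, 0.1997, 0.4231]
tcp_rot: [[0.0, -0.012, -1.0], [1.0, -0.001, 0.0], [-0.001, -1.0, 0.012]]
contact_force: [-10.4, -0.5, 3.7]
finger_gap: 0.0006
```

Call:
{"method": "apply_moves", "body": {
  "steps": [
    {"slide":[0,0,2],"turn":[0,0,0],"claw":0},
    {"slide":[0,0,4],"turn":[0,0,0],"claw":0},
    {"slide":[0,0,4],"turn":[0,0,0],"claw":0},
    {"slide":[0,-5,0],"turn":[0,0,0],"claw":0},
    {"slide":[5,-5,0],"turn":[0,0,0],"claw":0},
    {"slide":[5,0,0],"turn":[0,0,0],"claw":0},
    {"slide":[5,0,0],"turn":[0,0,0],"claw":0},
    {"slide":[5,0,0],"turn":[0,0,0],"claw":0}
  ]
}}

```text
t: 57.6
eef_pos: [0.5266, 0.3953, 0.5191]
tcp_rot: [[0.001, 0.004, -1.0], [1.0, 0.001, 0.001], [0.001, -1.0, -0.004]]
contact_force: [0.5, -0.8, -0.8]
finger_gap: 0.0007
```

Call:
{"method": "apply_moves", "body": {
  "steps": [
    {"slide":[0,0,0],"turn":[0,0,0],"claw":0},
    {"slide":[0,0,0],"turn":[0,0,0],"claw":0},
    {"slide":[0,0,0],"turn":[0,0,0],"claw":0},
    {"slide":[0,0,0],"turn":[0,0,0],"claw":0},
    {"slide":[0,0,0],"turn":[0,0,0],"claw":0},
    {"slide":[0,0,0],"turn":[0,0,0],"claw":0},
    {"slide":[0,0,0],"turn":[0,0,0],"claw":0},
    {"slide":[0,0,0],"turn":[0,0,0],"claw":0}
  ]
}}

```text
t: 58.6
eef_pos: [0.5262, 0.3939, 0.5181]
tcp_rot: [[0.001, -0.001, -1.0], [1.0, -0.0, 0.001], [-0.0, -1.0, 0.001]]
contact_force: [-0.1, -0.1, 0.2]
finger_gap: 0.0004
```

```bash
python3 - <<'E'
from h import *
s=monitor.read_state(); print(s['eef_pos'],s['contact_force'])
b=optics.grab_frame("side")[:,:,::-1]; cv2.imwrite("pics/s29.png",cv2.resize(b[90:300,190:410],None,fx=3.6,fy=2.8,interpolation=cv2.INTER_CUBIC))
cv2.imwrite("pics/s29f.png",b)
c=optics.grab_frame("scene")[:,:,::-1]; cv2.imwrite("pics/c29.png",c)
cv2.imwrite("pics/c29c.png",cv2.resize(c[150:330,150:370],None,fx=3.6,fy=3.3,interpolation=cv2.INTER_CUBIC))
E
```

```text
[0.5262 0.3939 0.5181] [-0.0943 -0.0549  0.1583]
```

View pics/s29f.png

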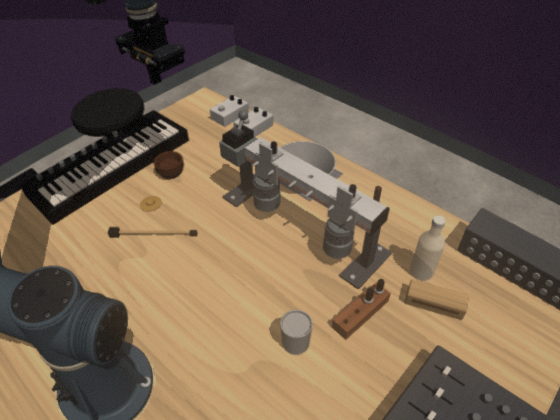

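View pics/s29.png

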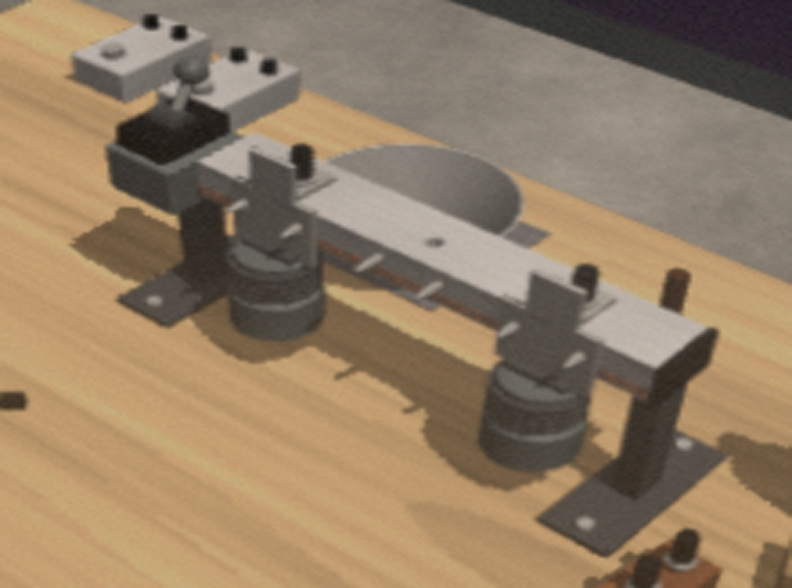

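View pics/c29.png

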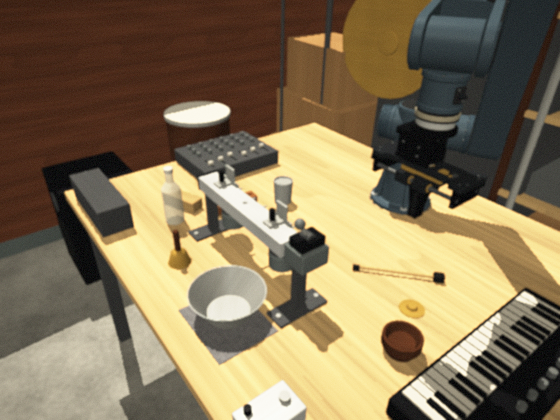

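View pics/c29c.png

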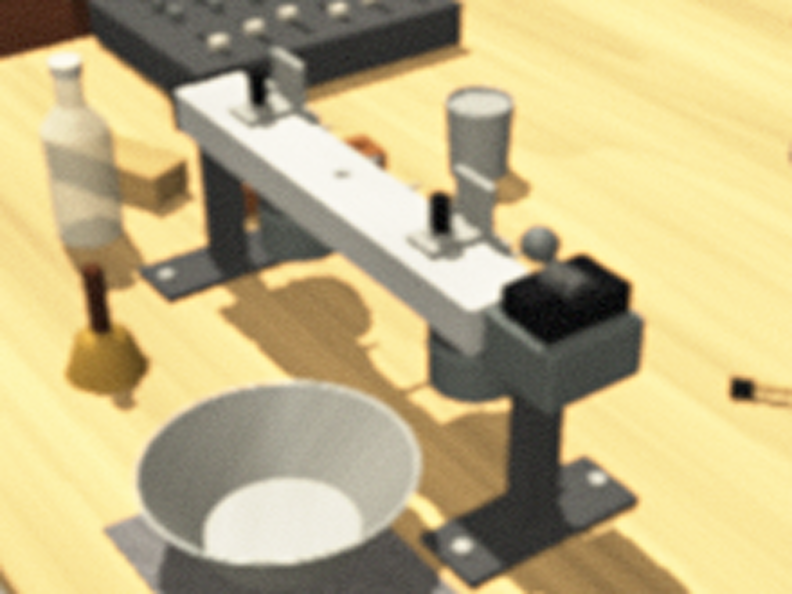

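```bash
python3 -c "
from plant import env; print(env.close_job())"
```

```text
the job is handed in; nothing more can be done
None
```

I switched the power off and hung both lamps that were on the table. One is at station 2 (bar y = +120 mm), the other at station 0 (bar y = -120 mm). I pinned each with a pin from the block, switched the power back on, and handed the job in at about 59 s. No third lamp was visible in any camera view.

- **Lamps:** each was pushed against the bar until about 10 N built up. A later wrist-camera view showed both plates flush with the rail, within about 1 mm.
- **Pins:** both went through the tab into the rail with no force until the collar met the tab. The force then rose to about 6 N at station 0 and 7 N at station 2, at the height expected for a seated collar. Two spare pins stay in the block.
- **Power:** in the pictures the toggle ball lay within about 1 pixel of its full-off position while I worked. After switching on it was back where it stood at the start, and about 10 N at the end of the push showed it on its stop.
- **Other items:** the bystander objects are where they were in the first pictures.
- **Small disagreement:** at station 2 the tab hole looked about 1 mm off the rail hole along the bar, which is within the play of the studs. The pin still went in without side force. No check failed.

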